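Scan the dinner-kit packs, box them and lock the lid

ROBOT

A 6-joint arm with a two-finger parallel gripper is mounted at the origin on the work surface. World frame = base frame: x ahead of the robot, y to its left, z up, the work surface at z = 0. Lengths are in m, angles in rad, forces in N, time in s.
With the tool pointing down it reaches from about 0.425 to 0.95 m from the base axis. Payload 3.5 kg.
Tool frame: the origin (TCP) lies on the centre line of the jaws, within the pads' length; the fingertips stand 8 mm ahead of it and the grasp point (between the pads) lies 11 mm behind it (bot.tip_extent is the distance from the TCP to the fingertips, in m); x points along the fingers, z is the direction in which the jaws open and shut, and the axes are right-handed (so a half turn about x gives the same grasp; the last joint's range is limited). The gripper opens to 85 mm and grips with 20 to 120 N. Pads are 22 mm wide; open, the fingers measure 114 mm over their backs; the gripper's body (76 mm by 85 mm) begins 54 mm behind the grasp point. The pads swing forward as they close: fully open they stand 13 mm farther back than shut.
Start: joints at [1.154, 0.286, 1.577, -0, 1.279, -0.15], TCP at [0.178, 0.651, 0.2] pointing down, gripper open.
Joint ranges: [-2.77, 2.77], [-0.9, 2.22], [0.21, 2.48], [-1.53, 4.67], [0.24, 2.81], [-2.84, 2.84]. Speed limits (rad/s): [2.79, 2.79, 3.14, 3.14, 3.14, 3.14].

INTERFACE

Orientations are given as a rotation vector (axis times angle).
In Python, from cell import bot gives the robot as it stands. The module is installed in compiled form; this text tells all that it offers.
- The arm moves only by the tool step_arm, never from a script. Its argument "moves" is a list of rows, each a list of 6 numbers: the shift along the tool's x, y, z in units of 300 mm (1.0 is 300 mm), then the turn, a rotation vector about the tool's x, y, z in units of 180 degrees (1.0 is 180 degrees). In form: [[x, y, z, rx, ry, rz], ...]. A call has 1 to 5 rows; each row shifts and turns the commanded pose from where the row before left it, along the tool's axes as they then stand; what a row does not reach is not made up. A row lasts 1/12 s, in which the tool goes at most 41.7 mm and 7.16 degrees, less where a joint would pass 70% of its speed; a pose out of reach is approached as far as the arm can. A call with a number of a shift or a turn outside -1 to 1 is refused whole. A call with a gripper value outside its range is refused whole. "gripper" is the gripper command: -1 is shut, 1 is fully open, values between are in proportion, set as the call begins (left out, the last holds). The fingers move at their own pace and stop on an object; "grip_force" is the grip in N (left out, the last holds). Time passes only in rows, so rows that do not move let the fingers close. It gives the time, the measured TCP pose, the force and the opening at its end, in the units of the state.
- bot.observe(): the state, without advancing time (a new reading comes with each control period).
- bot.get_image(name): name is "side" or "top"; returns the picture (420x560x3 uint8, blue, green, red); there is no depth.
- bot.calibration(name): a dict with "fx", "fy", "cx", "cy" (pixels), "D" ([k1, k2, p1, p2, k3] as OpenCV has them; the pictures are not rectified), "R" (3x3) and "t" (3): a world point X has camera coordinates R X + t. Camera axes: x right, y down, z forward; pixel columns grow to the right and rows downward; lengths in m; the calibration is good to about 2 mm. A picture is of the moment at which its call begins. calibration takes no time and is no camera call.
- bot.finish_job(): hands the job in, once; it reports no verdict.
The state is a dict: "clock": time; "q": joint angles; "dq": joint speeds; "tau": joint torques, N m; "tool_pos": TCP position; "ee_rot": TCP orientation; "ft_force": force on the tool from outside, world axes, zero at the start; "torque": the same for the moment, N m; "opening": opening from 0.0 (shut) to 1.0 (fully open).
Only numpy, scipy, OpenCV 4.12 (cv2) and the standard library are available. Lean on these libraries where they do the work, as an engineer would, in place of code of your own. Each camera call takes 0.05 s, during which the arm holds its last target.

TASK

Take the hand scanner off its mat and read the barcode on top of each pack that is on the counter, in this order: wide carton, round tin, slim carton (a missing one is passed over), each by pointing the beam squarely on the label with the scan line crossing all its bars and holding still for two seconds while the pack stands outside the box; stand the scanner back on its mat. Put all the packs into the white box, flat and label up, lay the loose lid on and press it down until it is fully home and level, and then swing the hinged keeper bar shut across it until it clicks into its catch. Leave the red cup and the glass bowl where they are.

Things in the scene. Friction and masses are not known exactly. Their poses are not given: they have to be found in the camera images.
- carton: Wide cardboard carton, 100 mm (x) by 46 mm (y), 45 mm high, 220 g. A 30 mm (along y) by 26 mm (along x) white barcode label lies face up in the middle of its top; its bars run along the pack's x and follow one another along its y. Origin: centre of its underside, z up. May be absent.
- tin: Round flat steel tin with a paper sleeve, 56 mm across, 45 mm high, 200 g. A 30 mm (along y) by 26 mm (along x) white barcode label lies face up in the middle of its top; its bars run along the pack's x and follow one another along its y. Origin: centre of its underside, z up. May be absent.
- slim: Slim cardboard carton, 112 mm (x) by 32 mm (y), 45 mm high, 150 g, with a white band round one end. A 30 mm (along y) by 26 mm (along x) white barcode label lies face up in the middle of its top; its bars run along the pack's x and follow one another along its y. Origin: centre of its underside, z up. May be absent.
- carton_label (a point): Middle of the wide carton's label, on its top face (axes as the carton's).
- tin_label (a point): Middle of the tin's label, on its top face (axes as the tin's).
- slim_label (a point): Middle of the slim carton's label, on its top face (axes as the slim carton's).
- scanner: Hand scanner, 240 g, standing upright on its mat. Head: grey block 100 mm (x) by 44 mm (y) by 34 mm high, with the nose and window at its +x end and an upright black handle on top. Origin: centre of the head's underside, z up. At the start its nose points roughly at the robot base (world -x).
- scanner_handle (a point): Middle of the scanner's upright black handle, to be gripped across y from above: 46 mm (x) by 24 mm (y), from 34 to 114 mm above the scanner's underside. This point is 12 mm behind (-x of) the scanner's origin and 84 mm above its underside.
- window: Scanner window, 54 mm ahead (+x) of the scanner's origin, 17 mm up. Its x is the beam, 60 degrees below level when the scanner is upright; its y (the scanner's y) is the scan line. It reads a label 60 to 140 mm along the beam, within 12 mm of it in y and z, beam within 0.7 rad of the label's z, scan line within 0.45 rad of the label's y (either way), if held so, pack at rest, for 1.5 s.
- mat: Fixed black rubber mat for the scanner, 150 mm (x) by 75 mm (y), 3 mm thick; origin: centre of its underside on the counter. The scanner belongs upright on it with its origin within 30 mm of the mat's, whichever way it faces.
- kit: White open plastic storage box, fixed, outside 150 mm (x) by 230 mm (y), walls and floor 5 mm thick, rigid rim 58 mm high, inside 140 by 220 mm. Origin: centre of its underside, z up. Grey posts 11 mm outside its +x and -x sides, at y = +85 mm, carry the keeper bar's hinge (70 mm high) and its catch (66 mm high).
- seal (a point): Centre of the box mouth, at the top of the black seal frame on the rim, 68 mm above the box's origin as it stands at first. Under about 8 N the frame gives way evenly by 6 mm and stays down (this point does not move with it; axes as the box's).
- lid: Loose grey lid, 160 g: plate 156 mm (x) by 236 mm (y), 5 mm thick, its underside 8 mm above the origin; below it a plug 132 by 212 mm, 8 mm deep, which enters the box with 4 mm to spare all round. Origin: centre of the plug's underside, z up; half a turn makes no difference. Laid on the seal its origin is 60 mm above the box's; pressed fully home, 54 mm.
- lid_handle (a point): Middle of the black handle bar on the lid: 70 mm (x) by 22 mm (y), from 13 to 43 mm above the lid's origin; this point is 30 mm above it.
- bar (a joint): Angle of the aluminium keeper bar about its upright hinge at the box's +x side: 0 shut (bar along the box's x, 4.5 mm above the home lid), growing as it swings out to the box's +y, at most 1.6 rad; starts at 1.4 to 1.55. It stays where left and needs about 1 N at the peg; in the last 0.065 rad it rides over a sprung ball (5 to 6 N) and drops into its catch at the end stop.
- bar_peg (a point): Grip peg on the keeper bar: upright black cylinder 18 mm across, 160 mm from the hinge, free from 82 to 120 mm above the counter. The point is on its axis, 105 mm above the counter.
- bar_hinge (a point): Point on the upright hinge axis of the keeper bar, 100 mm (x) and 85 mm (y) from the box's origin; fixed to the box (axes as the box's).
- cup: Red ceramic mug, 80 mm across, 85 mm high: leave alone. Origin: centre of its underside.
- bowl: Small glass bowl, 110 mm across, 50 mm high: leave alone. Origin: centre of its underside.
Mind the look-alikes: they are no part of the job. Leave any black look-alike of the slim alone.

How it is judged:
By the outcome, as a careful person would: the job done as asked, in the order asked, and still so for the second after the job is handed in, with the robot touching nothing.
Of carton, tin, slim only 2 to 3 are there at a start; the rules pass over those that are not, and their reading is None.
At some moment in a run one of carton, tin, slim, lid may be knocked a few centimetres aside while the robot is not near it.
It also fails if it takes over 200 s, if anything falls off the work surface, if the arm or the gripper's body presses on something with over 40 N, if the wrist force passes 120 N, or if a joint passes its speed limit or range.

## Working session

There is one attempt and no reset: what is moved stays moved. The work goes in short steps, Python scripts to look and compute and a tool call to move; the robot and the scene stay as the last step left them, time stands still between calls to the robot, and variables do not carry over. Pictures are saved under pics/ and viewed, and the job is handed in when it is done.

Besides the shell and the picture viewer there is one more tool, called by a JSON object that holds its "name" and its "arguments", one argument or row to a line. step_arm: Moves the arm, as the interface text tells. Shifts and turns lie within -1 to 1; 1 stands for 300 mm of shift or 180 degrees of turn. Its arguments: {"type":"object","properties":{"moves":{"type":"array","items":{"type":"array","items":{"type":"number"}}},"gripper":{"type":"number"},"grip_force":{"type":"number"}},"required":["moves"]}

```bash
ls; mkdir -p pics; python3 - <<'E'
from cell import bot
import cv2
for n in("side","top"):
    im=bot.get_image(n); cv2.imwrite(f"pics/{n}0.png",im)
    print(n,bot.calibration(n))
print(bot.observe(),bot.tip_extent)
E
```

```text
pics
side {'fx': 488.74248685877075, 'fy': 488.74248685877075, 'cx': 278.8807491871564, 'cy': 209.35351805675543, 'D': array([-0.12838708,  0.        ,  0.        ,  0.        ,  0.        ]), 'R': array([[-0.99305503, -0.11675773, -0.01446859],
       [-0.07519878,  0.72449137, -0.68516962],
       [ 0.09048121, -0.67932311, -0.72823984]]), 't': array([0.55643881, 0.15369155, 1.36657876])}
top {'fx': 381.02124052622656, 'fy': 381.02124052622656, 'cx': 276.6197005211012, 'cy': 216.10723625872276, 'D': array([-0.04174916,  0.        ,  0.        ,  0.        ,  0.        ]), 'R': array([[-1.15108639e-01, -9.93352850e-01,  3.41161882e-04],
       [-9.69755313e-01,  1.12299754e-01, -2.16710401e-01],
       [ 2.15231582e-01, -2.52760828e-02, -9.76235876e-01]]), 't': array([-4.77938479e-04,  5.67660060e-01,  1.04999061e+00])}
{'clock': 0.1, 'q': array([ 1.15398187e+00,  2.87137626e-01,  1.57803950e+00,  2.46605158e-05,
        1.27858273e+00, -1.49996882e-01]), 'dq': array([ 0.00060537, -0.00128296, -0.00253484, -0.00036369,  0.00184194,
       -0.00022711]), 'tau': array([ 5.35205527e-04, -4.07295012e+01, -2.93699795e+01, -1.50548844e-04,
        3.43803164e-03,  2.35461975e-06]), 'tool_pos': array([0.17766569, 0.65051586, 0.19894037]), 'ee_rot': array([-1.01156079,  1.32564932,  1.00985823]), 'ft_force': array([0.20409968, 0.04269576, 0.41422803]), 'torque': array([0.00067215, 0.01277449, 0.02247286]), 'opening': 1.0023343966515925} 0.008
```

View pics/top0.png

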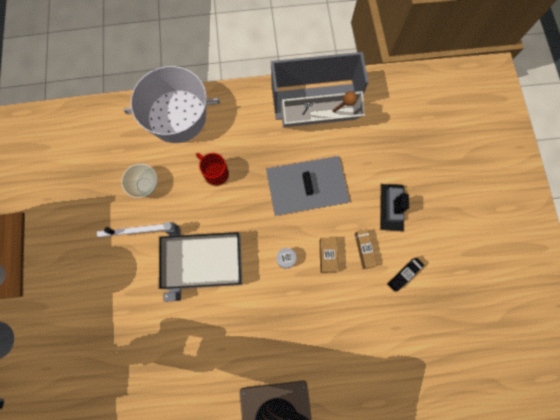

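View pics/side0.png

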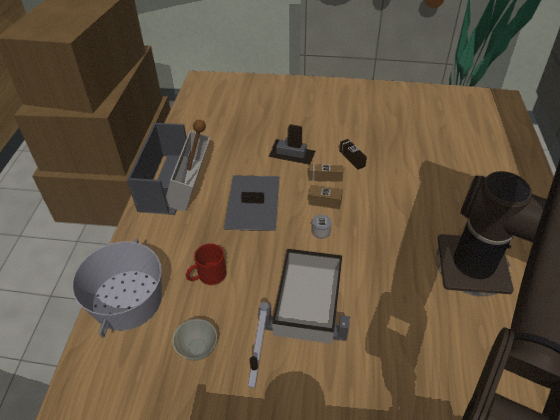

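The top view shows all three packs: tin at (287,258), carton at (329,254) and slim at (366,249). The black look-alike is at (407,274), the scanner on its mat at (393,207), the lid at (308,185), the box at (200,260), and the open bar's peg at (110,231). I'll zoom in and measure.

```bash
cat > h.py <<'E'
import numpy as np, cv2
from cell import bot
from scipy.spatial.transform import Rotation as Ro
C={n:bot.calibration(n) for n in("side","top")}
def K(c): return np.array([[c['fx'],0,c['cx']],[0,c['fy'],c['cy']],[0,0,1.]])
def ray(n,p):
    c=C[n]; u=cv2.undistortPoints(np.array(p,float).reshape(-1,1,2),K(c),c['D']).reshape(-1,2)
    d=np.c_[u,np.ones(len(u))]@c['R']; return -c['R'].T@c['t'],d
def onz(n,p,z):
    o,d=ray(n,p); return (o+d*((z-o[2])/d[:,2])[:,None])
def proj(n,X):
    c=C[n]; return cv2.projectPoints(np.array(X,float).reshape(-1,1,3),cv2.Rodrigues(c['R'])[0],c['t'],K(c),c['D'])[0].reshape(-1,2)
def tri(ps,pt):
    o1,d1=ray("side",[ps]);o2,d2=ray("top",[pt]);d1,d2=d1[0],d2[0]
    A=np.c_[d1,-d2];s=np.linalg.lstsq(A,o2-o1,rcond=None)[0]
    a,b=o1+s[0]*d1,o2+s[1]*d2; return (a+b)/2,np.linalg.norm(a-b)
def crop(im,x0,y0,x1,y1,f,name):
    cv2.imwrite("pics/"+name,cv2.resize(im[y0:y1,x0:x1],None,fx=f,fy=f,interpolation=cv2.INTER_CUBIC))
def blobs(mask,amin=20):
    out=[]
    for c in cv2.findContours(mask,cv2.RETR_EXTERNAL,cv2.CHAIN_APPROX_NONE)[0]:
        if cv2.contourArea(c)>=amin: out.append(c)
    return out
E
python3 - <<'E'
from h import *
t=cv2.imread("pics/top0.png"); s=cv2.imread("pics/side0.png")
crop(t,260,150,430,300,4.5,"tz.png"); crop(s,220,110,380,250,4.5,"sz.png")
crop(t,90,210,260,310,4.5,"tb.png"); crop(s,230,240,370,400,3.7,"sb.png")
E
```

```text
(no output)
```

View pics/tz.png

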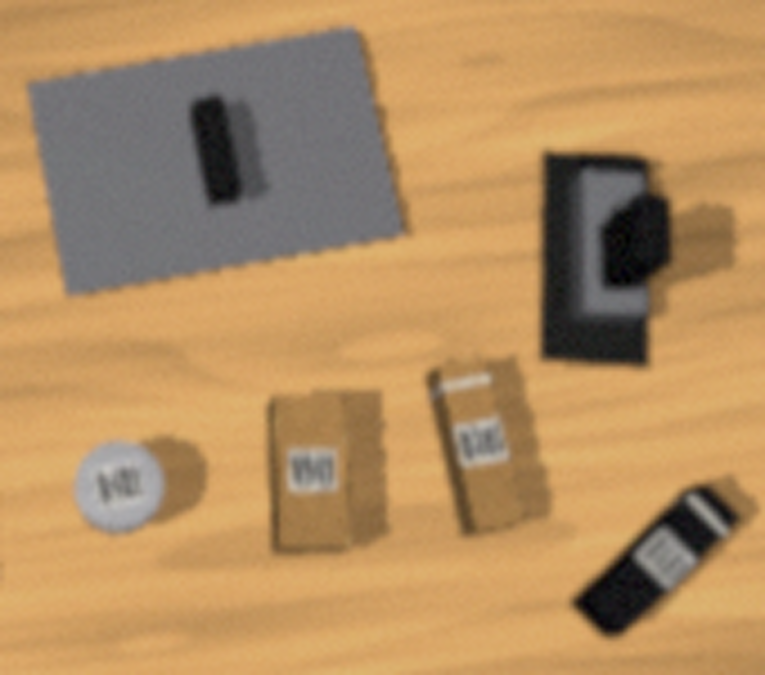

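View pics/sz.png

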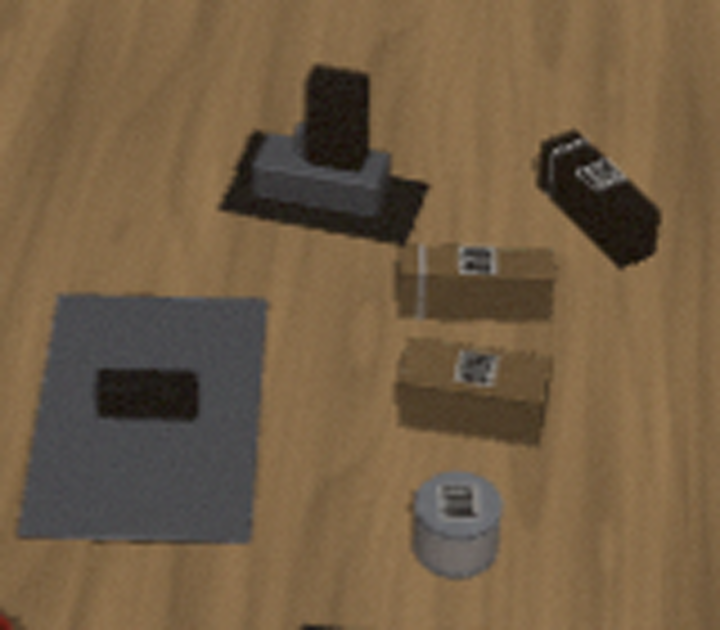

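View pics/tb.png

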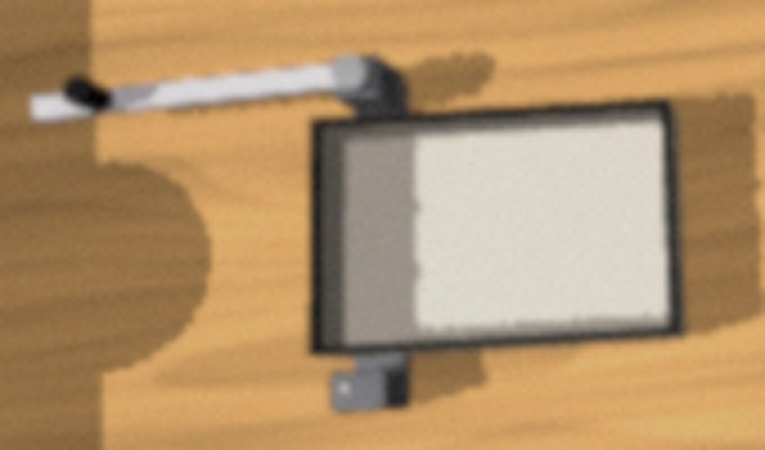

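View pics/sb.png

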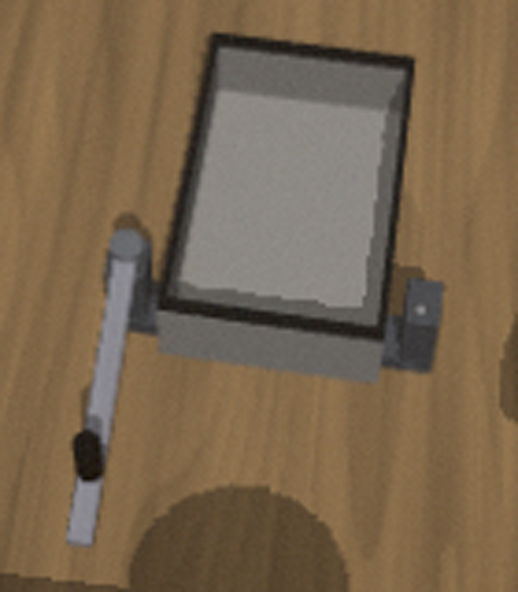

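```bash
python3 - <<'E'
from h import *
np.set_printoptions(precision=4,suppress=True)
f=4.5
T=lambda p:(np.array(p,float)+.5)/f-.5+np.array([260,150])
S=lambda p:(np.array(p,float)+.5)/f-.5+np.array([220,110])
TB=lambda p:(np.array(p,float)+.5)/f-.5+np.array([90,210])
SB=lambda p:(np.array(p,float)+.5)/3.7-.5+np.array([230,240])
print("cams",[-C[n]['R'].T@C[n]['t'] for n in C])
for n,a,b in [("carton",(312,471),(477,367)),("tin",(119,485),(458,500)),("slim",(483,441),(477,261))]:
    print(n,onz("top",T([a]),.045)[0],onz("side",S([b]),.045)[0],tri(S(b),T(a)))
l=onz("top",T([(30,85),(358,28),(405,235),(68,295)]),.013);print("lid",l,l.mean(0))
e=l-np.roll(l,-1,0);print(np.linalg.norm(e,axis=1),np.degrees(np.arctan2(e[:,1],e[:,0])))
l=onz("side",S([(60,295),(267,299),(250,541),(20,536)]),.013);print("lid side",l.mean(0))
e=l-np.roll(l,-1,0);print(np.linalg.norm(e,axis=1),np.degrees(np.arctan2(e[:,1],e[:,0])))
print("lidhandle top z43",onz("top",T([(208,97),(225,97),(240,200),(212,205)]),.051-.008).mean(0))
# box rim outer top z=.068
l=onz("top",TB([(315,122),(668,103),(681,333),(313,352)]),.068);print("box",l,l.mean(0))
e=l-np.roll(l,-1,0);print(np.linalg.norm(e,axis=1),np.degrees(np.arctan2(e[:,1],e[:,0])))
l=onz("side",SB([(213,36),(412,60),(382,337),(162,308)]),.068);print("box side",l.mean(0))
e=l-np.roll(l,-1,0);print(np.linalg.norm(e,axis=1),np.degrees(np.arctan2(e[:,1],e[:,0])))
# mat
l=onz("top",T([(545,355),(648,365)]),.003);print("mat near edge",l,l.mean(0))
l=onz("top",T([(545,152)]),.003);print("mat far-left",l)
l=onz("side",S([(220,210),(405,244),(428,183),(260,133)]),.003);print("mat side",l,l.mean(0))
# scanner handle top z=.117
l=onz("top",T([(640,195),(668,195),(668,258),(640,270)]),.117);print("handle top",l,l.mean(0))
print("handle side",onz("side",S([(310,65),(370,72),(368,85),(305,80)]),.117))
# scanner head top z=.037
print("head top L edge",onz("top",T([(583,168),(580,312)]),.037), onz("side",S([(255,175),(380,192),(390,155)]),.037))
# peg
print("peg top",onz("top",TB([(72,84)]),.12), onz("side",SB([(90,437)]),.12))
print("hinge",onz("top",TB([(352,73)]),.075),onz("side",SB([(128,243)]),.075))
E
```

```text
cams [array([0.4405, 0.882 , 1.1086]), array([ 0.3244, -0.0377,  1.1481])]
carton [ 0.4373 -0.2041  0.045 ] [ 0.4378 -0.2018  0.045 ] (array([ 0.4377, -0.2046,  0.0423]), np.float64(0.0001464822529310035))
tin [ 0.4428 -0.0793  0.045 ] [ 0.4437 -0.0777  0.045 ] (array([ 0.4434, -0.0794,  0.043 ]), np.float64(0.000724587029372136))
slim [ 0.4437 -0.3174  0.045 ] [ 0.4433 -0.3108  0.045 ] (array([ 0.4439, -0.3191,  0.0377]), np.float64(0.0011942188883255675))
lid [[ 0.7306 -0.0524  0.013 ]
 [ 0.7463 -0.2866  0.013 ]
 [ 0.5936 -0.2957  0.013 ]
 [ 0.5783 -0.0617  0.013 ]] [ 0.6622 -0.1741  0.013 ]
[0.2346 0.153  0.2346 0.1526] [  93.8428    3.4446  -86.2608 -176.5358]
lid side [ 0.6619 -0.1671  0.013 ]
[0.1523 0.2339 0.1525 0.2346] [   4.1181  -86.0424 -175.6062   93.9251]
lidhandle top z43 [ 0.6596 -0.175   0.043 ]
box [[0.5409 0.2762 0.068 ]
 [0.5273 0.0501 0.068 ]
 [0.3818 0.0558 0.068 ]
 [0.3959 0.2849 0.068 ]] [0.4615 0.1668 0.068 ]
[0.2264 0.1456 0.2296 0.1452] [ 86.5614  -2.2209 -93.5198 176.5394]
box side [0.462  0.1751 0.068 ]
[0.1462 0.2285 0.1438 0.2293] [ -2.8184 -92.8702 177.4914  87.728 ]
mat near edge [[ 0.5015 -0.3799  0.003 ]
 [ 0.4865 -0.449   0.003 ]] [ 0.494  -0.4145  0.003 ]
mat far-left [[ 0.644  -0.4052  0.003 ]]
mat side [[ 0.6432 -0.3966  0.003 ]
 [ 0.4986 -0.3715  0.003 ]
 [ 0.486  -0.445   0.003 ]
 [ 0.6237 -0.4936  0.003 ]] [ 0.5629 -0.4267  0.003 ]
handle top [[ 0.5776 -0.4233  0.117 ]
 [ 0.5756 -0.4409  0.117 ]
 [ 0.5355 -0.4332  0.117 ]
 [ 0.53   -0.4142  0.117 ]] [ 0.5547 -0.4279  0.117 ]
handle side [[ 0.5774 -0.4357  0.117 ]
 [ 0.5323 -0.4316  0.117 ]
 [ 0.5325 -0.4157  0.117 ]
 [ 0.5792 -0.4171  0.117 ]]
head top L edge [[ 0.6204 -0.4181  0.037 ]
 [ 0.5222 -0.3981  0.037 ]] [[ 0.6158 -0.4003  0.037 ]
 [ 0.5198 -0.39    0.037 ]
 [ 0.5157 -0.4345  0.037 ]]
peg top [[0.5713 0.4098 0.12  ]] [[0.5655 0.4072 0.12  ]]
hinge [[0.5686 0.2489 0.075 ]] [[0.5669 0.2439 0.075 ]]
```

```bash
cat >> h.py <<'E'
def rect(P):
    r=cv2.minAreaRect(P[:,:2].astype(np.float32)*1000); return np.round(r[0],1),np.round(r[1],1),round(r[2],1)
def roi(m,x0,y0,x1,y1):
    o=np.zeros_like(m);o[y0:y1,x0:x1]=m[y0:y1,x0:x1];return o
E
cat > seg.py <<'E'
from h import *
import sys
np.set_printoptions(precision=4,suppress=True)
def run(t,s):
    for n,im in(("top",t),("side",s)):
        hsv=cv2.cvtColor(cv2.GaussianBlur(im,(3,3),0),cv2.COLOR_BGR2HSV)
        H,Sa,V=cv2.split(hsv)
        grey=((Sa<60)).astype(np.uint8)*255
        brown=((Sa>60)&(V>20)).astype(np.uint8)*255
        white=((Sa<70)&(V>(150 if n=="top" else 110))).astype(np.uint8)*255
        yield n,im,H,Sa,V
if __name__=="__main__":
    t=cv2.imread("pics/top0.png"); s=cv2.imread("pics/side0.png")
    R={"top":{"lid":(262,150,354,218),"box":(155,230,244,292)},"side":{"lid":(222,172,283,233),"box":(268,245,345,345)}}
    for n,im,H,Sa,V in run(t,s):
        for k,(x0,y0,x1,y1) in R[n].items():
            m=(Sa<90) if n=="top" else (Sa<80)
            m=roi(m.astype(np.uint8)*255,x0,y0,x1,y1)
            c=max(blobs(m),key=cv2.contourArea)
            z={"lid":.013,"box":.068}[k]
            print(n,k,rect(onz(n,c.reshape(-1,2),z)))
            cv2.drawContours(im,[c],-1,(0,255,0),1)
        cv2.imwrite(f"pics/seg_{n}.png",im)
E
python3 seg.py; python3 - <<'E'
import cv2,numpy as np
a=cv2.imread("pics/seg_top.png")[150:300,150:430];b=cv2.imread("pics/seg_side.png")[165:345,215:350]
cv2.imwrite("pics/segA.png",cv2.resize(a,None,fx=2.8,fy=2.8,interpolation=2));cv2.imwrite("pics/segB.png",cv2.resize(b,None,fx=3,fy=3))
E
```

```text
top lid (array([ 663.4, -172.9]), array([156.3, 236.7]), 3.8)
top box (array([466.4, 171.4]), array([245. , 177.5]), 86.6)
side lid (array([ 662.8, -166.8]), array([156.7, 237.8]), 4.0)
side box (array([466.3, 192.3]), array([188.5, 271.8]), 1.9)
```

View pics/segA.png

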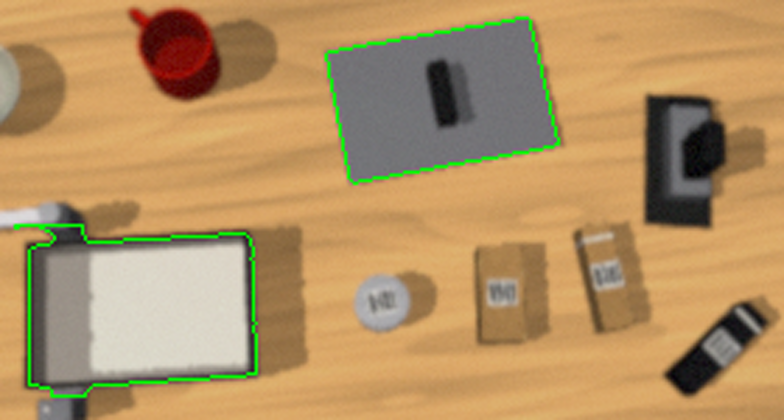

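View pics/segB.png

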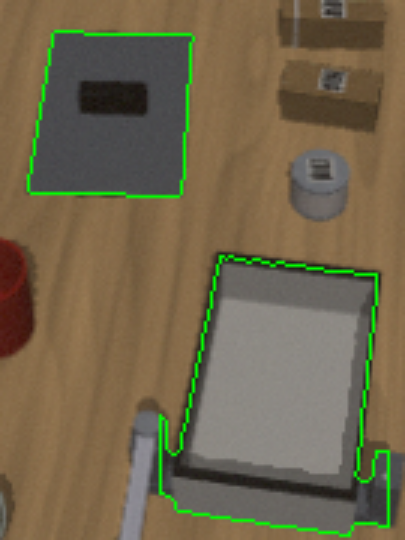

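```bash
cat > plan.py <<'E'
from h import *
np.set_printoptions(precision=4,suppress=True)
def pose():
    o=bot.observe(); return np.array(o['tool_pos']),Ro.from_rotvec(o['ee_rot']).as_matrix(),o
def down(yaw):  # jaw z-axis direction at angle yaw (deg) in world, tool x down
    a=np.radians(yaw); z=np.array([np.cos(a),np.sin(a),0]); x=np.array([0,0,-1.]); return np.c_[x,np.cross(z,x),z]
def go(p,R=None):
    P,M,o=pose(); d=M.T@(np.array(p)-P)/.3
    w=np.zeros(3) if R is None else Ro.from_matrix(M.T@R).as_rotvec()/np.pi
    print("t",round(o['clock'],2),"P",P,"op",round(o['opening'],3),"F",o['ft_force'])
    print("shift",d,"(mm",d*300,") turn",w,"deg",w*180, "minrows",max(np.linalg.norm(d*300)/41.7,np.linalg.norm(w*180)/7.16))
E
python3 - <<'E'
from plan import *
P,M,o=pose();print(M); print("jaw yaw",np.degrees(np.arctan2(M[1,2],M[0,2])), o['q'])
E
```

```text
[[-0.0009 -0.9646  0.2637]
 [-0.002   0.2637  0.9646]
 [-1.      0.0003 -0.0021]]
jaw yaw 74.71209206492297 [ 1.154   0.2871  1.578   0.      1.2786 -0.15  ]
```

{"name": "step_arm", "arguments": {
  "moves": [
    [0,0,0,-0.0294,0,0]
  ],
  "gripper": 1
}}

```text
clock: 0.18
tool_pos: [0.1777, 0.6506, 0.1992]
ee_rot: [-1.082, 1.288, 1.08]
ft_force: [0.3, 0.4, 0.6]
opening: 1.0
```

```bash
python3 - <<'E'
from plan import *
go([.52,.25,.25],down(80))
E
```

```text
t 0.18 P [0.1777 0.6506 0.1992] op 1.0 F [0.3461 0.3568 0.6362]
shift [-0.168  -1.3539 -1.1192] (mm [ -50.3979 -406.1559 -335.7597] ) turn [ 0.0005 -0.0006 -0.0001] deg [ 0.0825 -0.0999 -0.0252] minrows 12.694826090020403
```

{"name": "step_arm", "arguments": {
  "moves": [
    [-0.034,-0.08,-0.066,0,0,0],
    [-0.034,-0.09,-0.074,0,0,0],
    [-0.034,-0.09,-0.074,0,0,0],
    [-0.034,-0.09,-0.074,0,0,0],
    [-0.034,-0.09,-0.074,0,0,0]
  ]
}}

```text
clock: 0.6
tool_pos: [0.2895, 0.5197, 0.251]
ee_rot: [-1.081, 1.288, 1.08]
ft_force: [0.5, 0.7, 0.1]
opening: 0.998
```

{"name": "step_arm", "arguments": {
  "moves": [
    [0,-0.1,-0.084,0,0,0],
    [0,-0.1,-0.084,0,0,0],
    [0,-0.1,-0.084,0,0,0],
    [0,-0.1,-0.084,0,0,0],
    [0,-0.1,-0.084,0,0,0]
  ]
}}

```text
clock: 1.02
tool_pos: [0.4155, 0.3694, 0.2508]
ee_rot: [-1.08, 1.287, 1.08]
ft_force: [0.6, 0.7, 0.0]
opening: 0.998
```

```bash
python3 - <<'E'
from plan import *
go([.56,-.42,.25],down(80))
E
```

```text
t 1.02 P [0.4155 0.3694 0.2508] op 0.998 F [0.5651 0.7283 0.0287]
shift [ 0.0033 -0.9304 -2.508 ] (mm [   0.979  -279.1283 -752.3859] ) turn [ 0.0001 -0.0001 -0.0001] deg [ 0.0194 -0.023  -0.0259] minrows 19.244481587066407
```

{"name": "step_arm", "arguments": {
  "moves": [
    [0,-0.046,-0.125,0,0,0],
    [0,-0.046,-0.125,0,0,0],
    [0,-0.046,-0.125,0,0,0],
    [0,-0.046,-0.125,0,0,0],
    [0,-0.046,-0.125,0,0,0]
  ]
}}

```text
clock: 1.43
tool_pos: [0.4499, 0.1727, 0.2508]
ee_rot: [-1.08, 1.287, 1.08]
ft_force: [0.6, 0.8, -0.1]
opening: 1.0
```

{"name": "step_arm", "arguments": {
  "moves": [
    [0,-0.046,-0.125,0,0,0],
    [0,-0.046,-0.125,0,0,0],
    [0,-0.046,-0.125,0,0,0],
    [0,-0.046,-0.125,0,0,0],
    [0,-0.046,-0.125,0,0,0]
  ]
}}

```text
clock: 1.85
tool_pos: [0.4854, -0.024, 0.2509]
ee_rot: [-1.079, 1.287, 1.08]
ft_force: [0.7, 0.3, 0.1]
opening: 1.002
```

{"name": "step_arm", "arguments": {
  "moves": [
    [0,-0.046,-0.125,0,0,0],
    [0,-0.046,-0.125,0,0,0],
    [0,-0.046,-0.125,0,0,0],
    [0,-0.046,-0.125,0,0,0],
    [0,-0.046,-0.125,0,0,0]
  ]
}}

```text
clock: 2.27
tool_pos: [0.5208, -0.2206, 0.2507]
ee_rot: [-1.079, 1.287, 1.08]
ft_force: [1.3, 0.7, 1.0]
opening: 1.003
```

```bash
python3 - <<'E'
from plan import *
go([.56,-.42,.25],down(80))
for n in("side","top"): cv2.imwrite(f"pics/{n}1.png",bot.get_image(n))
P,M,o=pose()
tip=P+M[:,0]*.008
for n in C: print(n,proj(n,[P,tip]))
E
```

```text
t 2.27 P [ 0.5208 -0.2206  0.2507] op 1.003 F [1.3185 0.7075 0.9703]
shift [ 0.0018 -0.2442 -0.6317] (mm [   0.5318  -73.2743 -189.5067] ) turn [-0.0001  0.0001 -0.0002] deg [-0.018   0.0266 -0.0402] minrows 4.872427029457579
side [[300.5701 132.2784]
 [300.5277 134.5078]]
top [[343.3294 209.161 ]
 [342.774  209.9313]]
```

View pics/top1.png

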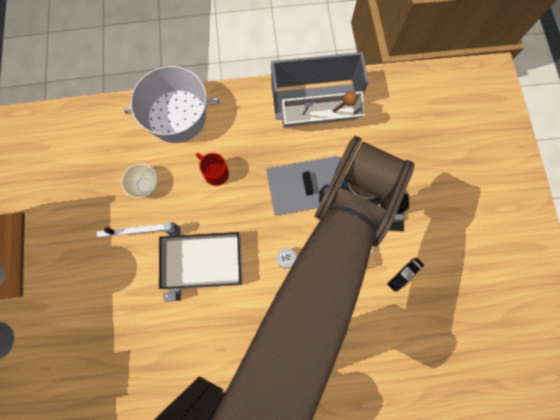

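View pics/side1.png

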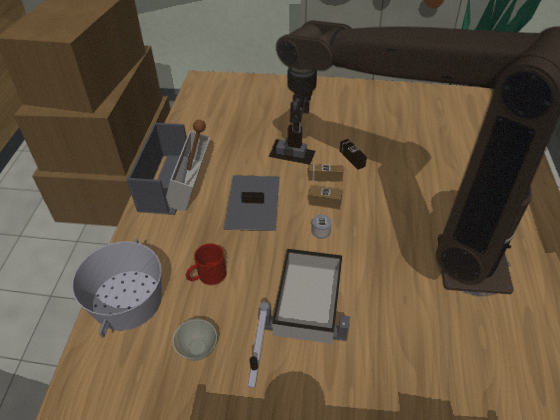

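{"name": "step_arm", "arguments": {
  "moves": [
    [0,-0.045,-0.12,0,0,0],
    [0,-0.045,-0.12,0,0,0],
    [0,-0.045,-0.12,0,0,0],
    [0,-0.045,-0.12,0,0,0],
    [0,-0.045,-0.12,0,0,0]
  ]
}}

```text
clock: 2.78
tool_pos: [0.5565, -0.4085, 0.2506]
ee_rot: [-1.079, 1.286, 1.081]
ft_force: [0.7, 0.1, 0.3]
opening: 0.998
```

```bash
python3 - <<'E'
from plan import *
go([.555,-.426,.076],down(80))
cv2.imwrite(f"pics/side2.png",cv2.resize(bot.get_image("side")[50:200,220:400],None,fx=4,fy=4,interpolation=2))
E
```

```text
t 2.78 P [ 0.5565 -0.4085  0.2506] op 0.998 F [0.689  0.1113 0.2939]
shift [ 0.5819 -0.0057 -0.0587] (mm [174.5712  -1.7138 -17.6162] ) turn [ 0.0002  0.0003 -0.0003] deg [ 0.0393  0.056  -0.0493] minrows 4.207821104883459
```

View pics/side2.png

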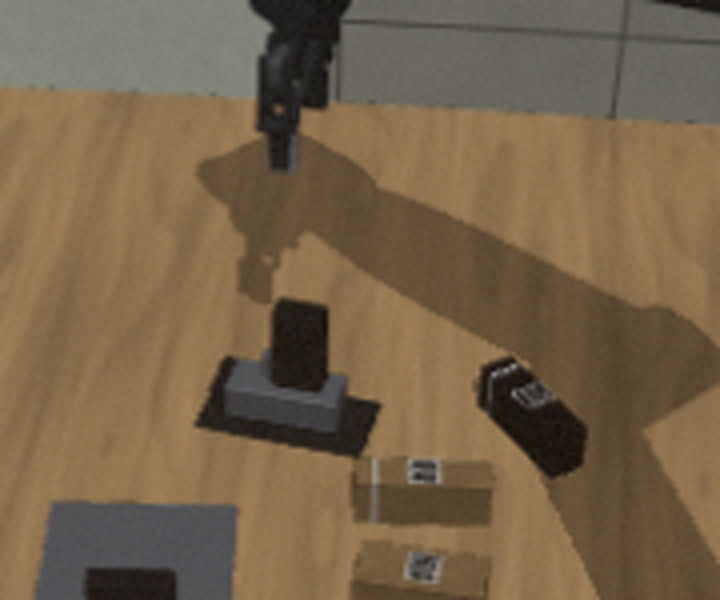

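```bash
python3 - <<'E'
from plan import *
P,M,o=pose()
q=P+M[:,2]*.0425
for dz in(-.008,.005): print(dz,proj("side",[q+[0,0,dz]]), (proj("side",[q+[0,0,dz]])-[220,50])*4)
# handle predicted top corners if scanner at estimate
c=np.array([.555,-.426,.117]);f=np.array([-np.cos(np.radians(10)),np.sin(np.radians(10)),0]);l=np.array([f[1],-f[0],0])
print((proj("side",[c+a*f*.023+b*l*.012 for a in(-1,1) for b in(-1,1)])-[220,50])*4)
E
```

```text
-0.008 [[290.8662 104.0297]] [[283.4648 216.1188]]
0.005 [[290.876  100.4944]] [[283.5041 201.9777]]
[[276.9526 291.9696]
 [269.0666 308.7173]
 [330.0048 300.9775]
 [322.613  317.9097]]
```

```bash
python3 - <<'E'
from plan import *
P,M,o=pose(); print(P)
im=bot.get_image("side")
for X in (P,P+M[:,2]*.0425,P-M[:,2]*.0425): 
    u,v=proj("side",[X])[0]; print(u,v)
cv2.imwrite(f"pics/side3.png",cv2.resize(im[30:130,250:350],None,fx=6,fy=6,interpolation=0))
E
```

```text
[ 0.556  -0.4156  0.2489]
294.5966200257274 94.38346245523239
290.87224157671994 101.8589231846167
298.17946978960305 87.19843444172017
```

View pics/side3.png

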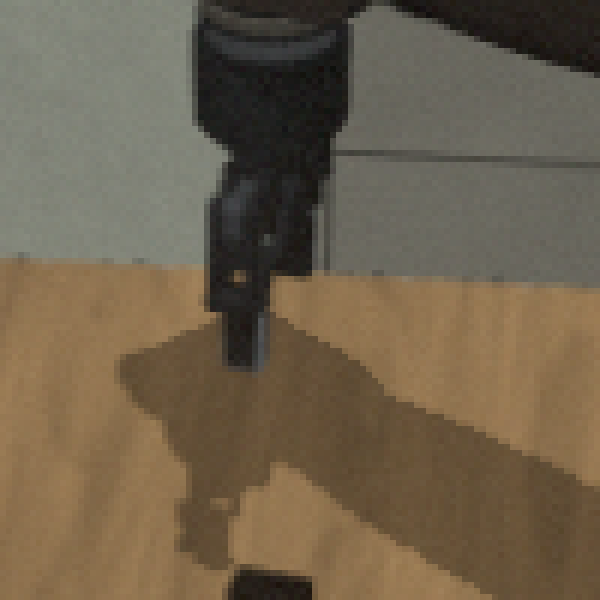

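{"name": "step_arm", "arguments": {
  "moves": [
    [0.1,0,-0.01,0,0,0],
    [0.1,0,-0.01,0,0,0],
    [0.1,0,-0.01,0,0,0],
    [0.09,0,0,0,0,0],
    [0,0,0,0,0,0]
  ]
}}

```text
clock: 3.3
tool_pos: [0.5514, -0.412, 0.1258]
ee_rot: [-1.068, 1.287, 1.093]
ft_force: [-1.2, 0.8, -1.9]
opening: 1.004
```

```bash
python3 - <<'E'
from plan import *
P,M,o=pose(); print(P)
im=bot.get_image("side"); t=bot.get_image("top")
for n in C: print(n,proj(n,[P,P+M[:,2]*.0425,P-M[:,2]*.0425]))
cv2.imwrite(f"pics/side4.png",cv2.resize(im[60:160,250:350],None,fx=6,fy=6,interpolation=0))
cv2.imwrite(f"pics/top4.png",cv2.resize(t[120:300,300:480],None,fx=3,fy=3,interpolation=0))
E
```

```text
[ 0.5514 -0.412   0.1258]
side [[295.6238 126.7046]
 [292.1642 134.296 ]
 [298.9584 119.3908]]
top [[400.621  201.547 ]
 [385.4815 200.6305]
 [415.7149 202.4637]]
```

View pics/side4.png

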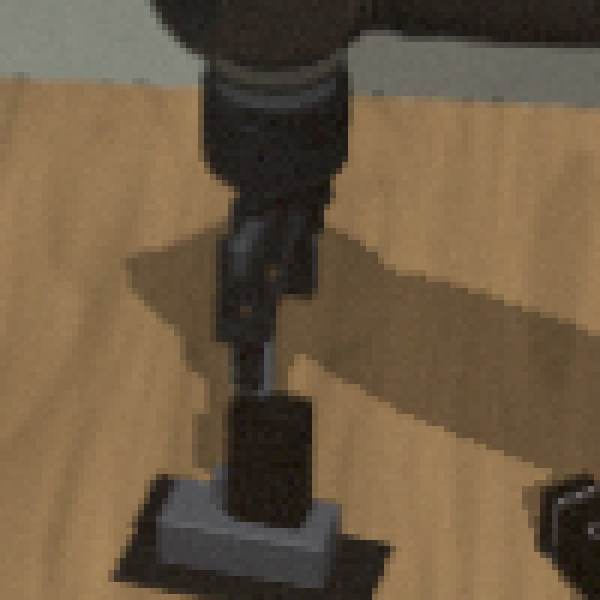

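View pics/top4.png

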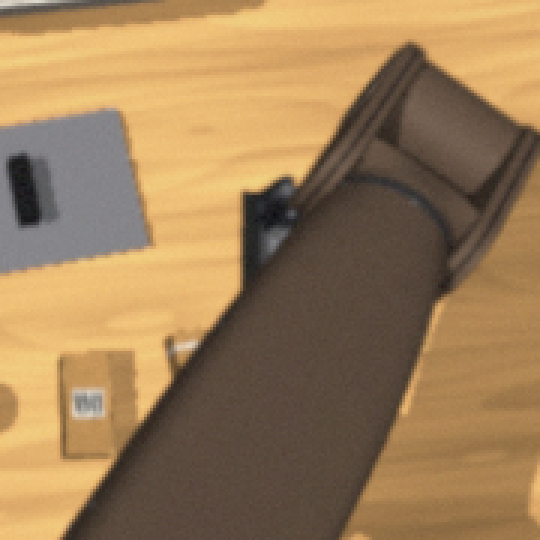

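{"name": "step_arm", "arguments": {
  "moves": [
    [0,0,0,0,0,0],
    [0,0,0,0,0,0]
  ]
}}

```text
clock: 3.57
tool_pos: [0.5563, -0.4174, 0.1378]
ee_rot: [-1.084, 1.286, 1.076]
ft_force: [-0.1, -0.3, 0.0]
opening: 1.0
```

```bash
python3 - <<'E'
from plan import *
go([.555,-.426,.126],down(80)); P,M,o=pose();print(M,o['dq'],o['q'])
E
```

```text
t 3.57 P [ 0.5563 -0.4174  0.1378] op 1.0 F [-0.1229 -0.2867  0.0435]
shift [ 0.0394 -0.0005 -0.0289] (mm [11.8063 -0.1421 -8.678 ] ) turn [ 0.0002 -0.0009  0.0014] deg [ 0.037  -0.1705  0.2496] minrows 0.351395435765071
[[ 0.0038 -0.9849  0.173 ]
 [-0.0037  0.173   0.9849]
 [-1.     -0.0044 -0.003 ]] [-0.002  -0.0017 -0.0017 -0.0014 -0.0031 -0.0004] [-0.7893  0.3784  1.5768  0.0001  1.1811 -2.1862]
```

```bash
python3 - <<'E'
from plan import *
P,M,o=pose(); print(P)
im=bot.get_image("side")
print(proj("side",[P,P+M[:,2]*.0425,P-M[:,2]*.0425]))
cv2.imwrite(f"pics/side5.png",cv2.resize(im[60:160,250:350],None,fx=6,fy=6,interpolation=0))
E
```

```text
[ 0.5563 -0.4174  0.1378]
[[294.3092 122.6875]
 [290.8174 130.345 ]
 [297.6758 115.3083]]
```

View pics/side5.png

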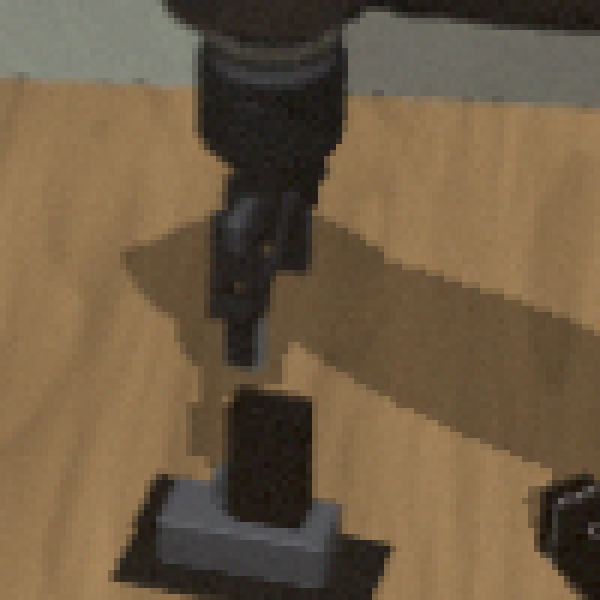

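{"name": "step_arm", "arguments": {
  "moves": [
    [0,0,0,0,0,0],
    [0,0,0,0,0,0],
    [0,0,0,0,0,0],
    [0,0,0,0,0,0],
    [0,0,0,0,0,0]
  ],
  "gripper": -1
}}

```text
clock: 4.03
tool_pos: [0.5548, -0.4166, 0.1343]
ee_rot: [-1.08, 1.287, 1.08]
ft_force: [-0.5, 0.8, -0.7]
opening: 0.299
```

```bash
python3 - <<'E'
from plan import *
P,M,o=pose(); print(P,o['opening'])
im=bot.get_image("side")
print(proj("side",[P,P+[0,0,-.008]]))
cv2.imwrite(f"pics/side6.png",cv2.resize(im[60:160,250:350],None,fx=6,fy=6,interpolation=0))
E
```

```text
[ 0.5548 -0.4166  0.1343] 0.29925252356332777
[[294.7374 123.7159]
 [294.7179 125.6704]]
```

View pics/side6.png

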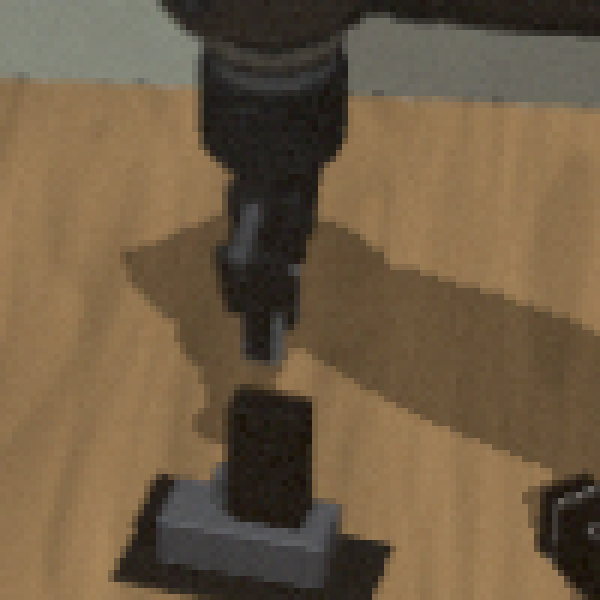

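{"name": "step_arm", "arguments": {
  "moves": [
    [0,0,-0.02,0,0,0],
    [0,0,-0.01,0,0,0],
    [0,0,0,0,0,0],
    [0,0,0,0,0,0]
  ]
}}

```text
clock: 4.42
tool_pos: [0.5531, -0.4259, 0.1342]
ee_rot: [-1.079, 1.287, 1.079]
ft_force: [0.1, -0.5, -0.3]
opening: 0.006
```

{"name": "step_arm", "arguments": {
  "moves": [
    [0.01,0,0,0,0,0],
    [0.01,0,0,0,0,0],
    [0,0,0,0,0,0],
    [0,0,0,0,0,0]
  ]
}}

```text
clock: 4.75
tool_pos: [0.5531, -0.4251, 0.1275]
ee_rot: [-1.079, 1.287, 1.081]
ft_force: [-0.7, 0.1, 0.3]
opening: -0.003
```

{"name": "step_arm", "arguments": {
  "moves": [
    [0.007,0,0,0,0,0],
    [0,0,0,0,0,0],
    [0,0,0,0,0,0]
  ]
}}

```text
clock: 5.0
tool_pos: [0.5532, -0.4254, 0.126]
ee_rot: [-1.08, 1.287, 1.08]
ft_force: [-0.1, 0.6, -0.9]
opening: 0.001
```

{"name": "step_arm", "arguments": {
  "moves": [
    [0.007,0,0,0,0,0],
    [0,0,0,0,0,0],
    [0,0,0,0,0,0]
  ]
}}

```text
clock: 5.25
tool_pos: [0.5532, -0.4254, 0.1238]
ee_rot: [-1.079, 1.287, 1.08]
ft_force: [0.1, 1.1, -0.3]
opening: 0.002
```

```bash
python3 - <<'E'
from plan import *
P,M,o=pose(); print(P,o['opening'],o['ft_force'])
im=bot.get_image("side")
print((proj("side",[P,P+[0,0,-.008],P+[0,0,.02]])-[250,60])*6)
cv2.imwrite(f"pics/side7.png",cv2.resize(im[60:160,250:350],None,fx=6,fy=6,interpolation=0))
E
```

```text
[ 0.5532 -0.4254  0.1238] 0.0018215114882554596 [ 0.0814  1.1305 -0.2908]
[[272.6341 388.1945]
 [272.5033 399.8058]
 [272.9633 358.8249]]
```

View pics/side7.png

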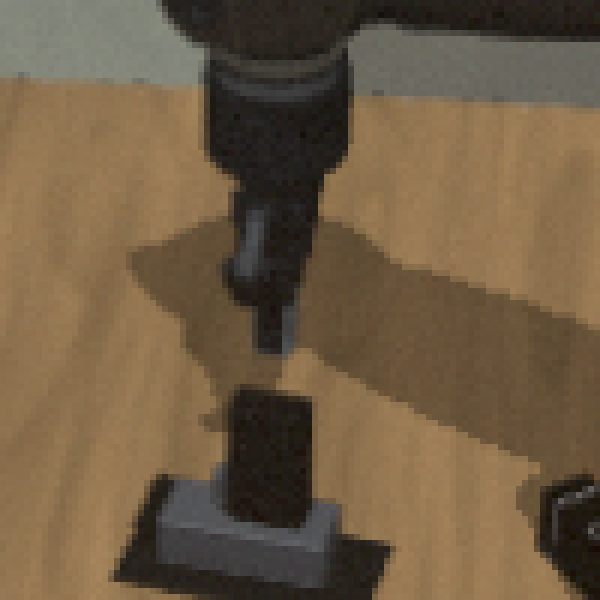

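{"name": "step_arm", "arguments": {
  "moves": [
    [0.015,0,0,0,0,0],
    [0.015,0,0,0,0,0],
    [0,0,0,0,0,0],
    [0,0,0,0,0,0]
  ]
}}

```text
clock: 5.63
tool_pos: [0.5529, -0.4251, 0.1141]
ee_rot: [-1.078, 1.287, 1.081]
ft_force: [0.1, -0.0, 0.5]
opening: 0.001
```

{"name": "step_arm", "arguments": {
  "moves": [
    [0.01,0,0,0,0,0],
    [0.01,0,0,0,0,0],
    [0,0,0,0,0,0],
    [0,0,0,0,0,0]
  ]
}}

```text
clock: 5.97
tool_pos: [0.5531, -0.4253, 0.1086]
ee_rot: [-1.079, 1.287, 1.08]
ft_force: [0.3, -0.4, 0.6]
opening: 0.0
```

```bash
python3 - <<'E'
from plan import *
P,M,o=pose(); print(P,o['opening'],o['ft_force'])
im=bot.get_image("side")
print((proj("side",[P,P+[0,0,-.008],P+[0,0,.02]])-[250,60])*6)
cv2.imwrite(f"pics/side8.png",cv2.resize(im[60:160,250:350],None,fx=6,fy=6,interpolation=0))
cv2.imwrite("pics/top8.png",bot.get_image("top"))
E
```

```text
[ 0.5531 -0.4253  0.1086] 0.0002241218917005156 [ 0.3158 -0.3908  0.649 ]
[[272.5172 410.2906]
 [272.3868 421.7562]
 [272.8452 381.2908]]
```

View pics/side8.png

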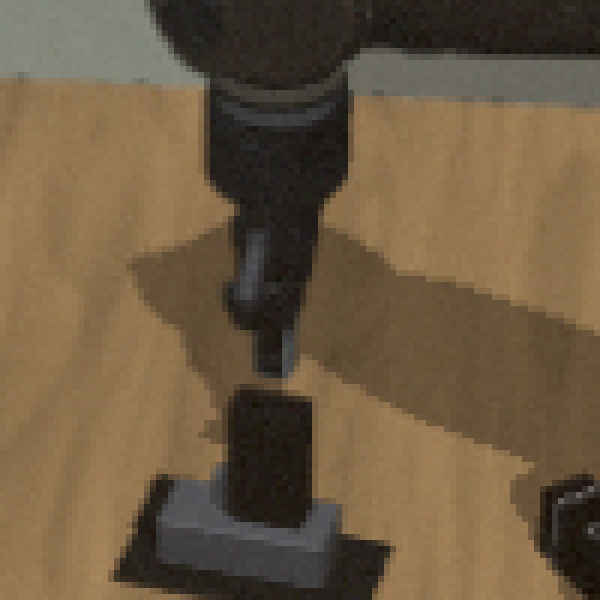

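{"name": "step_arm", "arguments": {
  "moves": [
    [0.01,0,0,0,0,0],
    [0.01,0,0,0,0,0],
    [0,0,0,0,0,0],
    [0,0,0,0,0,0]
  ]
}}

```text
clock: 6.4
tool_pos: [0.553, -0.4252, 0.1025]
ee_rot: [-1.079, 1.287, 1.081]
ft_force: [0.3, 0.0, 0.2]
opening: -0.001
```

{"name": "step_arm", "arguments": {
  "moves": [
    [0.007,0,0,0,0,0],
    [0.007,0,0,0,0,0],
    [0,0,0,0,0,0],
    [0,0,0,0,0,0]
  ]
}}

```text
clock: 6.73
tool_pos: [0.5531, -0.4254, 0.0985]
ee_rot: [-1.079, 1.287, 1.08]
ft_force: [-0.0, 0.3, 0.6]
opening: 0.001
```

{"name": "step_arm", "arguments": {
  "moves": [
    [0.006,0,0,0,0,0],
    [0.006,0,0,0,0,0],
    [0,0,0,0,0,0],
    [0,0,0,0,0,0]
  ]
}}

```text
clock: 7.07
tool_pos: [0.5532, -0.4254, 0.0949]
ee_rot: [-1.079, 1.287, 1.08]
ft_force: [0.2, 0.4, 0.3]
opening: 0.002
```

```bash
python3 - <<'E'
from plan import *
P,M,o=pose(); print(P,o['opening'],o['ft_force'])
im=bot.get_image("side")
cv2.imwrite(f"pics/side9.png",cv2.resize(im[60:160,250:350],None,fx=6,fy=6,interpolation=0))
E
```

```text
[ 0.5532 -0.4254  0.0949] 0.0019548027409311075 [0.224  0.3929 0.3383]
```

View pics/side9.png

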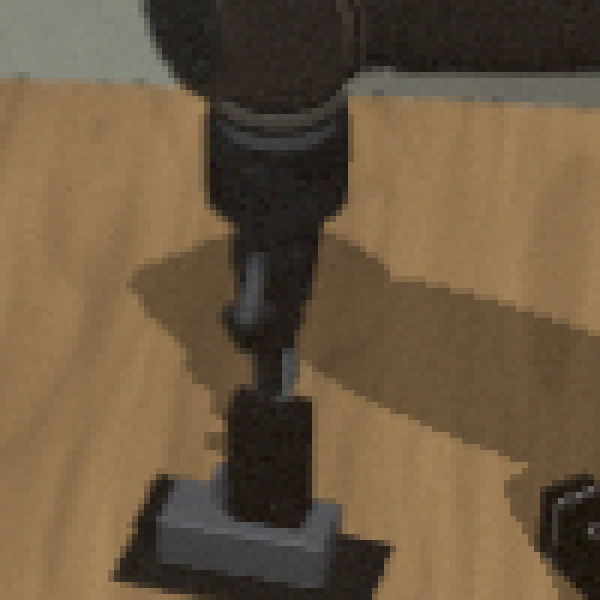

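View pics/top8.png

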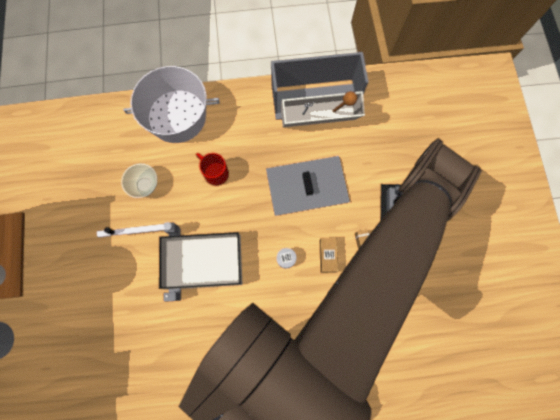

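{"name": "step_arm", "arguments": {
  "moves": [
    [0.007,0,0,0,0,0],
    [0,0,0,0,0,0],
    [0,0,0,0,0,0]
  ]
}}

```text
clock: 7.37
tool_pos: [0.5532, -0.4254, 0.0929]
ee_rot: [-1.079, 1.287, 1.08]
ft_force: [-0.1, 0.5, 1.0]
opening: -0.002
```

{"name": "step_arm", "arguments": {
  "moves": [
    [0.007,0,0,0,0,0],
    [0,0,0,0,0,0],
    [0,0,0,0,0,0]
  ]
}}

```text
clock: 7.62
tool_pos: [0.5532, -0.4254, 0.0908]
ee_rot: [-1.079, 1.287, 1.08]
ft_force: [0.4, -0.1, -0.1]
opening: 0.004
```

{"name": "step_arm", "arguments": {
  "moves": [
    [0.007,0,0,0,0,0],
    [0,0,0,0,0,0],
    [0,0,0,0,0,0]
  ]
}}

```text
clock: 7.87
tool_pos: [0.5532, -0.4254, 0.0887]
ee_rot: [-1.079, 1.287, 1.08]
ft_force: [0.2, 0.4, 0.5]
opening: -0.001
```

```bash
python3 - <<'E'
from plan import *
im=bot.get_image("side");t=bot.get_image("top")
a=cv2.resize(im[60:160,250:350],None,fx=6,fy=6,interpolation=0)
cv2.imwrite(f"pics/side10.png",a)
E
```

```text
(no output)
```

View pics/side10.png

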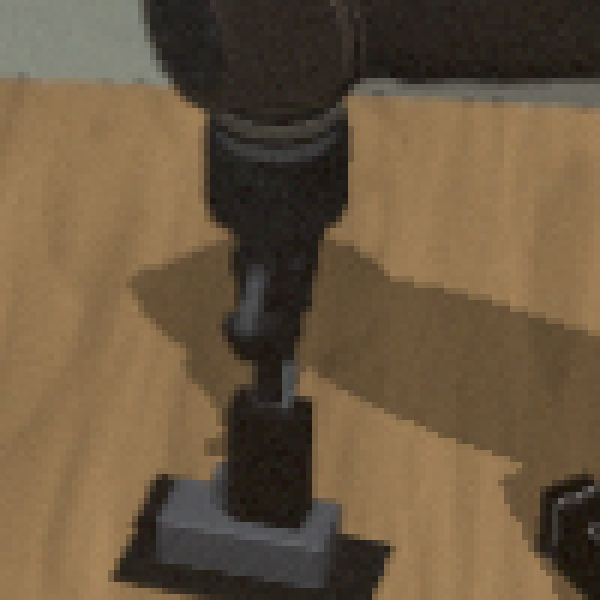

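{"name": "step_arm", "arguments": {
  "moves": [
    [0.007,0,0,0,0,0],
    [0,0,0,0,0,0],
    [0,0,0,0,0,0]
  ]
}}

```text
clock: 8.22
tool_pos: [0.5532, -0.4254, 0.0866]
ee_rot: [-1.079, 1.287, 1.08]
ft_force: [-0.2, -0.2, -0.7]
opening: -0.002
```

{"name": "step_arm", "arguments": {
  "moves": [
    [0.007,0,0,0,0,0],
    [0,0,0,0,0,0],
    [0,0,0,0,0,0]
  ]
}}

```text
clock: 8.47
tool_pos: [0.5536, -0.4258, 0.086]
ee_rot: [-1.081, 1.287, 1.079]
ft_force: [-2.2, 1.3, 5.1]
opening: -0.001
```

{"name": "step_arm", "arguments": {
  "moves": [
    [0.007,0,0,0,0,0],
    [0,0,0,0,0,0],
    [0,0,0,0,0,0]
  ]
}}

```text
clock: 8.72
tool_pos: [0.5535, -0.426, 0.086]
ee_rot: [-1.081, 1.287, 1.079]
ft_force: [-4.2, 3.4, 11.3]
opening: -0.001
```

{"name": "step_arm", "arguments": {
  "moves": [
    [-0.03,0,0,0,0,0],
    [-0.03,0,0,0,0,0],
    [0,0,0,0,0,0],
    [0,0,0,0,0,0],
    [0,0,0,0,0,0]
  ],
  "gripper": 1
}}

```text
clock: 9.13
tool_pos: [0.5531, -0.4253, 0.1001]
ee_rot: [-1.079, 1.287, 1.08]
ft_force: [-0.5, -0.1, -0.1]
opening: 0.709
```

{"name": "step_arm", "arguments": {
  "moves": [
    [0,0,0,0,0,0],
    [0,0,0,0,0,0],
    [0,0,0,0,0,0],
    [0,0,0,0,0,0]
  ]
}}

```text
clock: 9.47
tool_pos: [0.5531, -0.4253, 0.1002]
ee_rot: [-1.079, 1.287, 1.08]
ft_force: [0.2, 0.3, 1.0]
opening: 0.999
```

```bash
python3 - <<'E'
from plan import *
go([.554,-.427,.037],down(80))
im=bot.get_image("side")
cv2.imwrite(f"pics/side11.png",cv2.resize(im[60:160,250:350],None,fx=6,fy=6,interpolation=0))
E
```

```text
t 9.47 P [ 0.5531 -0.4253  0.1002] op 0.999 F [0.1969 0.2813 1.0083]
shift [ 0.2106 -0.0039 -0.005 ] (mm [63.189  -1.16   -1.5056] ) turn [ 0.      0.0001 -0.0002] deg [ 0.0023  0.0211 -0.0281] minrows 1.5160091332532268
```

View pics/side11.png

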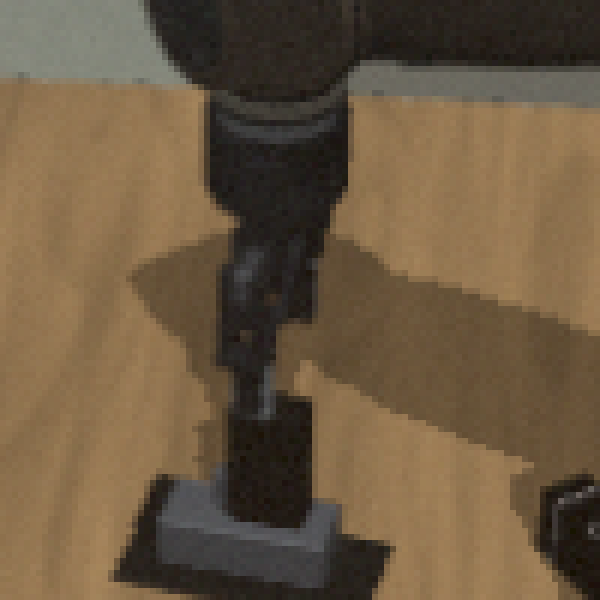

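{"name": "step_arm", "arguments": {
  "moves": [
    [0.04,0,0,0,0,0],
    [0.05,0,0,0,0,0],
    [0.04,0,0,0,0,0],
    [0,0,0,0,0,0]
  ]
}}

```text
clock: 9.85
tool_pos: [0.5508, -0.423, 0.0559]
ee_rot: [-1.072, 1.287, 1.087]
ft_force: [-0.1, 0.0, -1.1]
opening: 0.999
```

{"name": "step_arm", "arguments": {
  "moves": [
    [0.04,0,0,0,0,0],
    [0.03,0,0,0,0,0],
    [0.01,0,0,0,0,0],
    [0,0,0,0,0,0]
  ]
}}

```text
clock: 10.18
tool_pos: [0.5526, -0.4247, 0.0358]
ee_rot: [-1.077, 1.287, 1.082]
ft_force: [-0.2, -0.4, 0.1]
opening: 0.998
```

{"name": "step_arm", "arguments": {
  "moves": [
    [0,0,0,0,0,0],
    [0,0,0,0,0,0],
    [0,0,0,0,0,0],
    [0,0,0,0,0,0],
    [0,0,0,0,0,0]
  ],
  "gripper": -1,
  "grip_force": 60
}}

```text
clock: 10.6
tool_pos: [0.5535, -0.4258, 0.0383]
ee_rot: [-1.081, 1.287, 1.079]
ft_force: [-0.6, -0.6, 1.0]
opening: 0.3
```

{"name": "step_arm", "arguments": {
  "moves": [
    [0,0,0,0,0,0],
    [0,0,0,0,0,0],
    [0,0,0,0,0,0]
  ]
}}

```text
clock: 10.85
tool_pos: [0.5535, -0.4258, 0.0383]
ee_rot: [-1.081, 1.287, 1.079]
ft_force: [-0.1, -0.3, 1.9]
opening: 0.271
```

```bash
python3 - <<'E'
from plan import *
go([.554,-.427,.037],down(80))
im=bot.get_image("side")
cv2.imwrite(f"pics/side12.png",cv2.resize(im[60:160,250:350],None,fx=6,fy=6,interpolation=0))
E
```

```text
t 10.85 P [ 0.5535 -0.4258  0.0383] op 0.271 F [-0.1362 -0.2878  1.881 ]
shift [ 0.0043 -0.0023 -0.0036] (mm [ 1.2784 -0.6986 -1.0748] ) turn [ 0.0001 -0.0002  0.0002] deg [ 0.0129 -0.0387  0.0374] minrows 0.04341596705562799
```

View pics/side12.png

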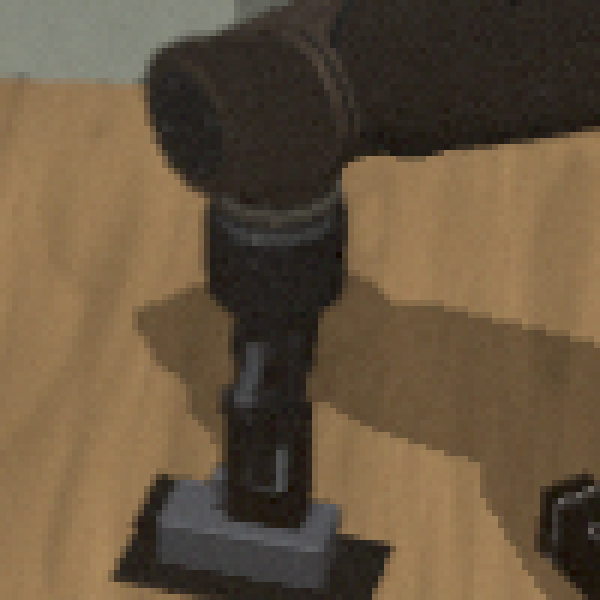

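{"name": "step_arm", "arguments": {
  "moves": [
    [-0.05,0,0,0,0,0],
    [-0.1,0,0,0,0,0],
    [-0.1,0,0,0,0,0],
    [-0.08,0,0,0,0,0],
    [-0.043,0,0,0,0,0]
  ]
}}

```text
clock: 11.32
tool_pos: [0.5544, -0.4264, 0.154]
ee_rot: [-1.084, 1.286, 1.075]
ft_force: [1.2, -0.7, -1.5]
opening: 0.273
```

{"name": "step_arm", "arguments": {
  "moves": [
    [0,0,0,-0.0185,0,0],
    [0,0,0,-0.0185,0,0],
    [0,0,0,-0.0185,0,0],
    [0,0,0,0,0,0],
    [0,0,0,0,0,0]
  ]
}}

```text
clock: 11.73
tool_pos: [0.5528, -0.4248, 0.1485]
ee_rot: [-1.206, 1.21, 1.21]
ft_force: [1.1, 0.2, -2.6]
opening: 0.278
```

```bash
python3 - <<'E'
from plan import *
go([.5535,-.203,.15],down(90))
E
```

```text
t 11.73 P [ 0.5528 -0.4248  0.1485] op 0.278 F [ 1.1021  0.215  -2.643 ]
shift [-0.0039 -0.0012  0.7395] (mm [ -1.1658  -0.3715 221.8475] ) turn [-0.0005  0.0005 -0.0004] deg [-0.0873  0.0888 -0.0808] minrows 5.320164662865053
```

{"name": "step_arm", "arguments": {
  "moves": [
    [0,0,0.06,0,0,0],
    [0,0,0.11,0,0,0],
    [0,0,0.12,0,0,0],
    [0,0,0.12,0,0,0],
    [0,0,0.12,0,0,0]
  ]
}}

```text
clock: 12.15
tool_pos: [0.5527, -0.2648, 0.1489]
ee_rot: [-1.206, 1.21, 1.208]
ft_force: [0.9, 0.8, -2.5]
opening: 0.273
```

{"name": "step_arm", "arguments": {
  "moves": [
    [-0.002,0,0.11,0,0,0],
    [0,0,0.07,0,0,0],
    [0,0,0.03,0,0,0],
    [0,0,0,0,0,0],
    [0,0,0,0,0,0]
  ]
}}

```text
clock: 12.57
tool_pos: [0.5534, -0.2039, 0.1502]
ee_rot: [-1.21, 1.21, 1.209]
ft_force: [-0.2, -0.3, -1.0]
opening: 0.274
```

```bash
python3 - <<'E'
from plan import *
go([.5535,-.203,.15],down(90))
im=bot.get_image("side");t=bot.get_image("top")
cv2.imwrite(f"pics/side13.png",cv2.resize(im[60:240,220:400],None,fx=3.3,fy=3.3,interpolation=2))
cv2.imwrite(f"pics/top13.png",cv2.resize(t[120:300,250:430],None,fx=3.3,fy=3.3,interpolation=2))
E
```

```text
t 12.57 P [ 0.5534 -0.2039  0.1502] op 0.274 F [-0.1974 -0.2879 -0.9673]
shift [ 0.0005 -0.0003  0.003 ] (mm [ 0.1614 -0.0956  0.9001] ) turn [-0.     -0.0003  0.    ] deg [-0.0018 -0.0508  0.0064] minrows 0.02204988949314736
```

View pics/side13.png

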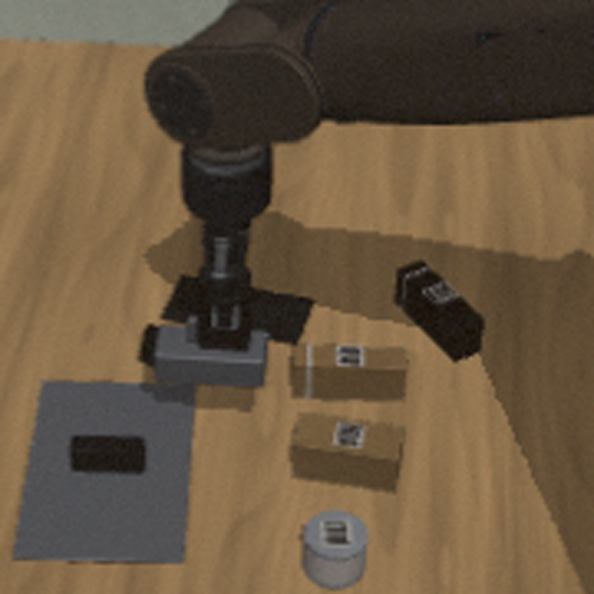

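View pics/top13.png

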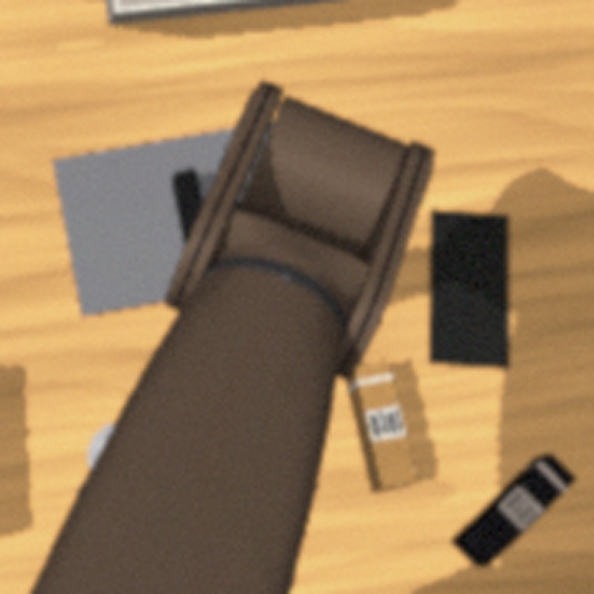

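```bash
python3 - <<'E'
from plan import *
im=bot.get_image("side")
cv2.imwrite(f"pics/side14.png",cv2.resize(im[130:190,245:315],None,fx=10,fy=10,interpolation=2))
s=cv2.imread("pics/side0.png");t=cv2.imread("pics/top0.png")
cv2.imwrite(f"pics/s0z.png",np.vstack([cv2.resize(s[118:168,265:320],(605,275),interpolation=2),cv2.resize(t[180:235,375:425],(605,325),interpolation=2)]))
E
```

```text
(no output)
```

View pics/side14.png

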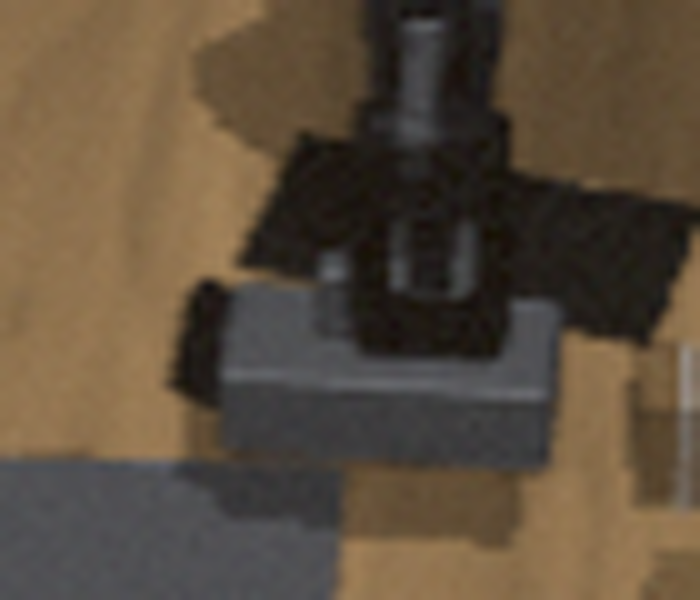

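View pics/s0z.png

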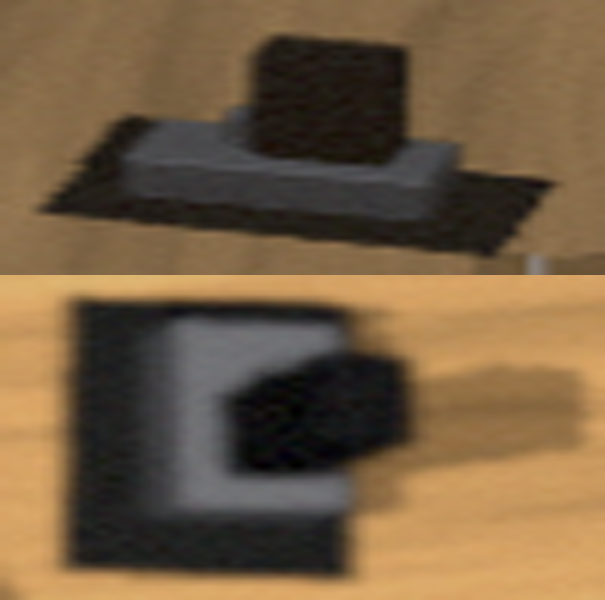

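The zoom shows the scanner's black nose at its world +x end, the opposite of the stated start direction. The contact test also showed the tips about 39 mm higher than nominal. I'll turn the scanner half a turn so the nose faces the base.

{"name": "step_arm", "arguments": {
  "moves": [
    [0,0,0,0.03,0,0],
    [0,0,0,0.039,0,0],
    [0,0,0,0.039,0,0],
    [0,0,0,0.039,0,0],
    [0,0,0,0.039,0,0]
  ]
}}

```text
clock: 13.13
tool_pos: [0.5532, -0.205, 0.15]
ee_rot: [-0.763, 1.433, 0.762]
ft_force: [-0.7, 0.3, -2.7]
opening: 0.271
```

{"name": "step_arm", "arguments": {
  "moves": [
    [0,0,0,0.039,0,0],
    [0,0,0,0.039,0,0],
    [0,0,0,0.039,0,0],
    [0,0,0,0.039,0,0],
    [0,0,0,0.039,0,0]
  ]
}}

```text
clock: 13.55
tool_pos: [0.5532, -0.205, 0.15]
ee_rot: [-0.287, 1.552, 0.287]
ft_force: [0.3, -0.0, -2.7]
opening: 0.272
```

{"name": "step_arm", "arguments": {
  "moves": [
    [0,0,0,0.039,0,0],
    [0,0,0,0.039,0,0],
    [0,0,0,0.039,0,0],
    [0,0,0,0.039,0,0],
    [0,0,0,0.039,0,0]
  ]
}}

```text
clock: 13.97
tool_pos: [0.5533, -0.205, 0.15]
ee_rot: [0.194, 1.562, -0.194]
ft_force: [0.0, 0.1, -1.5]
opening: 0.276
```

{"name": "step_arm", "arguments": {
  "moves": [
    [0,0,0,0.039,0,0],
    [0,0,0,0.039,0,0],
    [0,0,0,0.039,0,0],
    [0,0,0,0.039,0,0],
    [0,0,0,0.039,0,0]
  ]
}}

```text
clock: 14.38
tool_pos: [0.5533, -0.205, 0.15]
ee_rot: [0.671, 1.464, -0.671]
ft_force: [-0.1, 0.1, -3.3]
opening: 0.275
```

{"name": "step_arm", "arguments": {
  "moves": [
    [0,0,0,0.039,0,0],
    [0,0,0,0.039,0,0],
    [0,0,0,0.039,0,0],
    [0,0,0,0.039,0,0],
    [0,0,0,0.039,0,0]
  ]
}}

```text
clock: 14.8
tool_pos: [0.5533, -0.205, 0.15]
ee_rot: [1.136, 1.254, -1.136]
ft_force: [-0.9, -0.2, -2.2]
opening: 0.276
```

```bash
python3 - <<'E'
from plan import *
go([.5535,-.203,.15],down(-90))
E
```

```text
t 14.8 P [ 0.5533 -0.205   0.15  ] op 0.276 F [-0.943  -0.1817 -2.2137]
shift [ 0.0001  0.0013 -0.0067] (mm [ 0.0442  0.3916 -1.9952] ) turn [ 0.0314  0.0001 -0.    ] deg [ 5.6431  0.0127 -0.0072] minrows 0.7881414868656748
```

{"name": "step_arm", "arguments": {
  "moves": [
    [0,0,-0.005,0.02,0,0],
    [0,0,0,0.011,0,0],
    [0,0,0,0,0,0],
    [0,0,0,0,0,0],
    [0,0,0,0,0,0]
  ]
}}

```text
clock: 15.22
tool_pos: [0.5531, -0.2028, 0.1501]
ee_rot: [1.203, 1.213, -1.203]
ft_force: [0.9, -0.2, -2.6]
opening: 0.275
```

```bash
python3 - <<'E'
from plan import *
go([.5535,-.203,.15],down(-90))
im=bot.get_image("side")
cv2.imwrite(f"pics/side15.png",cv2.resize(im[110:230,245:375],None,fx=6,fy=5,interpolation=2))
E
```

```text
t 15.22 P [ 0.5531 -0.2028  0.1501] op 0.275 F [ 0.9139 -0.1547 -2.5774]
shift [0.0002 0.0013 0.0007] (mm [0.0663 0.38   0.2213] ) turn [ 0.0029  0.     -0.    ] deg [ 0.5162  0.0051 -0.0016] minrows 0.07210569225910966
```

View pics/side15.png

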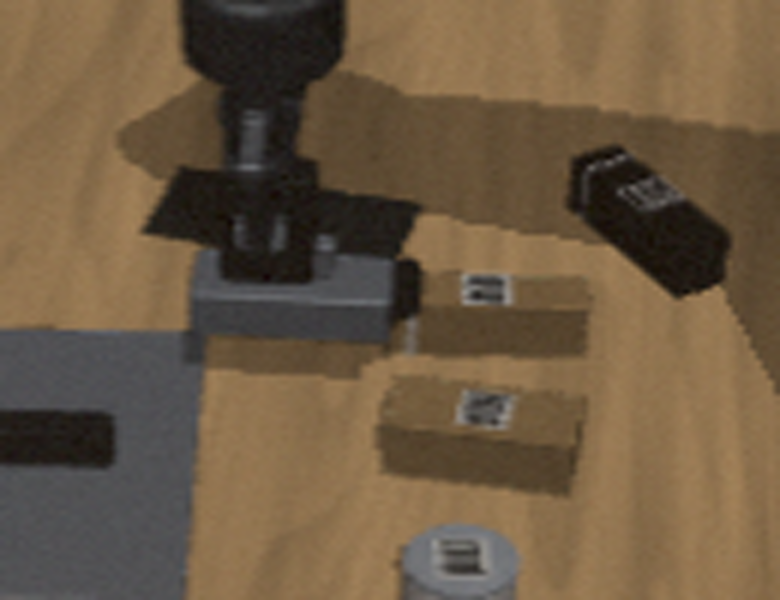

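```bash
python3 - <<'E'
from plan import *
P,M,o=pose()
og=np.array([P[0]-.012,P[1],P[2]-.0353])
X=[og+[-.054,0,.017],og+[-.05,.022,.034],og+[.05,.022,.034],og+[.05,.022,0],og+[-.05,.022,0],og+[-.05,-.022,.034],[.4375,-.203,.045]]
print((proj("side",X)-[245,110])*[6,5])
E
```

```text
[[393.7089 295.1809]
 [383.383  298.1821]
 [179.4907 286.5617]
 [180.8744 329.0473]
 [381.3614 340.7258]
 [389.9266 248.929 ]
 [484.3063 404.5451]]
```

{"name": "step_arm", "arguments": {
  "moves": [
    [0,0.015,0,0.003,0,0],
    [0,0,0,0,0,0],
    [0,0,0,0,0,0],
    [0,0,0,0,0,0],
    [0,0,0,0,0,0]
  ]
}}

```text
clock: 15.68
tool_pos: [0.5577, -0.2019, 0.1501]
ee_rot: [1.209, 1.209, -1.209]
ft_force: [-0.4, -0.2, -2.4]
opening: 0.274
```

{"name": "step_arm", "arguments": {
  "moves": [
    [0,0,0,0,0,0],
    [0,0,0,0,0,0],
    [0,0,0,0,0,0],
    [0,0,0,0,0,0],
    [0,0,0,0,0,0]
  ]
}}

```text
clock: 16.1
tool_pos: [0.5576, -0.2019, 0.1501]
ee_rot: [1.209, 1.209, -1.209]
ft_force: [-0.6, 0.1, -2.2]
opening: 0.274
```

{"name": "step_arm", "arguments": {
  "moves": [
    [0,0,0,0,0,0],
    [0,0,0,0,0,0],
    [0,0,0,0,0,0],
    [0,0,0,0,0,0],
    [0,0,0,0,0,0]
  ]
}}

```text
clock: 16.52
tool_pos: [0.5576, -0.2019, 0.1501]
ee_rot: [1.209, 1.209, -1.209]
ft_force: [-0.5, -0.5, -2.3]
opening: 0.277
```

{"name": "step_arm", "arguments": {
  "moves": [
    [0,0,0,0,0,0],
    [0,0,0,0,0,0],
    [0,0,0,0,0,0],
    [0,0,0,0,0,0],
    [0,0,0,0,0,0]
  ]
}}

```text
clock: 16.93
tool_pos: [0.5576, -0.2019, 0.1501]
ee_rot: [1.209, 1.209, -1.209]
ft_force: [-0.9, 0.1, -2.4]
opening: 0.275
```

{"name": "step_arm", "arguments": {
  "moves": [
    [0,0,0,0,0,0],
    [0,0,0,0,0,0],
    [0,0,0,0,0,0],
    [0,0,0,0,0,0],
    [0,0,0,0,0,0]
  ]
}}

```text
clock: 17.35
tool_pos: [0.5576, -0.2019, 0.1501]
ee_rot: [1.209, 1.209, -1.209]
ft_force: [0.1, 0.0, -2.9]
opening: 0.275
```

{"name": "step_arm", "arguments": {
  "moves": [
    [0,0,0,0,0,0],
    [0,0,0,0,0,0],
    [0,0,0,0,0,0],
    [0,0,0,0,0,0],
    [0,0,0,0,0,0]
  ]
}}

```text
clock: 17.77
tool_pos: [0.5576, -0.2019, 0.1501]
ee_rot: [1.209, 1.209, -1.209]
ft_force: [-0.6, 0.0, -2.2]
opening: 0.273
```

```bash
python3 - <<'E'
from plan import *
go([.560,-.0785,.15],down(-90))
im=bot.get_image("side")
cv2.imwrite(f"pics/side16.png",cv2.resize(im[110:230,245:375],None,fx=6,fy=5,interpolation=2))
o=bot.observe(); print(sorted(o.keys()))
E
```

```text
t 17.77 P [ 0.5576 -0.2019  0.1501] op 0.273 F [-0.566   0.0332 -2.2158]
shift [ 0.0004  0.0079 -0.4114] (mm [   0.1148    2.3651 -123.4145] ) turn [-0. -0.  0.] deg [-0.0013 -0.0002  0.0015] minrows 2.960125129827539
['clock', 'dq', 'ee_rot', 'ft_force', 'opening', 'q', 'tau', 'tool_pos', 'torque']
```

View pics/side16.png

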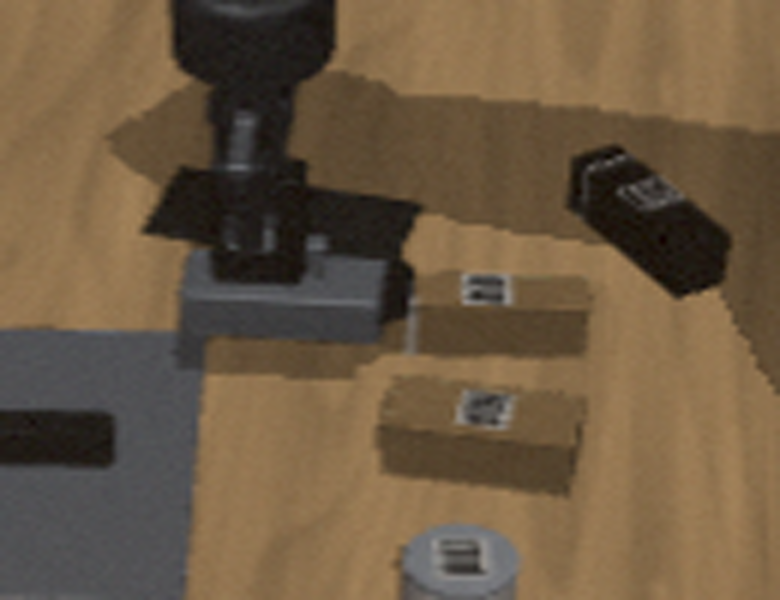

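{"name": "step_arm", "arguments": {
  "moves": [
    [0,0.009,-0.05,0,0,0],
    [0,0.009,-0.1,0,0,0],
    [0,0,-0.11,0,0,0],
    [0,0,-0.09,0,0,0],
    [0,0,-0.061,0,0,0]
  ]
}}

```text
clock: 18.23
tool_pos: [0.5627, -0.0755, 0.1501]
ee_rot: [1.209, 1.211, -1.208]
ft_force: [0.4, 0.5, -2.0]
opening: 0.27
```

{"name": "step_arm", "arguments": {
  "moves": [
    [0,0,0,0,0,0],
    [0,0,0,0,0,0],
    [0,0,0,0,0,0],
    [0,0,0,0,0,0],
    [0,0,0,0,0,0]
  ]
}}

```text
clock: 18.65
tool_pos: [0.5631, -0.0795, 0.1502]
ee_rot: [1.21, 1.208, -1.21]
ft_force: [-0.2, -0.3, -2.2]
opening: 0.273
```

```bash
python3 - <<'E'
from plan import *
go([.563,-.0785,.15],down(-90))
im=bot.get_image("side")
cv2.imwrite(f"pics/side17.png",cv2.resize(im[130:250,245:375],None,fx=6,fy=5,interpolation=2))
E
```

```text
t 18.65 P [ 0.5631 -0.0795  0.1502] op 0.273 F [-0.1825 -0.2733 -2.2107]
shift [ 0.0007 -0.0005 -0.0034] (mm [ 0.1963 -0.1381 -1.0274] ) turn [-0.0004  0.0001 -0.0001] deg [-0.0797  0.0108 -0.0095] minrows 0.02530088520969593
```

View pics/side17.png

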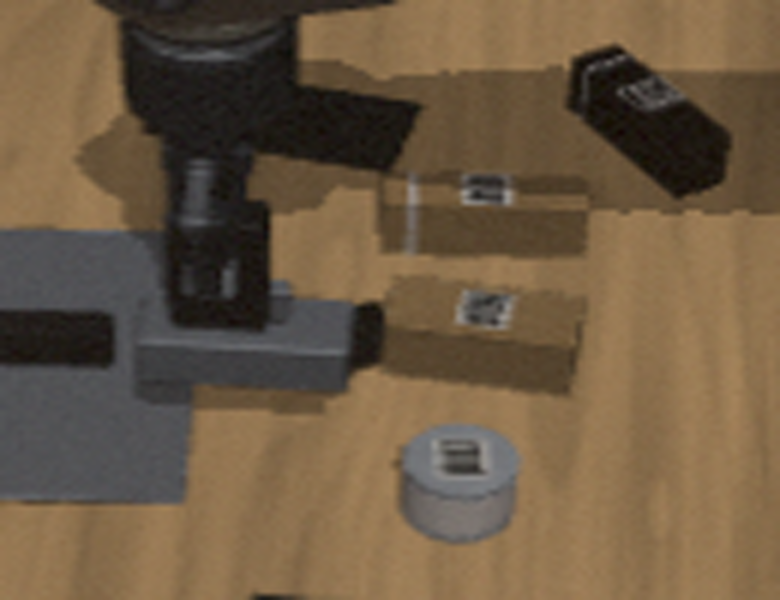

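```bash
python3 - <<'E'
from plan import *
t=cv2.imread("pics/top0.png");s=cv2.imread("pics/side0.png")
def c(im,u,v,r=9): return cv2.resize(im[v-r:v+r,u-r:u+r],(250,250),interpolation=cv2.INTER_CUBIC)
a=np.hstack([c(t,286,257),c(t,329,254),c(t,367,248)]);b=np.hstack([c(s,321,221),c(s,326,191),c(s,326,168)])
cv2.imwrite("pics/lab.png",np.vstack([a,b]))
E
```

```text
(no output)
```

View pics/lab.png

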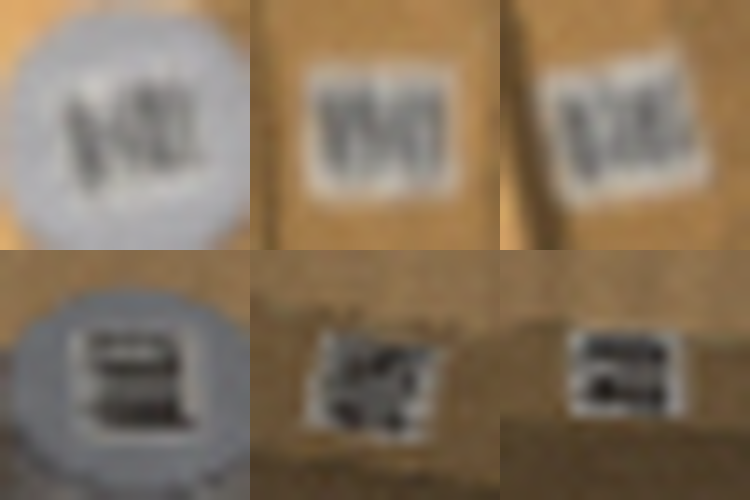

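{"name": "step_arm", "arguments": {
  "moves": [
    [0,0,0,0,0,0],
    [0,0,0,0,0,0],
    [0,0,0,0,0,0],
    [0,0,0,0,0,0],
    [0,0,0,0,0,0]
  ]
}}

```text
clock: 19.12
tool_pos: [0.563, -0.0787, 0.1501]
ee_rot: [1.209, 1.209, -1.209]
ft_force: [0.2, 0.4, -2.5]
opening: 0.273
```

{"name": "step_arm", "arguments": {
  "moves": [
    [0,0,0,0,0,0],
    [0,0,0,0,0,0],
    [0,0,0,0,0,0],
    [0,0,0,0,0,0],
    [0,0,0,0,0,0]
  ]
}}

```text
clock: 19.53
tool_pos: [0.5631, -0.0786, 0.1501]
ee_rot: [1.209, 1.209, -1.209]
ft_force: [-0.1, -0.5, -2.4]
opening: 0.273
```

{"name": "step_arm", "arguments": {
  "moves": [
    [0,0,0,0,0,0],
    [0,0,0,0,0,0],
    [0,0,0,0,0,0],
    [0,0,0,0,0,0],
    [0,0,0,0,0,0]
  ]
}}

```text
clock: 19.95
tool_pos: [0.563, -0.0786, 0.1501]
ee_rot: [1.209, 1.209, -1.209]
ft_force: [-0.5, 0.4, -2.5]
opening: 0.273
```

{"name": "step_arm", "arguments": {
  "moves": [
    [0,0,0,0,0,0],
    [0,0,0,0,0,0],
    [0,0,0,0,0,0],
    [0,0,0,0,0,0],
    [0,0,0,0,0,0]
  ]
}}

```text
clock: 20.37
tool_pos: [0.5631, -0.0786, 0.1501]
ee_rot: [1.209, 1.209, -1.209]
ft_force: [-0.6, 0.4, -2.3]
opening: 0.273
```

{"name": "step_arm", "arguments": {
  "moves": [
    [0,0,0,0,0,0],
    [0,0,0,0,0,0],
    [0,0,0,0,0,0],
    [0,0,0,0,0,0],
    [0,0,0,0,0,0]
  ]
}}

```text
clock: 20.78
tool_pos: [0.5631, -0.0786, 0.1501]
ee_rot: [1.209, 1.209, -1.209]
ft_force: [-0.6, -0.1, -2.0]
opening: 0.273
```

```bash
python3 - <<'E'
from plan import *
im=bot.get_image("side")
cv2.imwrite(f"pics/side18.png",cv2.resize(im[130:250,245:375],None,fx=6,fy=5,interpolation=2))
go([.5635,-.3145,.15],down(-90))
E
```

```text
t 20.83 P [ 0.563  -0.0786  0.1501] op 0.273 F [-0.1756 -0.6909 -3.1043]
shift [0.0005 0.0016 0.7862] (mm [  0.1414   0.4783 235.8537] ) turn [-0.  0.  0.] deg [-0.0053  0.0012  0.0008] minrows 5.6559765066764855
```

View pics/side18.png

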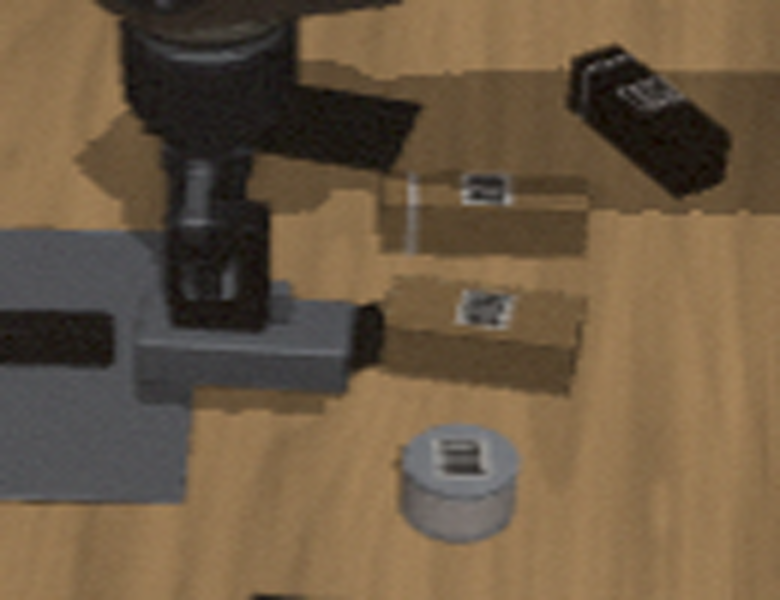

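{"name": "step_arm", "arguments": {
  "moves": [
    [0,0,0.06,0,0,0],
    [0,0,0.11,0,0,0],
    [0,0,0.12,0,0,0],
    [0,0,0.12,0,0,0],
    [0,0,0.12,0,0,0]
  ]
}}

```text
clock: 21.25
tool_pos: [0.563, -0.239, 0.1502]
ee_rot: [1.209, 1.209, -1.209]
ft_force: [1.6, 0.8, -2.8]
opening: 0.273
```

{"name": "step_arm", "arguments": {
  "moves": [
    [0,0,0.12,0,0,0],
    [0,0,0.09,0,0,0],
    [0,0,0.046,0,0,0],
    [0,0.002,0,0,0,0],
    [0,0,0,0,0,0]
  ]
}}

```text
clock: 21.67
tool_pos: [0.5635, -0.3143, 0.1498]
ee_rot: [1.211, 1.21, -1.21]
ft_force: [-0.8, 0.0, -2.9]
opening: 0.273
```

{"name": "step_arm", "arguments": {
  "moves": [
    [0,0,0,0,0,0],
    [0,0,0,0,0,0],
    [0,0,0,0,0,0],
    [0,0,0,0,0,0]
  ]
}}

```text
clock: 22.0
tool_pos: [0.5639, -0.3132, 0.1502]
ee_rot: [1.208, 1.21, -1.208]
ft_force: [0.4, -0.7, -1.8]
opening: 0.271
```

```bash
python3 - <<'E'
from plan import *
im=bot.get_image("side")
cv2.imwrite(f"pics/side19.png",cv2.resize(im[110:230,245:375],None,fx=6,fy=5,interpolation=2))
go([.5635,-.3145,.15],down(-90))
E
```

```text
t 22.05 P [ 0.5639 -0.3134  0.1503] op 0.275 F [-0.0146  0.0933 -2.0806]
shift [ 0.0008 -0.0012  0.0035] (mm [ 0.2523 -0.3688  1.0619] ) turn [ 0.0004 -0.     -0.    ] deg [ 0.0693 -0.0023 -0.0028] minrows 0.02762819055601575
```

View pics/side19.png

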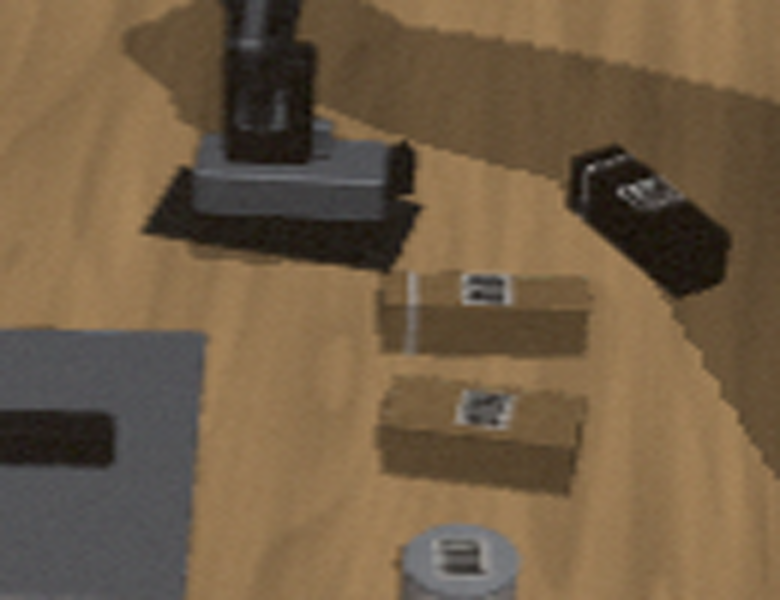

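{"name": "step_arm", "arguments": {
  "moves": [
    [0,0,0,0,0,0],
    [0,0,0,0,0,0],
    [0,0,0,0,0,0],
    [0,0,0,0,0,0],
    [0,0,0,0,0,0]
  ]
}}

```text
clock: 22.47
tool_pos: [0.5636, -0.3145, 0.1501]
ee_rot: [1.209, 1.209, -1.209]
ft_force: [-1.1, -0.3, -3.8]
opening: 0.278
```

{"name": "step_arm", "arguments": {
  "moves": [
    [0,0,0,0,0,0],
    [0,0,0,0,0,0],
    [0,0,0,0,0,0],
    [0,0,0,0,0,0],
    [0,0,0,0,0,0]
  ]
}}

```text
clock: 22.88
tool_pos: [0.5636, -0.3145, 0.1501]
ee_rot: [1.209, 1.209, -1.209]
ft_force: [0.3, 0.4, -2.6]
opening: 0.276
```

{"name": "step_arm", "arguments": {
  "moves": [
    [0,0,0,0,0,0],
    [0,0,0,0,0,0],
    [0,0,0,0,0,0],
    [0,0,0,0,0,0],
    [0,0,0,0,0,0]
  ]
}}

```text
clock: 23.3
tool_pos: [0.5636, -0.3145, 0.1501]
ee_rot: [1.209, 1.209, -1.209]
ft_force: [-0.6, 0.9, -1.7]
opening: 0.276
```

{"name": "step_arm", "arguments": {
  "moves": [
    [0,0,0,0,0,0],
    [0,0,0,0,0,0],
    [0,0,0,0,0,0],
    [0,0,0,0,0,0],
    [0,0,0,0,0,0]
  ]
}}

```text
clock: 23.72
tool_pos: [0.5636, -0.3144, 0.1501]
ee_rot: [1.209, 1.209, -1.209]
ft_force: [-1.2, 0.3, -2.8]
opening: 0.271
```

{"name": "step_arm", "arguments": {
  "moves": [
    [0,0,0,0,0,0],
    [0,0,0,0,0,0],
    [0,0,0,0,0,0],
    [0,0,0,0,0,0],
    [0,0,0,0,0,0]
  ]
}}

```text
clock: 24.13
tool_pos: [0.5636, -0.3144, 0.1501]
ee_rot: [1.209, 1.209, -1.209]
ft_force: [-0.2, 0.1, -2.3]
opening: 0.273
```

{"name": "step_arm", "arguments": {
  "moves": [
    [0,0,0,0,0,0],
    [0,0,0,0,0,0],
    [0,0,0,0,0,0],
    [0,0,0,0,0,0]
  ]
}}

```text
clock: 24.47
tool_pos: [0.5636, -0.3144, 0.1501]
ee_rot: [1.209, 1.209, -1.209]
ft_force: [0.3, -0.8, -2.1]
opening: 0.275
```

```bash
python3 - <<'E'
from plan import *
im=bot.get_image("side")
cv2.imwrite(f"pics/side20.png",cv2.resize(im[110:230,245:375],None,fx=6,fy=5,interpolation=2))
t=cv2.imread("pics/top13.png") # mat clear view
T=lambda p:(np.array(p,float)+.5)/3.3-.5+np.array([250,120])
l=onz("top",T([(432,212),(508,215),(508,367),(431,361)]),.003); print(l,l.mean(0))
S=lambda p:(np.array(p,float)+.5)/3.3-.5+np.array([220,60])
l=onz("side",S([(187,278),(313,298),(300,342),(163,318)]),.003); print(l,l.mean(0))
go([.5635,-.3145,.15],down(-90))
E
```

```text
[[ 0.6425 -0.4044  0.003 ]
 [ 0.6313 -0.4765  0.003 ]
 [ 0.4861 -0.4488  0.003 ]
 [ 0.5    -0.3782  0.003 ]] [ 0.5649 -0.427   0.003 ]
[[ 0.6243 -0.4665  0.003 ]
 [ 0.4868 -0.4467  0.003 ]
 [ 0.4956 -0.3747  0.003 ]
 [ 0.6415 -0.3981  0.003 ]] [ 0.562  -0.4215  0.003 ]
t 24.52 P [ 0.5636 -0.3144  0.1501] op 0.276 F [-0.2989 -0.8566 -2.0758]
shift [ 0.0004 -0.0005  0.0002] (mm [ 0.1282 -0.1385  0.0706] ) turn [-0.  0. -0.] deg [-0.0032  0.0002 -0.0003] minrows 0.004830610642399389
```

View pics/side20.png

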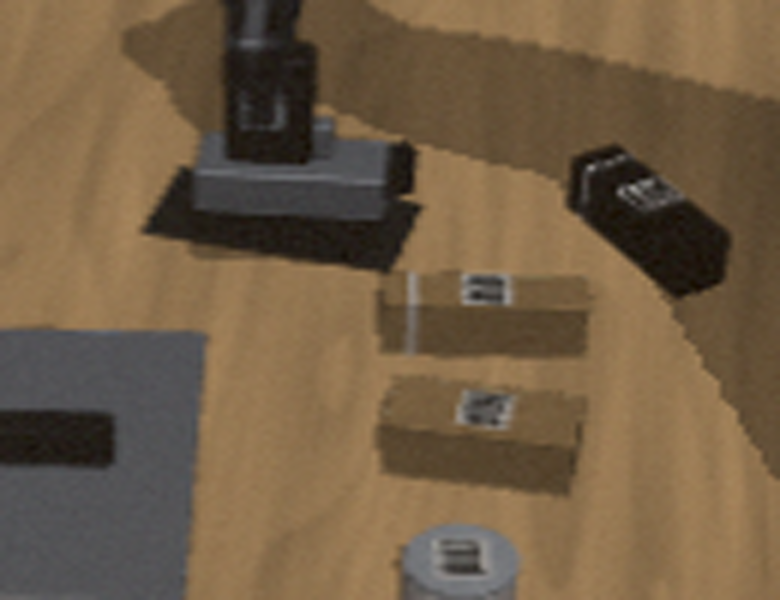

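{"name": "step_arm", "arguments": {
  "moves": [
    [0,0.013,0.06,0,0,0],
    [0,0.014,0.1,0,0,0],
    [0,0.014,0.1,0,0,0],
    [0,0.014,0.08,0,0,0],
    [0,0,0.036,0,0,0]
  ]
}}

```text
clock: 24.93
tool_pos: [0.5802, -0.4305, 0.1501]
ee_rot: [1.209, 1.206, -1.211]
ft_force: [-0.3, 0.5, -2.1]
opening: 0.275
```

{"name": "step_arm", "arguments": {
  "moves": [
    [0,0,0,0.02,0,0],
    [0,0,0,0.02,0,0],
    [0,0,0,0.0155,0,0],
    [0,0,0,0,0,0],
    [0,0,0,0,0,0]
  ]
}}

```text
clock: 25.35
tool_pos: [0.5801, -0.4267, 0.15]
ee_rot: [1.336, 1.123, -1.335]
ft_force: [-0.0, -0.3, -2.5]
opening: 0.273
```

```bash
python3 - <<'E'
from plan import *
go([.580,-.428,.041],down(-100))
E
```

```text
t 25.35 P [ 0.5801 -0.4267  0.15  ] op 0.273 F [-0.0155 -0.3156 -2.5266]
shift [0.3632 0.0007 0.0044] (mm [108.9682   0.2102   1.3183] ) turn [ 0.0005 -0.0001  0.0001] deg [ 0.0973 -0.0266  0.0258] minrows 2.613342304156044
```

{"name": "step_arm", "arguments": {
  "moves": [
    [0.05,0,0.004,0,0,0],
    [0.1,0,0,0,0,0],
    [0.08,0,0,0,0,0],
    [0.05,0,0,0,0,0],
    [0.03,0,0,0,0,0]
  ]
}}

```text
clock: 25.77
tool_pos: [0.5782, -0.4266, 0.0527]
ee_rot: [1.337, 1.128, -1.338]
ft_force: [-0.0, 0.0, -3.1]
opening: 0.272
```

{"name": "step_arm", "arguments": {
  "moves": [
    [0.02,0,0,0,0,0],
    [0.015,0,0,0,0,0],
    [0.01,0,0,0,0,0],
    [0,0,0,0,0,0],
    [0,0,0,0,0,0]
  ]
}}

```text
clock: 26.18
tool_pos: [0.5805, -0.429, 0.0449]
ee_rot: [1.336, 1.12, -1.336]
ft_force: [-0.6, 0.1, -1.9]
opening: 0.273
```

{"name": "step_arm", "arguments": {
  "moves": [
    [0.005,0,0,0,0,0],
    [0.005,0,0,0,0,0],
    [0.005,0,0,0,0,0],
    [0,0,0,0,0,0]
  ]
}}

```text
clock: 26.52
tool_pos: [0.5798, -0.4283, 0.0389]
ee_rot: [1.337, 1.122, -1.337]
ft_force: [0.3, 0.8, -2.3]
opening: 0.269
```

{"name": "step_arm", "arguments": {
  "moves": [
    [0.003,0,0,0,0,0],
    [0,0,0,0,0,0],
    [0,0,0,0,0,0]
  ]
}}

```text
clock: 26.77
tool_pos: [0.58, -0.4285, 0.0383]
ee_rot: [1.336, 1.121, -1.336]
ft_force: [-0.0, 0.1, -1.9]
opening: 0.274
```

{"name": "step_arm", "arguments": {
  "moves": [
    [0.003,0,0,0,0,0],
    [0,0,0,0,0,0],
    [0,0,0,0,0,0]
  ]
}}

```text
clock: 27.02
tool_pos: [0.5801, -0.4285, 0.0382]
ee_rot: [1.336, 1.121, -1.336]
ft_force: [-1.9, 2.1, 1.6]
opening: 0.274
```

Contact: the scanner is on its mat. Next I release it and go up.

{"name": "step_arm", "arguments": {
  "moves": [
    [0,0,0,0,0,0],
    [0,0,0,0,0,0],
    [0,0,0,0,0,0],
    [0,0,0,0,0,0],
    [0,0,0,0,0,0]
  ],
  "gripper": 1
}}

```text
clock: 27.43
tool_pos: [0.5799, -0.4285, 0.0373]
ee_rot: [1.337, 1.121, -1.337]
ft_force: [0.7, 0.6, -0.6]
opening: 0.96
```

{"name": "step_arm", "arguments": {
  "moves": [
    [0,0,0,0,0,0],
    [0,0,0,0,0,0],
    [-0.04,0,0,0,0,0],
    [-0.08,0,0,0,0,0],
    [-0.1,0,0,0,0,0]
  ]
}}

```text
clock: 27.85
tool_pos: [0.5785, -0.4271, 0.1016]
ee_rot: [1.337, 1.127, -1.338]
ft_force: [0.3, -0.5, -0.3]
opening: 0.997
```

{"name": "step_arm", "arguments": {
  "moves": [
    [-0.1,0,0,0,0,0],
    [-0.08,0,0,0,0,0],
    [-0.04,0,0,0,0,0],
    [0,0,0,0,0,0]
  ]
}}

```text
clock: 28.18
tool_pos: [0.5817, -0.4301, 0.1752]
ee_rot: [1.335, 1.112, -1.334]
ft_force: [0.4, -0.7, 0.6]
opening: 0.999
```

```bash
python3 - <<'E'
from plan import *
for n in("side","top"): cv2.imwrite(f"pics/{n}21.png",bot.get_image(n))
im=cv2.imread("pics/side21.png");cv2.imwrite(f"pics/side21z.png",cv2.resize(im[80:240,215:385],None,fx=4.5,fy=3.7,interpolation=2))
go([.4375,-.203,.15],down(-94))
E
```

```text
t 28.28 P [ 0.5797 -0.4282  0.169 ] op 1.002 F [ 0.1882  0.1926 -0.7145]
shift [ 0.0636 -0.5971 -0.6571] (mm [  19.0765 -179.1328 -197.1306] ) turn [-0.0333 -0.      0.0001] deg [-5.9938 -0.0084  0.0126] minrows 6.403952891160859
```

View pics/side21z.png

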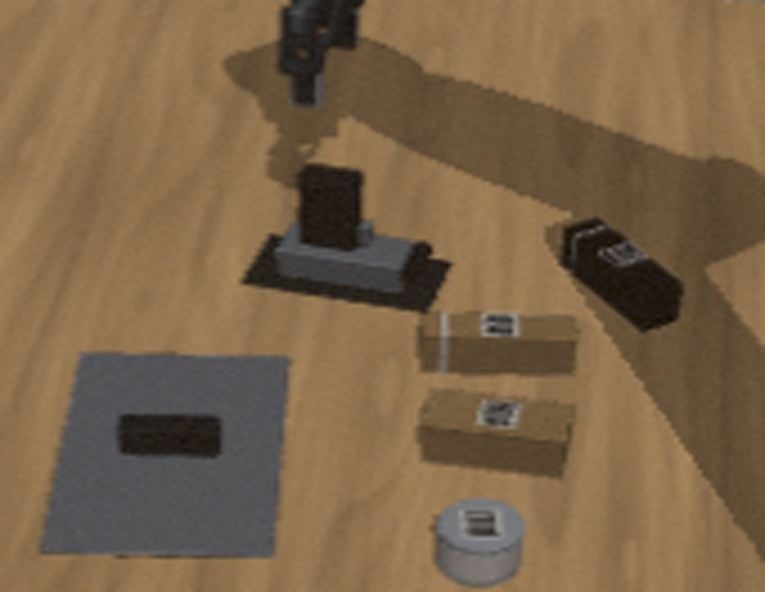

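View pics/top21.png

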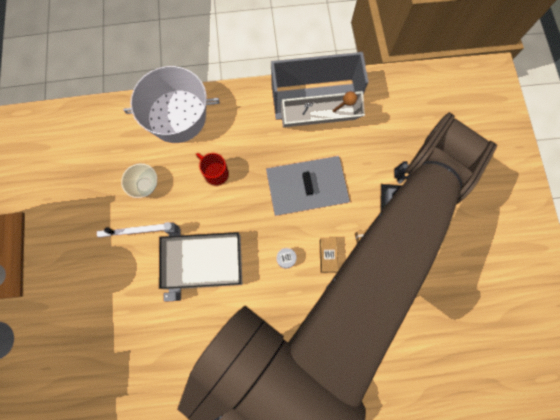

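```bash
python3 - <<'E'
from plan import *
T=lambda p:(np.array(p,float)+.5)/4.5-.5+np.array([260,150])
for n,e in [("carton",[(344,392),(350,548)]),("carton L",[(275,397),(277,552)]),("slim R",[(490,372),(524,523)]),("slimL",[(432,372),(465,535)])]:
    l=onz("top",T(e),.045); d=l[1]-l[0]; print(n,l,np.degrees(np.arctan2(d[1],d[0])),np.linalg.norm(d))
S=lambda p:(np.array(p,float)+.5)/4.5-.5+np.array([220,110])
for n,e in [("carton near edge",[(398,393),(545,405)]),("slim near",[(397,278),(554,276)])]:
    l=onz("side",S(e),.045); d=l[1]-l[0]; print(n,l,np.degrees(np.arctan2(d[1],d[0])),np.linalg.norm(d))
E
```

```text
carton [[ 0.486  -0.2323  0.045 ]
 [ 0.3856 -0.2212  0.045 ]] 173.7056127076356 0.10105376696757895
carton L [[ 0.488  -0.1871  0.045 ]
 [ 0.3885 -0.1745  0.045 ]] 172.73946354503025 0.10025169168722582
slim R [[ 0.488  -0.3295  0.045 ]
 [ 0.3882 -0.335   0.045 ]] -176.83485290024583 0.09998622866173136
slimL [[ 0.4925 -0.2916  0.045 ]
 [ 0.3851 -0.2959  0.045 ]] -177.70277314837585 0.10743051006864908
carton near edge [[ 0.4899 -0.1711  0.045 ]
 [ 0.3901 -0.17    0.045 ]] 179.36591784558075 0.0998226949389847
slim near [[ 0.4994 -0.2867  0.045 ]
 [ 0.3875 -0.3005  0.045 ]] -172.96160167019548 0.11276289226733072
```

{"name": "step_arm", "arguments": {
  "moves": [
    [0,0,0,-0.014,0,0],
    [0,0,0,-0.014,0,0],
    [0,-0.04,-0.05,0,0,0],
    [0,-0.09,-0.09,0,0,0],
    [0,-0.09,-0.09,0,0,0]
  ]
}}

```text
clock: 28.7
tool_pos: [0.5182, -0.3524, 0.1652]
ee_rot: [1.274, 1.173, -1.275]
ft_force: [0.2, 0.4, 1.1]
opening: 0.998
```

{"name": "step_arm", "arguments": {
  "moves": [
    [0,-0.09,-0.1,0,0,0],
    [0,-0.09,-0.1,0,0,0],
    [0,-0.07,-0.09,0,0,0],
    [0,-0.03,-0.05,0,0,0],
    [0,0,0,0,0,0]
  ]
}}

```text
clock: 29.12
tool_pos: [0.4423, -0.2409, 0.166]
ee_rot: [1.272, 1.175, -1.273]
ft_force: [1.4, -0.2, 0.0]
opening: 0.999
```

```bash
python3 - <<'E'
from plan import *
go([.4375,-.203,-.018],down(-95))
E
```

```text
t 29.12 P [ 0.4423 -0.2409  0.166 ] op 0.999 F [ 1.3935 -0.1634  0.0434]
shift [ 0.614  -0.0232 -0.1219] (mm [184.1929  -6.9455 -36.5784] ) turn [ 0.0008 -0.0014  0.0017] deg [ 0.1478 -0.2535  0.3124] minrows 4.50643201930282
```

{"name": "step_arm", "arguments": {
  "moves": [
    [0,-0.012,-0.06,0,0,0],
    [0,-0.01,-0.055,0,0,0],
    [0.05,0,0,0,0,0],
    [0.08,0,0,0,0,0],
    [0.08,0,0,0,0,0]
  ]
}}

```text
clock: 29.53
tool_pos: [0.442, -0.2105, 0.1049]
ee_rot: [1.272, 1.167, -1.272]
ft_force: [0.0, -0.6, 0.8]
opening: 1.001
```

{"name": "step_arm", "arguments": {
  "moves": [
    [0.06,0,0,0,0,0],
    [0.05,0,0,0,0,0],
    [0,0,0,0,0,0],
    [0,0,0,0,0,0]
  ]
}}

```text
clock: 29.87
tool_pos: [0.4406, -0.2097, 0.0713]
ee_rot: [1.273, 1.172, -1.275]
ft_force: [-0.7, -1.1, 0.5]
opening: 0.997
```

```bash
python3 - <<'E'
from plan import *
go([.4375,-.203,-.018],down(-95))
im=bot.get_image("side");cv2.imwrite(f"pics/side22.png",cv2.resize(im[100:220,255:385],None,fx=6,fy=5,interpolation=2))
E
```

```text
t 29.87 P [ 0.4406 -0.2097  0.0713] op 0.997 F [-0.6834 -1.108   0.4776]
shift [ 0.2976 -0.0111 -0.0208] (mm [89.291  -3.3353 -6.2385] ) turn [ 0.0001 -0.0008  0.0013] deg [ 0.0246 -0.1372  0.2253] minrows 2.147981229327956
```

View pics/side22.png

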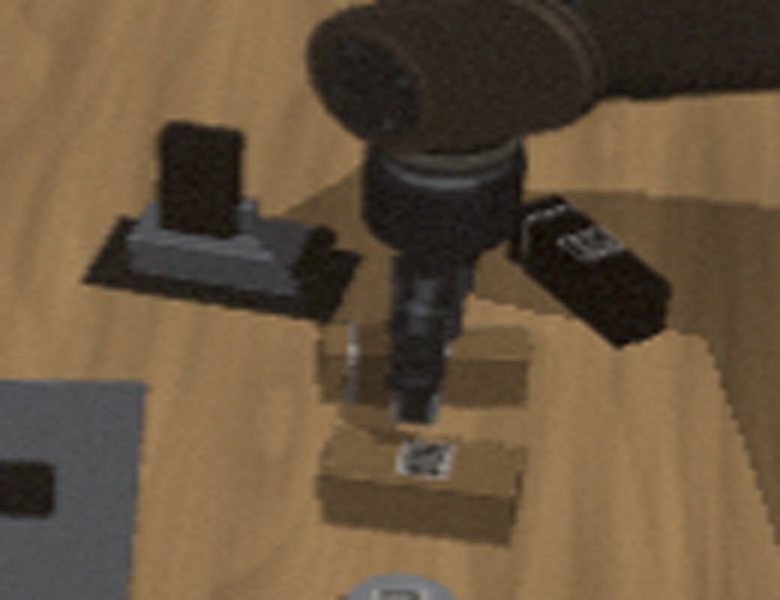

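{"name": "step_arm", "arguments": {
  "moves": [
    [0.03,-0.011,-0.021,0,0,0],
    [0.06,0,0,0,0,0],
    [0.06,0,0,0,0,0],
    [0.05,0,0,0,0,0],
    [0.03,0,0,0,0,0]
  ]
}}

```text
clock: 30.33
tool_pos: [0.4384, -0.203, 0.0032]
ee_rot: [1.273, 1.168, -1.273]
ft_force: [-0.2, -0.4, -0.8]
opening: 1.003
```

{"name": "step_arm", "arguments": {
  "moves": [
    [0.03,0,0,0,0,0],
    [0.02,0,0,0,0,0],
    [0.01,0,0,0,0,0],
    [0.007,0,0,0,0,0],
    [0,0,0,0,0,0]
  ]
}}

```text
clock: 30.75
tool_pos: [0.4391, -0.2037, -0.0156]
ee_rot: [1.273, 1.167, -1.272]
ft_force: [0.5, -0.4, 0.0]
opening: 0.998
```

{"name": "step_arm", "arguments": {
  "moves": [
    [0,0,0,0,0,0],
    [0,0,0,0,0,0],
    [0,0,0,0,0,0],
    [0,0,0,0,0,0],
    [0,0,0,0,0,0]
  ],
  "gripper": -1,
  "grip_force": 40
}}

```text
clock: 31.17
tool_pos: [0.4395, -0.2041, -0.0151]
ee_rot: [1.273, 1.165, -1.272]
ft_force: [-0.3, -0.4, 2.4]
opening: 0.528
```

```bash
python3 - <<'E'
from plan import *
go([.4375,-.203,-.018],down(-95))
im=bot.get_image("side");cv2.imwrite(f"pics/side23.png",cv2.resize(im[100:220,255:385],None,fx=6,fy=5,interpolation=2))
E
```

```text
t 31.17 P [ 0.4395 -0.2041 -0.0151] op 0.528 F [-0.2889 -0.3618  2.4319]
shift [ 0.0097 -0.0071 -0.0031] (mm [ 2.9174 -2.1174 -0.9181] ) turn [ 0.0002  0.0003 -0.0004] deg [ 0.0443  0.0512 -0.0788] minrows 0.089205291092868
```

View pics/side23.png

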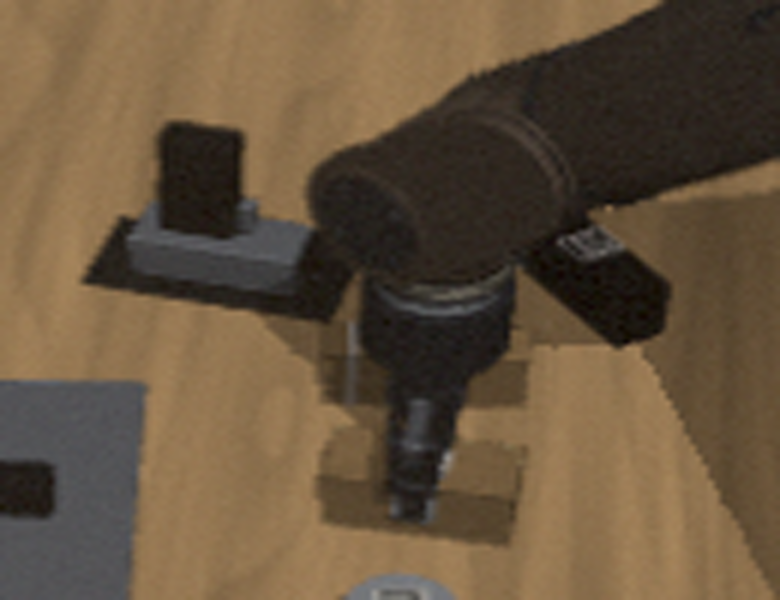

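{"name": "step_arm", "arguments": {
  "moves": [
    [-0.03,0,0,0,0,0],
    [-0.08,0,0,0,0,0],
    [-0.1,0,0,0,0,0],
    [-0.1,0,0,0,0,0],
    [-0.07,0,0,-0.011,0,0]
  ]
}}

```text
clock: 31.63
tool_pos: [0.4392, -0.2037, 0.1008]
ee_rot: [1.247, 1.183, -1.246]
ft_force: [-0.1, -0.9, -1.0]
opening: 0.532
```

```bash
python3 - <<'E'
from plan import *
go([.462,.111,.10],down(-93))
E
```

```text
t 31.63 P [ 0.4392 -0.2037  0.1008] op 0.532 F [-0.118  -0.9078 -1.0411]
shift [ 0.0016  0.0221 -1.0516] (mm [   0.4829    6.6331 -315.4846] ) turn [ 0.0003  0.0003 -0.0005] deg [ 0.0605  0.0554 -0.0882] minrows 7.567259380662392
```

{"name": "step_arm", "arguments": {
  "moves": [
    [0,0.002,-0.06,0,0,0],
    [0,0.002,-0.11,0,0,0],
    [0,0.002,-0.12,0,0,0],
    [0,0.002,-0.12,0,0,0],
    [0,0.002,-0.12,0,0,0]
  ]
}}

```text
clock: 32.05
tool_pos: [0.4493, -0.0434, 0.0982]
ee_rot: [1.248, 1.184, -1.248]
ft_force: [1.3, 0.6, -1.7]
opening: 0.535
```

{"name": "step_arm", "arguments": {
  "moves": [
    [0,0.002,-0.12,0,0,0],
    [0,0.002,-0.12,0,0,0],
    [0,0.002,-0.12,0,0,0],
    [0,0.002,-0.1,0,0,0],
    [0,0.002,-0.06,0,0,0]
  ]
}}

```text
clock: 32.47
tool_pos: [0.4601, 0.1135, 0.0981]
ee_rot: [1.246, 1.187, -1.246]
ft_force: [-0.1, -1.4, -2.2]
opening: 0.531
```

{"name": "step_arm", "arguments": {
  "moves": [
    [0,0,0,0,0,0],
    [0,0,0,0,0,0],
    [0,0,0,0,0,0]
  ]
}}

```text
clock: 32.72
tool_pos: [0.4607, 0.1102, 0.098]
ee_rot: [1.246, 1.185, -1.248]
ft_force: [-0.2, 0.4, -1.4]
opening: 0.532
```

```bash
python3 - <<'E'
from plan import *
go([.462,.111,-.009],down(-93))
im=bot.get_image("side");cv2.imwrite(f"pics/side24.png",cv2.resize(im[170:350,225:385],None,fx=4,fy=3.3,interpolation=2))
im=bot.get_image("top");cv2.imwrite(f"pics/top24.png",cv2.resize(im[200:320,120:300],None,fx=4,fy=4,interpolation=2))
E
```

```text
t 32.72 P [0.4607 0.1102 0.098 ] op 0.532 F [-0.2467  0.4098 -1.3949]
shift [ 0.3567  0.0044 -0.0031] (mm [107.0004   1.3135  -0.9174] ) turn [0.0002 0.0002 0.0003] deg [0.0359 0.0293 0.0491] minrows 2.56624552936772
```

View pics/side24.png

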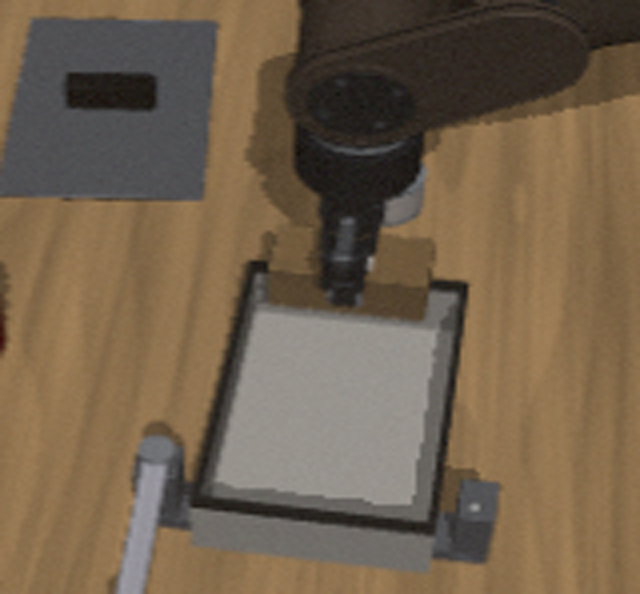

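View pics/top24.png

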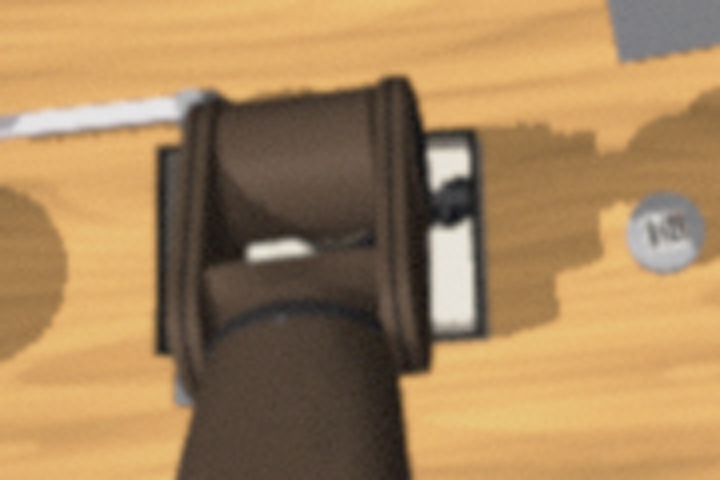

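{"name": "step_arm", "arguments": {
  "moves": [
    [0.04,-0.003,0,0,0,0],
    [0.08,0,0,0,0,0],
    [0.08,0,0,0,0,0],
    [0.06,0,0,0,0,0],
    [0.04,0,0,0,0,0]
  ]
}}

```text
clock: 33.23
tool_pos: [0.4589, 0.1095, 0.0062]
ee_rot: [1.247, 1.185, -1.252]
ft_force: [-0.0, 0.1, -1.9]
opening: 0.535
```

{"name": "step_arm", "arguments": {
  "moves": [
    [0.03,0,0,0,0,0],
    [0.015,0,0,0,0,0],
    [0.008,0,0,0,0,0],
    [0,0,0,0,0,0],
    [0,0,0,0,0,0]
  ]
}}

```text
clock: 33.65
tool_pos: [0.4611, 0.1106, -0.0069]
ee_rot: [1.248, 1.183, -1.246]
ft_force: [0.4, -0.0, -1.3]
opening: 0.53
```

{"name": "step_arm", "arguments": {
  "moves": [
    [0.004,0,0,0,0,0],
    [0.004,0,0,0,0,0],
    [0,0,0,0,0,0],
    [0,0,0,0,0,0]
  ]
}}

```text
clock: 33.98
tool_pos: [0.4605, 0.1108, -0.0098]
ee_rot: [1.247, 1.184, -1.247]
ft_force: [-0.6, -0.1, -1.3]
opening: 0.533
```

{"name": "step_arm", "arguments": {
  "moves": [
    [0.003,0,0,0,0,0],
    [0,0,0,0,0,0],
    [0,0,0,0,0,0]
  ]
}}

```text
clock: 34.23
tool_pos: [0.4605, 0.1108, -0.0101]
ee_rot: [1.247, 1.184, -1.247]
ft_force: [-2.9, 0.3, 5.3]
opening: 0.529
```

{"name": "step_arm", "arguments": {
  "moves": [
    [0,0,0,0,0,0],
    [0,0,0,0,0,0],
    [0,0,0,0,0,0],
    [0,0,0,0,0,0]
  ],
  "gripper": 0.37
}}

```text
clock: 34.57
tool_pos: [0.461, 0.1111, -0.0106]
ee_rot: [1.249, 1.184, -1.246]
ft_force: [0.8, 3.1, 1.5]
opening: 0.683
```

{"name": "step_arm", "arguments": {
  "moves": [
    [-0.02,0,0,0,0,0],
    [-0.05,0,0,0,0,0],
    [-0.09,0,0,0,0,0],
    [-0.1,0,0,0,0,0],
    [-0.09,0,0,0,0,0]
  ]
}}

```text
clock: 34.98
tool_pos: [0.4598, 0.1103, 0.0952]
ee_rot: [1.246, 1.184, -1.248]
ft_force: [0.9, 1.0, -0.3]
opening: 0.684
```

```bash
python3 - <<'E'
from plan import *
go([.4445,-.3145,.10],down(-86))
im=bot.get_image("side");cv2.imwrite(f"pics/side25.png",cv2.resize(im[130:350,225:385],None,fx=4,fy=2.7,interpolation=2))
E
```

```text
t 34.98 P [0.4598 0.1103 0.0952] op 0.684 F [ 0.9295  0.9957 -0.2608]
shift [-0.0147  0.0223  1.4167] (mm [ -4.4203   6.6841 425.0134] ) turn [-0.0387  0.0003  0.0003] deg [-6.97    0.0467  0.0524] minrows 10.193979226246055
```

View pics/side25.png

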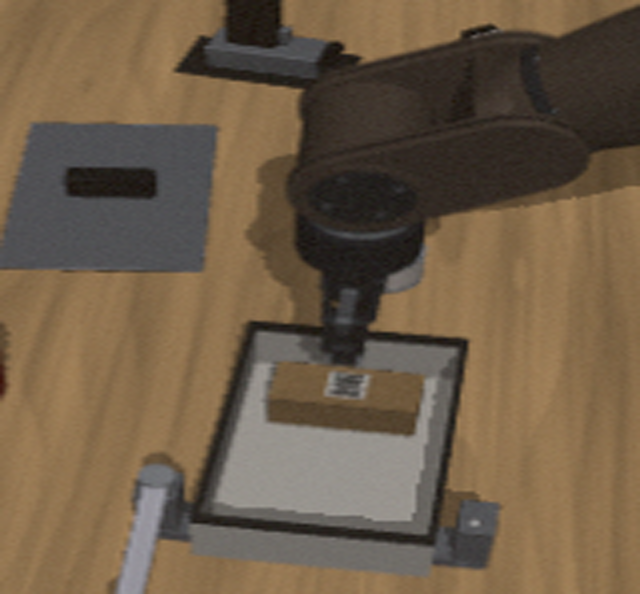

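{"name": "step_arm", "arguments": {
  "moves": [
    [0,0,0.05,-0.02,0,0],
    [0,0.002,0.1,-0.019,0,0],
    [0,0.01,0.12,0,0,0],
    [0,0.01,0.12,0,0,0],
    [0,0.01,0.12,0,0,0]
  ],
  "gripper": 1
}}

```text
clock: 35.45
tool_pos: [0.4767, -0.043, 0.0941]
ee_rot: [1.156, 1.242, -1.157]
ft_force: [1.2, 0.6, 0.3]
opening: 1.0
```

{"name": "step_arm", "arguments": {
  "moves": [
    [0,0,0.12,0,0,0],
    [0,0,0.12,0,0,0],
    [0,0,0.12,0,0,0],
    [0,0,0.12,0,0,0],
    [0,0,0.12,0,0,0]
  ]
}}

```text
clock: 35.87
tool_pos: [0.4891, -0.2229, 0.0939]
ee_rot: [1.157, 1.242, -1.158]
ft_force: [-0.3, 0.0, -0.7]
opening: 1.002
```

```bash
python3 - <<'E'
from plan import *
go([.4445,-.3145,.07],down(-86))
for n in("side","top"): cv2.imwrite(f"pics/{n}26.png",bot.get_image(n))
im=cv2.imread("pics/side26.png");cv2.imwrite(f"pics/side26z.png",cv2.resize(im[80:240,215:385],None,fx=4.5,fy=3.7,interpolation=2))
E
```

```text
t 35.87 P [ 0.4891 -0.2229  0.0939] op 1.002 F [-0.3291  0.025  -0.7302]
shift [ 0.0798 -0.1697  0.294 ] (mm [ 23.9317 -50.9204  88.1921] ) turn [0.0002 0.0001 0.0002] deg [0.0301 0.0135 0.0426] minrows 2.5086569477628573
```

View pics/side26z.png

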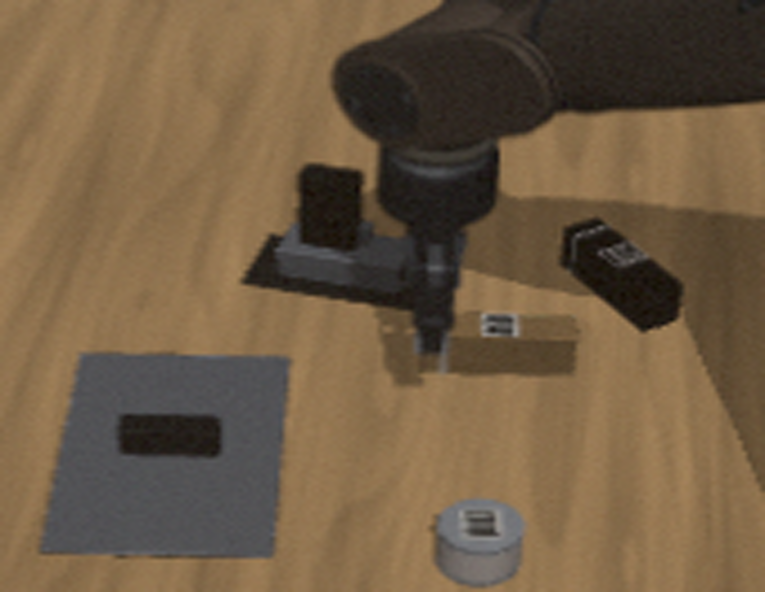

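{"name": "step_arm", "arguments": {
  "moves": [
    [0,-0.05,0.09,0,0,0],
    [0,-0.06,0.09,0,0,0],
    [0,-0.04,0.06,0,0,0],
    [0,-0.014,0.02,0,0,0],
    [0,0,0,0,0,0]
  ]
}}

```text
clock: 36.38
tool_pos: [0.4453, -0.3027, 0.0938]
ee_rot: [1.159, 1.241, -1.159]
ft_force: [0.8, -0.3, -0.5]
opening: 1.001
```

```bash
python3 - <<'E'
from plan import *
go([.4445,-.3145,-.016],down(-86))
im=bot.get_image("side")
cv2.imwrite(f"pics/side27z.png",cv2.resize(im[80:240,215:385],None,fx=4.5,fy=3.7,interpolation=2))
go([.4445,-.3145,-.016],down(-86))
E
```

```text
t 36.38 P [ 0.4453 -0.3027  0.0938] op 1.001 F [ 0.8415 -0.2974 -0.463 ]
shift [ 0.3661 -0.0051  0.0391] (mm [109.8232  -1.543   11.7226] ) turn [-0.0004 -0.0001  0.0002] deg [-0.0809 -0.0214  0.0354] minrows 2.6488701857779957
t 36.43 P [ 0.4458 -0.3018  0.0938] op 0.999 F [ 0.0787  0.1655 -0.1449]
shift [ 0.3659 -0.0072  0.0423] (mm [109.7708  -2.1565  12.7021] ) turn [-0.0001 -0.0003  0.0001] deg [-0.0255 -0.0497  0.0216] minrows 2.6504636002006237
```

View pics/side27z.png

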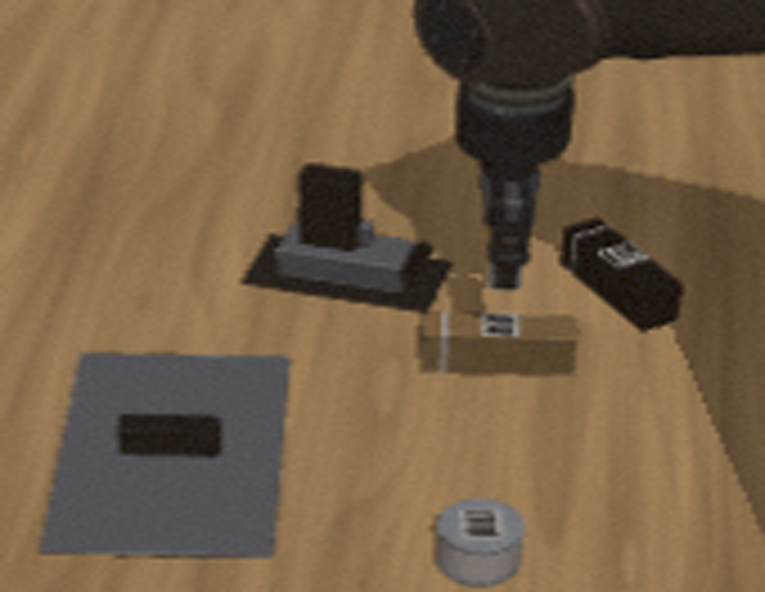

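{"name": "step_arm", "arguments": {
  "moves": [
    [0,-0.006,0.042,0,0,0],
    [0.05,0,0,0,0,0],
    [0.08,0,0,0,0,0],
    [0.08,0,0,0,0,0],
    [0.06,0,0,0,0,0]
  ]
}}

```text
clock: 36.85
tool_pos: [0.4454, -0.3138, 0.0114]
ee_rot: [1.156, 1.244, -1.156]
ft_force: [-0.4, 0.4, -0.4]
opening: 0.999
```

{"name": "step_arm", "arguments": {
  "moves": [
    [0.04,0,0,0,0,0],
    [0.03,0,0,0,0,0],
    [0.02,0,0,0,0,0],
    [0.006,0,0,0,0,0],
    [0,0,0,0,0,0]
  ]
}}

```text
clock: 37.27
tool_pos: [0.4457, -0.315, -0.0156]
ee_rot: [1.157, 1.241, -1.157]
ft_force: [0.6, -0.1, -0.1]
opening: 1.003
```

{"name": "step_arm", "arguments": {
  "moves": [
    [0,0,0,0,0,0],
    [0,0,0,0,0,0],
    [0,0,0,0,0,0],
    [0,0,0,0,0,0],
    [0,0,0,0,0,0]
  ],
  "gripper": -1
}}

```text
clock: 37.68
tool_pos: [0.4457, -0.3153, -0.015]
ee_rot: [1.157, 1.24, -1.157]
ft_force: [-0.1, -0.1, -1.0]
opening: 0.368
```

{"name": "step_arm", "arguments": {
  "moves": [
    [0,0,0,0,0,0],
    [0,0,0,0,0,0]
  ]
}}

```text
clock: 37.85
tool_pos: [0.4457, -0.3153, -0.0151]
ee_rot: [1.157, 1.24, -1.157]
ft_force: [0.1, -0.0, 3.5]
opening: 0.369
```

```bash
python3 - <<'E'
from plan import *
im=bot.get_image("side")
cv2.imwrite(f"pics/side28z.png",cv2.resize(im[110:210,255:365],None,fx=7,fy=6,interpolation=2))
go([.4445,-.3145,-.016],down(-86))
E
```

```text
t 37.9 P [ 0.4457 -0.3153 -0.0151] op 0.369 F [-0.7882  0.9591  5.2912]
shift [ 0.0031 -0.0039 -0.003 ] (mm [ 0.9318 -1.1604 -0.9039] ) turn [ 0.0002  0.0003 -0.0002] deg [ 0.0415  0.0482 -0.0419] minrows 0.04175488073243704
```

View pics/side28z.png

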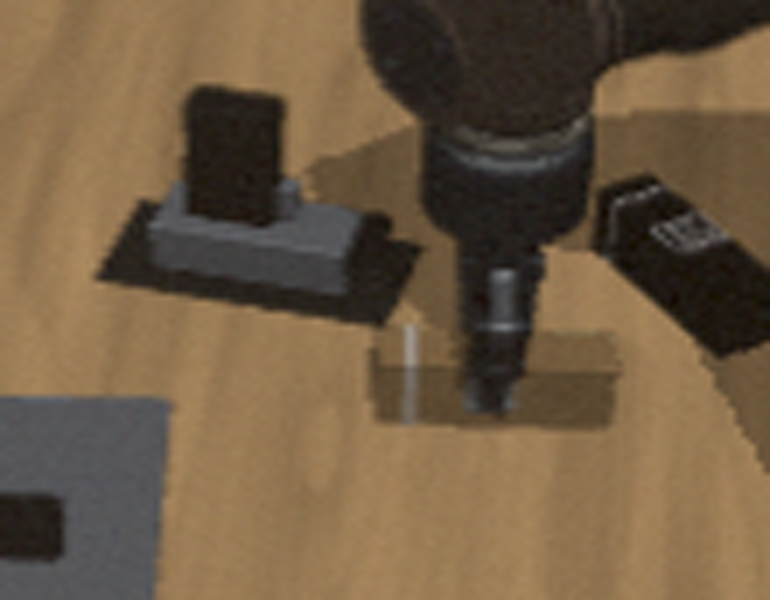

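{"name": "step_arm", "arguments": {
  "moves": [
    [-0.03,0,0,0,0,0],
    [-0.08,0,0,0,0,0],
    [-0.1,0,0,0,0,0],
    [-0.1,0,0,0.02,0,0],
    [-0.07,0,0,0.019,0,0]
  ]
}}

```text
clock: 38.32
tool_pos: [0.4456, -0.3152, 0.1007]
ee_rot: [1.249, 1.181, -1.249]
ft_force: [1.3, -0.2, -0.9]
opening: 0.366
```

```bash
python3 - <<'E'
from plan import *
go([.465,.233,.10],down(-93))
E
```

```text
t 38.32 P [ 0.4456 -0.3152  0.1007] op 0.366 F [ 1.3264 -0.1855 -0.9451]
shift [-0.0001 -0.0354 -1.828 ] (mm [  -0.0172  -10.6218 -548.3929] ) turn [-0.0008  0.0004 -0.0004] deg [-0.1364  0.074  -0.0755] minrows 13.153375860001079
```

{"name": "step_arm", "arguments": {
  "moves": [
    [0,-0.0025,-0.06,0,0,0],
    [0,-0.0025,-0.11,0,0,0],
    [0,-0.0025,-0.13,0,0,0],
    [0,-0.0025,-0.13,0,0,0],
    [0,-0.0025,-0.13,0,0,0]
  ]
}}

```text
clock: 38.73
tool_pos: [0.4484, -0.144, 0.0965]
ee_rot: [1.247, 1.188, -1.248]
ft_force: [1.3, 0.3, -1.2]
opening: 0.364
```

{"name": "step_arm", "arguments": {
  "moves": [
    [0,-0.0025,-0.13,0,0,0],
    [0,-0.0025,-0.13,0,0,0],
    [0,-0.0025,-0.13,0,0,0],
    [0,-0.0025,-0.13,0,0,0],
    [0,-0.0025,-0.13,0,0,0]
  ]
}}

```text
clock: 39.15
tool_pos: [0.4544, 0.0506, 0.0967]
ee_rot: [1.246, 1.187, -1.248]
ft_force: [1.6, 0.8, -2.4]
opening: 0.368
```

{"name": "step_arm", "arguments": {
  "moves": [
    [0,-0.0025,-0.13,0,0,0],
    [0,-0.0025,-0.13,0,0,0],
    [0,-0.0025,-0.13,0,0,0],
    [0,-0.0025,-0.09,0,0,0],
    [0,0,-0.04,0,0,0]
  ]
}}

```text
clock: 39.57
tool_pos: [0.4593, 0.2072, 0.0967]
ee_rot: [1.243, 1.189, -1.246]
ft_force: [-0.0, -0.3, -2.0]
opening: 0.368
```

{"name": "step_arm", "arguments": {
  "moves": [
    [0,0,0,0,0,0],
    [0,0,0,0,0,0],
    [0,0,0,0,0,0]
  ]
}}

```text
clock: 39.82
tool_pos: [0.461, 0.2029, 0.0974]
ee_rot: [1.246, 1.185, -1.249]
ft_force: [-0.0, -1.1, -0.6]
opening: 0.365
```

```bash
python3 - <<'E'
from plan import *
im=bot.get_image("side");cv2.imwrite(f"pics/side29.png",cv2.resize(im[150:370,225:385],None,fx=4,fy=2.7,interpolation=2))
go([.465,.233,-.010],down(-93))
E
```

```text
t 39.87 P [0.4613 0.2027 0.0977] op 0.367 F [ 1.122  -0.5405 -0.7763]
shift [ 0.3588  0.0074 -0.1018] (mm [107.6357   2.2342 -30.5549] ) turn [-0.0002  0.0002  0.0004] deg [-0.0443  0.0439  0.0668] minrows 2.6837131250147555
```

View pics/side29.png

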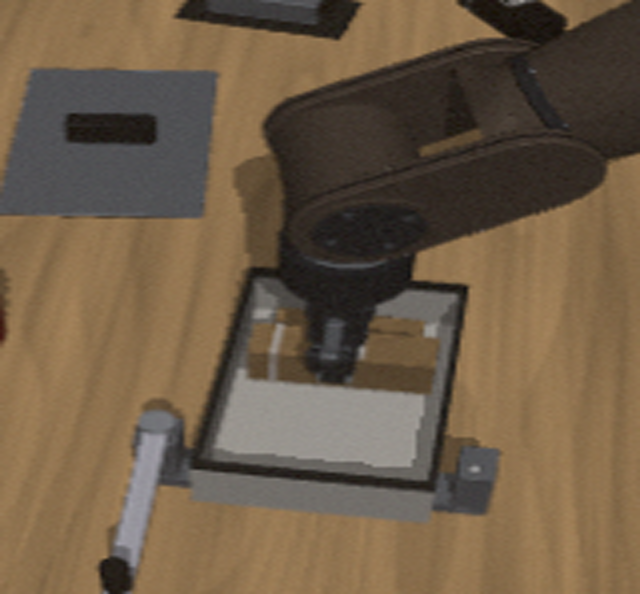

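Some rows were speed-limited, leaving it 30 mm short. I'll correct and then descend.

{"name": "step_arm", "arguments": {
  "moves": [
    [0,0.004,-0.04,0,0,0],
    [0,0.003,-0.04,0,0,0],
    [0,0,-0.02,0,0,0],
    [0,0,0,0,0,0],
    [0,0,0,0,0,0]
  ]
}}

```text
clock: 40.28
tool_pos: [0.4654, 0.2341, 0.0982]
ee_rot: [1.246, 1.185, -1.247]
ft_force: [-0.0, 0.0, -1.7]
opening: 0.371
```

```bash
python3 - <<'E'
from plan import *
im=bot.get_image("side");cv2.imwrite(f"pics/side30.png",cv2.resize(im[150:370,225:385],None,fx=4,fy=2.7,interpolation=2))
go([.465,.233,-.010],down(-93))
E
```

```text
t 40.33 P [0.4653 0.2339 0.0981] op 0.37 F [-0.5935 -0.0085 -0.9713]
shift [ 0.3604 -0.0008  0.003 ] (mm [108.1212  -0.2263   0.9024] ) turn [0.0003 0.0001 0.0001] deg [0.0598 0.0189 0.017 ] minrows 2.592930094278626
```

View pics/side30.png

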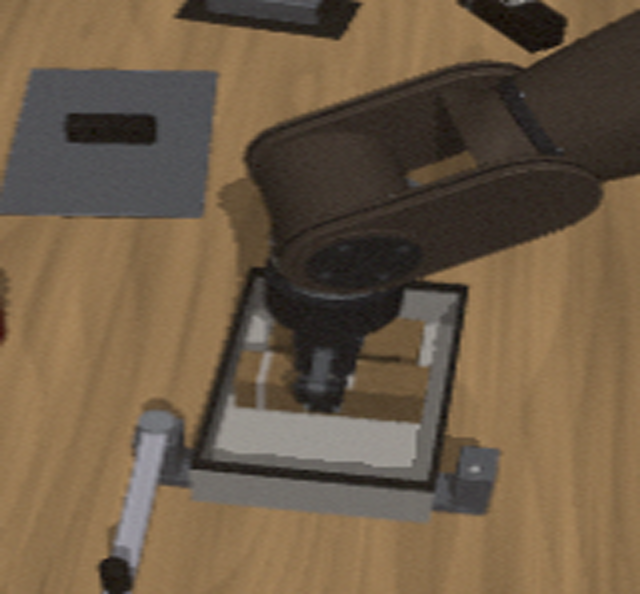

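{"name": "step_arm", "arguments": {
  "moves": [
    [0.04,-0.004,0,0,0,0],
    [0.08,0,0,0,0,0],
    [0.08,0,0,0,0,0],
    [0.06,0,0,0,0,0],
    [0.04,0,0,0,0,0]
  ]
}}

```text
clock: 40.75
tool_pos: [0.4621, 0.233, 0.0051]
ee_rot: [1.245, 1.186, -1.251]
ft_force: [-0.7, -0.3, -1.5]
opening: 0.37
```

{"name": "step_arm", "arguments": {
  "moves": [
    [0.03,0,0,0,0,0],
    [0.015,0,0,0,0,0],
    [0.008,0,0,0,0,0],
    [0,0,0,0,0,0],
    [0,0,0,0,0,0]
  ]
}}

```text
clock: 41.17
tool_pos: [0.4651, 0.2341, -0.0068]
ee_rot: [1.249, 1.183, -1.246]
ft_force: [0.2, -0.3, -1.8]
opening: 0.366
```

{"name": "step_arm", "arguments": {
  "moves": [
    [0.004,0,0,0,0,0],
    [0.004,0,0,0,0,0],
    [0,0,0,0,0,0],
    [0,0,0,0,0,0]
  ]
}}

```text
clock: 41.5
tool_pos: [0.4647, 0.234, -0.0096]
ee_rot: [1.248, 1.184, -1.246]
ft_force: [0.1, 0.2, -0.3]
opening: 0.369
```

{"name": "step_arm", "arguments": {
  "moves": [
    [0.003,0,0,0,0,0],
    [0,0,0,0,0,0],
    [0,0,0,0,0,0]
  ]
}}

```text
clock: 41.75
tool_pos: [0.4648, 0.2341, -0.0101]
ee_rot: [1.248, 1.184, -1.246]
ft_force: [-1.3, -2.1, 5.6]
opening: 0.369
```

{"name": "step_arm", "arguments": {
  "moves": [
    [0,0,0,0,0,0],
    [0,0,0,0,0,0],
    [0,0,0,0,0,0],
    [0,0,0,0,0,0]
  ],
  "gripper": 0.06
}}

```text
clock: 42.08
tool_pos: [0.4649, 0.2312, -0.0102]
ee_rot: [1.243, 1.181, -1.248]
ft_force: [-1.1, -12.9, 8.3]
opening: 0.528
```

{"name": "step_arm", "arguments": {
  "moves": [
    [-0.02,0,0,0,0,0],
    [-0.05,0,0,0,0,0],
    [-0.09,0,0,0,0,0],
    [-0.1,0,0,0,0,0],
    [-0.1,0,0,0,0,0]
  ]
}}

```text
clock: 42.5
tool_pos: [0.4635, 0.2338, 0.0975]
ee_rot: [1.247, 1.185, -1.248]
ft_force: [1.7, 0.1, 0.3]
opening: 0.533
```

{"name": "step_arm", "arguments": {
  "moves": [
    [-0.05,0,0,-0.02,0,0],
    [0,0,0,-0.039,0,0],
    [0,0,0,-0.039,0,0],
    [0,0,0,-0.039,0,0],
    [0,0,0,-0.039,0,0]
  ]
}}

```text
clock: 42.92
tool_pos: [0.4641, 0.2341, 0.1121]
ee_rot: [0.828, 1.407, -0.828]
ft_force: [0.1, 0.1, 1.1]
opening: 0.529
```

{"name": "step_arm", "arguments": {
  "moves": [
    [0,0,0,-0.039,0,0],
    [0,0,0,-0.039,0,0],
    [0,0,0,-0.039,0,0],
    [0,0,0,-0.039,0,0],
    [0,0,0,-0.039,0,0]
  ],
  "gripper": 1
}}

```text
clock: 43.33
tool_pos: [0.4641, 0.234, 0.1118]
ee_rot: [0.354, 1.542, -0.354]
ft_force: [-0.2, 0.1, 0.1]
opening: 0.998
```

```bash
python3 - <<'E'
from plan import *
for n in("side","top"): cv2.imwrite(f"pics/{n}31.png",bot.get_image(n))
im=cv2.imread("pics/side31.png");cv2.imwrite(f"pics/side31z.png",cv2.resize(im[100:380,215:385],None,fx=3.5,fy=2.1,interpolation=2))
go([.443,-.0785,.12],down(-3))
E
```

```text
t 43.43 P [0.4641 0.234  0.1118] op 1.001 F [-0.2942 -0.5271 -0.0614]
shift [-0.0273 -0.9658  0.3969] (mm [  -8.1902 -289.7266  119.061 ] ) turn [-0.1289  0.     -0.    ] deg [-23.1965   0.0004  -0.0074] minrows 7.514231698609977
```

View pics/side31z.png

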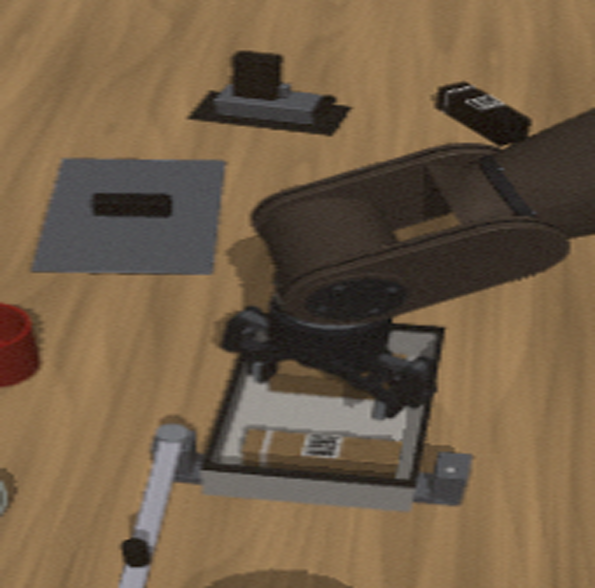

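View pics/top31.png

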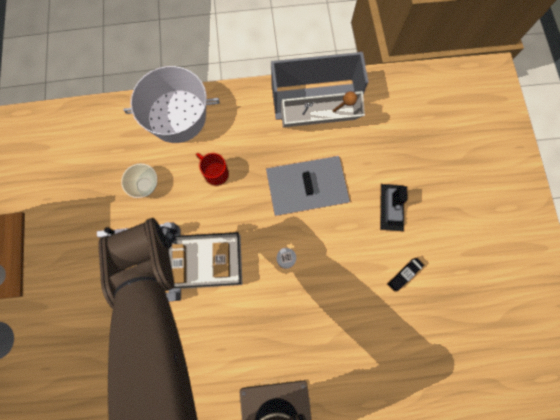

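{"name": "step_arm", "arguments": {
  "moves": [
    [0,0,0,-0.033,0,0],
    [0,0,0,-0.034,0,0],
    [0,0,0,-0.034,0,0],
    [0,0,0,-0.028,0,0],
    [0,0,0,0,0,0]
  ]
}}

```text
clock: 43.85
tool_pos: [0.4641, 0.234, 0.1119]
ee_rot: [0.042, 1.57, -0.042]
ft_force: [-0.7, -0.8, -0.3]
opening: 1.002
```

```bash
python3 - <<'E'
from plan import *
go([.443,-.0785,.10],down(-3))
E
```

```text
t 43.85 P [0.4641 0.234  0.1119] op 1.002 F [-0.6717 -0.7861 -0.2984]
shift [ 0.0397 -1.0439 -0.0148] (mm [  11.9063 -313.1609   -4.4326] ) turn [-0.0003  0.     -0.    ] deg [-0.0605  0.0038 -0.0048] minrows 7.516030763520645
```

{"name": "step_arm", "arguments": {
  "moves": [
    [0,-0.06,0,0,0,0],
    [0,-0.11,-0.002,0,0,0],
    [0,-0.11,-0.002,0,0,0],
    [0,-0.11,-0.002,0,0,0],
    [0,-0.11,-0.002,0,0,0]
  ]
}}

```text
clock: 44.27
tool_pos: [0.4537, 0.0831, 0.1121]
ee_rot: [0.044, 1.57, -0.044]
ft_force: [0.4, -0.8, 0.3]
opening: 0.995
```

{"name": "step_arm", "arguments": {
  "moves": [
    [0,-0.11,-0.002,0,0,0],
    [0,-0.11,-0.002,0,0,0],
    [0,-0.11,-0.002,0,0,0],
    [0,-0.11,0,0,0,0],
    [0,-0.07,0,0,0,0]
  ]
}}

```text
clock: 44.68
tool_pos: [0.4441, -0.071, 0.1123]
ee_rot: [0.045, 1.569, -0.047]
ft_force: [-0.0, 0.4, 0.8]
opening: 1.001
```

{"name": "step_arm", "arguments": {
  "moves": [
    [0,-0.035,0,0,0,0],
    [0,0,0,0,0,0],
    [0,0,0,0,0,0],
    [0,0,0,0,0,0]
  ]
}}

```text
clock: 45.02
tool_pos: [0.4437, -0.0779, 0.1118]
ee_rot: [0.042, 1.571, -0.041]
ft_force: [0.7, 1.2, -0.1]
opening: 0.998
```

```bash
python3 - <<'E'
from plan import *
for n in("side","top"): cv2.imwrite(f"pics/{n}32.png",bot.get_image(n))
im=cv2.imread("pics/side32.png");cv2.imwrite(f"pics/side32z.png",cv2.resize(im[140:380,215:385],None,fx=3.8,fy=2.5,interpolation=2))
go([.443,-.0785,-.016],down(-3))
E
```

```text
t 45.12 P [ 0.4437 -0.0777  0.1118] op 0.997 F [-0.5116  0.5769 -0.9391]
shift [ 0.4261 -0.0029 -0.0021] (mm [127.8362  -0.8843  -0.6154] ) turn [ 0.0005 -0.0001 -0.0001] deg [ 0.0881 -0.019  -0.024 ] minrows 3.0657259775648313
```

View pics/side32z.png

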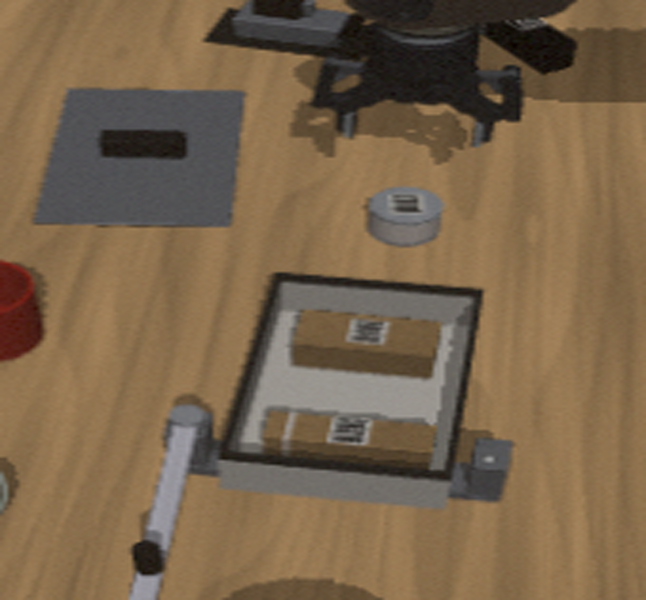

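View pics/top32.png

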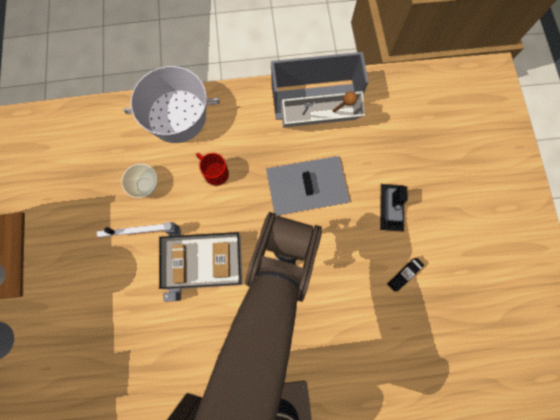

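```bash
python3 - <<'E'
from plan import *
im=cv2.imread("pics/top32.png");crop(im,150,225,250,300,7.5,"top32z.png")
E
```

```text
(no output)
```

View pics/top32z.png

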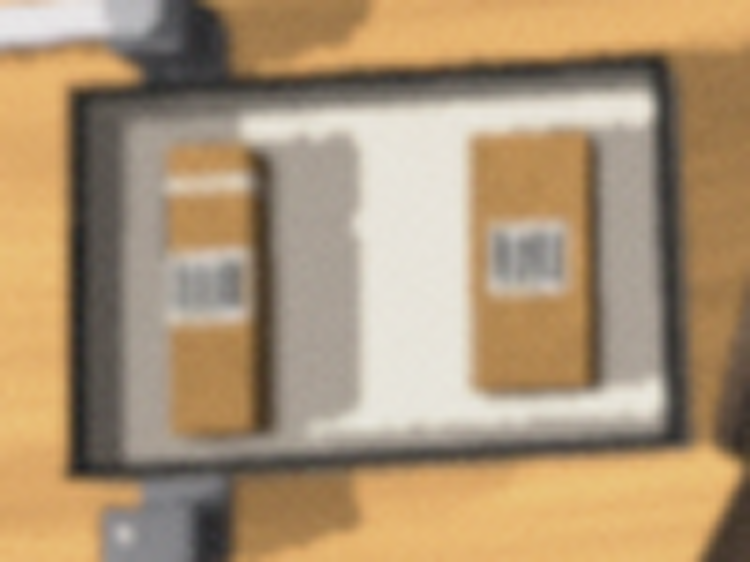

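{"name": "step_arm", "arguments": {
  "moves": [
    [0.05,0,0,0,0,0],
    [0.09,0,0,0,0,0],
    [0.1,0,0,0,0,0],
    [0.08,0,0,0,0,0],
    [0.05,0,0,0,0,0]
  ]
}}

```text
clock: 45.53
tool_pos: [0.442, -0.0771, -0.0016]
ee_rot: [0.041, 1.574, -0.038]
ft_force: [-0.7, -0.2, -0.4]
opening: 0.997
```

{"name": "step_arm", "arguments": {
  "moves": [
    [0.03,0,0,0,0,0],
    [0.018,0,0,0,0,0],
    [0.008,0,0,0,0,0],
    [0,0,0,0,0,0],
    [0,0,0,0,0,0]
  ]
}}

```text
clock: 45.95
tool_pos: [0.4447, -0.0792, -0.0148]
ee_rot: [0.04, 1.569, -0.041]
ft_force: [0.1, 0.7, 0.4]
opening: 1.002
```

{"name": "step_arm", "arguments": {
  "moves": [
    [0,0,0,0,0,0],
    [0,0,0,0,0,0],
    [0,0,0,0,0,0],
    [0,0,0,0,0,0],
    [0,0,0,0,0,0]
  ],
  "gripper": -1
}}

```text
clock: 46.37
tool_pos: [0.4446, -0.0794, -0.0148]
ee_rot: [0.04, 1.569, -0.041]
ft_force: [-0.8, -0.1, 6.0]
opening: 0.639
```

```bash
python3 - <<'E'
from plan import *
T=lambda p:(np.array(p,float)+.5)/7.5-.5+np.array([150,225])
print(onz("top",T([(254,285),(470,262),(210,290),(530,262)]),.05))
l=onz("top",T([(72,92),(665,60),(688,440),(70,475)]),.068);print(l,l.mean(0))
im=bot.get_image("side");cv2.imwrite(f"pics/side33z.png",cv2.resize(im[140:380,215:385],None,fx=3.8,fy=2.5,interpolation=2))
go([.4635,.17,.10],down(-3))
E
```

```text
[[0.4612 0.2165 0.05  ]
 [0.4606 0.1331 0.05  ]
 [0.4612 0.2335 0.05  ]
 [0.4579 0.1101 0.05  ]]
[[0.5407 0.2775 0.068 ]
 [0.5271 0.0497 0.068 ]
 [0.3828 0.0547 0.068 ]
 [0.3958 0.2857 0.068 ]] [0.4616 0.1669 0.068 ]
t 46.42 P [ 0.4445 -0.0794 -0.0148] op 0.64 F [-0.1318  0.8545  6.5873]
shift [-0.3831  0.8331  0.0204] (mm [-114.9159  249.9421    6.1256] ) turn [0.0001 0.0004 0.0002] deg [0.0207 0.0765 0.0282] minrows 6.598613724161628
```

View pics/side33z.png

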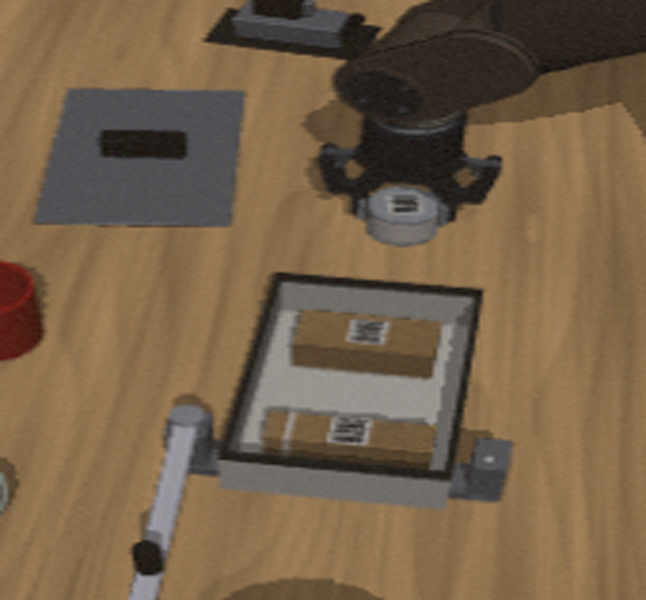

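{"name": "step_arm", "arguments": {
  "moves": [
    [-0.03,0,0,0,0,0],
    [-0.08,0,0,0,0,0],
    [-0.1,0,0,0,0,0],
    [-0.1,0,0,0,0,0],
    [-0.07,0.03,0,0,0,0]
  ]
}}

```text
clock: 46.83
tool_pos: [0.4447, -0.0709, 0.1007]
ee_rot: [0.041, 1.568, -0.043]
ft_force: [0.6, -0.8, -2.3]
opening: 0.643
```

{"name": "step_arm", "arguments": {
  "moves": [
    [0,0.08,0.003,0,0,0],
    [0,0.11,0.003,0,0,0],
    [0,0.11,0.003,0,0,0],
    [0,0.11,0.003,0,0,0],
    [0,0.11,0.003,0,0,0]
  ]
}}

```text
clock: 47.25
tool_pos: [0.4559, 0.087, 0.098]
ee_rot: [0.041, 1.571, -0.041]
ft_force: [0.2, -0.3, -1.9]
opening: 0.644
```

{"name": "step_arm", "arguments": {
  "moves": [
    [0,0.11,0,0,0,0],
    [0,0.09,0,0,0,0],
    [0,0.06,0,0,0,0],
    [0,0.03,0,0,0,0],
    [0,0,0,0,0,0]
  ]
}}

```text
clock: 47.67
tool_pos: [0.4606, 0.1737, 0.0978]
ee_rot: [0.039, 1.572, -0.039]
ft_force: [0.1, -1.2, -1.7]
opening: 0.642
```

{"name": "step_arm", "arguments": {
  "moves": [
    [0,0,0,0,0,0],
    [0,0,0,0,0,0],
    [0,0,0,0,0,0]
  ]
}}

```text
clock: 47.92
tool_pos: [0.4613, 0.1713, 0.0981]
ee_rot: [0.042, 1.571, -0.042]
ft_force: [0.7, 0.1, -2.0]
opening: 0.642
```

```bash
python3 - <<'E'
from plan import *
im=bot.get_image("side");cv2.imwrite(f"pics/side34z.png",cv2.resize(im[140:380,215:385],None,fx=3.8,fy=2.5,interpolation=2))
go([.4625,.1745,-.0093],down(-3))
E
```

```text
t 47.97 P [0.4613 0.1714 0.0981] op 0.643 F [ 0.43   -0.4661 -2.1881]
shift [0.3581 0.0107 0.0035] (mm [107.4411   3.2127   1.0437] ) turn [-0.0004 -0.0001  0.0001] deg [-0.0718 -0.0149  0.0139] minrows 2.577798558385311
```

View pics/side34z.png

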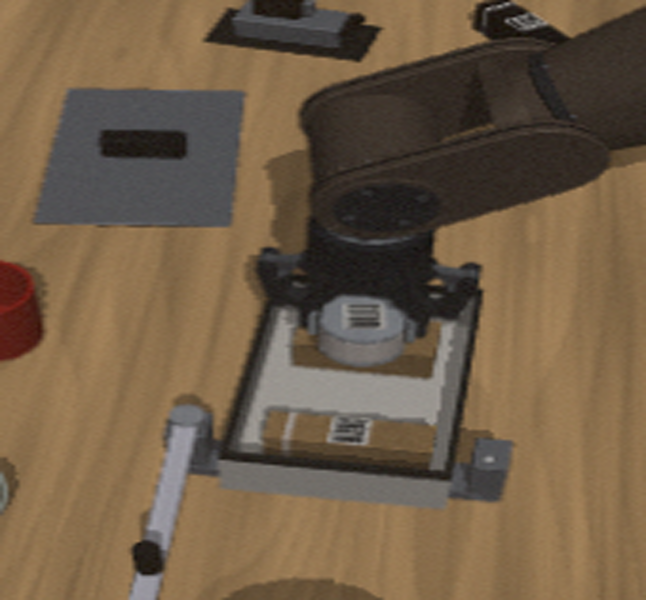

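```bash
python3 - <<'E'
from plan import *
f=lambda p:(np.array(p,float)/[3.8,2.5])+[215,140]
for p in [(258,275),(480,285),(285,303),(300,300),(440,318),(318,335),(425,335),(460,315)]:
    o,d=ray("side",[f(p)]);d=d[0]; s=(.1714+.01-o[1])/d[1]; print(p,o+s*d-[.4613,.1714,.0981])
E
```

```text
(258, 275) [0.0651 0.01   0.123 ]
(480, 285) [-0.0695  0.01    0.1258]
(285, 303) [0.0485 0.01   0.0825]
(300, 300) [0.0391 0.01   0.0885]
(440, 318) [-0.0489  0.01    0.0723]
(318, 335) [0.027  0.01   0.0338]
(425, 335) [-0.0412  0.01    0.0437]
(460, 315) [-0.0609  0.01    0.0787]
```

{"name": "step_arm", "arguments": {
  "moves": [
    [0.04,0.011,0.002,0,0,0],
    [0.08,0,0,0,0,0],
    [0.08,0,0,0,0,0],
    [0.06,0,0,0,0,0],
    [0.03,0,0,0,0,0]
  ]
}}

```text
clock: 48.38
tool_pos: [0.4597, 0.1749, 0.0078]
ee_rot: [0.041, 1.576, -0.042]
ft_force: [-0.2, -0.3, -2.3]
opening: 0.642
```

{"name": "step_arm", "arguments": {
  "moves": [
    [0.03,0,0,0,0,0],
    [0.018,0,0,0,0,0],
    [0.01,0,0,0,0,0],
    [0,0,0,0,0,0],
    [0,0,0,0,0,0]
  ]
}}

```text
clock: 48.8
tool_pos: [0.4628, 0.1758, -0.0055]
ee_rot: [0.041, 1.569, -0.041]
ft_force: [-0.0, -0.2, -1.9]
opening: 0.644
```

{"name": "step_arm", "arguments": {
  "moves": [
    [0.004,0,0,0,0,0],
    [0.004,0,0,0,0,0],
    [0,0,0,0,0,0],
    [0,0,0,0,0,0]
  ]
}}

```text
clock: 49.13
tool_pos: [0.4622, 0.1758, -0.0083]
ee_rot: [0.041, 1.57, -0.041]
ft_force: [-0.3, -0.2, -1.8]
opening: 0.638
```

{"name": "step_arm", "arguments": {
  "moves": [
    [0.004,0,0,0,0,0],
    [0.002,0,0,0,0,0],
    [0,0,0,0,0,0],
    [0,0,0,0,0,0]
  ]
}}

```text
clock: 49.47
tool_pos: [0.4624, 0.1758, -0.0097]
ee_rot: [0.041, 1.57, -0.041]
ft_force: [-3.0, 0.8, 5.4]
opening: 0.642
```

{"name": "step_arm", "arguments": {
  "moves": [
    [0,0,0,0,0,0],
    [0,0,0,0,0,0],
    [0,0,0,0,0,0],
    [0,0,0,0,0,0]
  ],
  "gripper": 0.62
}}

```text
clock: 49.8
tool_pos: [0.4621, 0.1757, -0.0105]
ee_rot: [0.041, 1.57, -0.041]
ft_force: [-1.0, 0.2, -0.2]
opening: 0.812
```

{"name": "step_arm", "arguments": {
  "moves": [
    [-0.02,0,0,0,0,0],
    [-0.05,0,0,0,0,0],
    [-0.09,0,0,0,0,0],
    [-0.1,0,0,0,0,0],
    [-0.1,0,0,0,0,0]
  ]
}}

```text
clock: 50.22
tool_pos: [0.4615, 0.1756, 0.0986]
ee_rot: [0.041, 1.572, -0.041]
ft_force: [0.1, 0.6, 0.5]
opening: 0.809
```

```bash
python3 - <<'E'
from plan import *
go([.662,-.1745,.14],down(90))
E
```

```text
t 50.22 P [0.4615 0.1756 0.0986] op 0.809 F [0.1097 0.6298 0.473 ]
shift [-0.1384 -1.1308  0.7279] (mm [ -41.5181 -339.2279  218.3557] ) turn [-0.5165 -0.0003 -0.0002] deg [-92.9751  -0.0605  -0.0418] minrows 12.985348540777228
```

{"name": "step_arm", "arguments": {
  "moves": [
    [-0.05,0,0,0.02,0,0],
    [-0.05,0,0,0.039,0,0],
    [-0.04,0,0,0.039,0,0],
    [0,0,0,0.039,0,0],
    [0,0,0,0.039,0,0]
  ],
  "gripper": 1
}}

```text
clock: 50.63
tool_pos: [0.4629, 0.1759, 0.1414]
ee_rot: [0.479, 1.514, -0.477]
ft_force: [-0.6, 0.6, -1.2]
opening: 1.003
```

{"name": "step_arm", "arguments": {
  "moves": [
    [0,0,0,0.039,0,0],
    [0,0,0,0.039,0,0],
    [0,0,0,0.039,0,0],
    [0,0,0,0.039,0,0],
    [0,0,0,0.039,0,0]
  ]
}}

```text
clock: 51.05
tool_pos: [0.4621, 0.1757, 0.14]
ee_rot: [0.95, 1.353, -0.949]
ft_force: [-0.6, 0.0, 0.6]
opening: 1.0
```

{"name": "step_arm", "arguments": {
  "moves": [
    [0,0,0,0.039,0,0],
    [0,0,0,0.039,0,0],
    [0,0,0,0.014,0,0],
    [0,0,0,0,0,0]
  ]
}}

```text
clock: 51.38
tool_pos: [0.4621, 0.1757, 0.14]
ee_rot: [1.162, 1.238, -1.162]
ft_force: [0.7, 0.4, 0.1]
opening: 0.996
```

```bash
python3 - <<'E'
from plan import *
go([.6625,-.1735,.10],down(-86.2))
t=bot.get_image("top");s=bot.get_image("side");cv2.imwrite("pics/top35.png",t);cv2.imwrite("pics/side35.png",s)
for n,im,r in(("top",t,(250,140,360,225)),("side",s,(205,160,295,245))):
    Sa=cv2.cvtColor(cv2.GaussianBlur(im,(3,3),0),cv2.COLOR_BGR2HSV)[...,1]
    m=roi((Sa<(90 if n=="top" else 80)).astype(np.uint8)*255,*r)
    c=max(blobs(m),key=cv2.contourArea); print(n,rect(onz(n,c.reshape(-1,2),.013)))
E
```

```text
t 51.38 P [0.4621 0.1757 0.14  ] op 0.996 F [0.7048 0.4131 0.1205]
shift [0.1334 0.5927 1.2042] (mm [ 40.0221 177.7953 361.2497] ) turn [-0.0009 -0.     -0.0001] deg [-0.155  -0.003  -0.0229] minrows 9.703025750264215
top (array([ 663.1, -172.8]), array([156.6, 236.8]), 3.6)
side (array([ 662.8, -167. ]), array([156.7, 238.2]), 4.0)
```

View pics/side35.png

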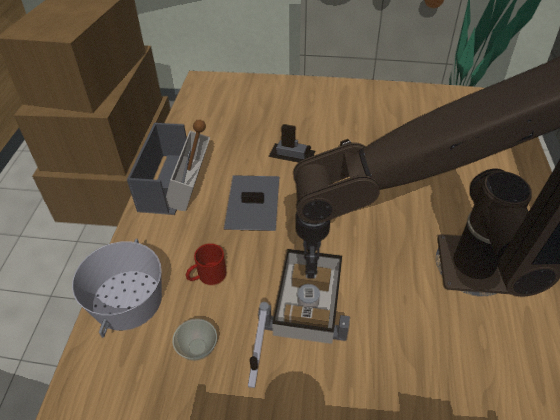

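{"name": "step_arm", "arguments": {
  "moves": [
    [0,0.027,0.055,0,0,0],
    [0,0.054,0.11,0,0,0],
    [0,0.054,0.11,0,0,0],
    [0,0.054,0.11,0,0,0],
    [0,0.054,0.11,0,0,0]
  ]
}}

```text
clock: 51.9
tool_pos: [0.545, 0.0308, 0.1399]
ee_rot: [1.161, 1.239, -1.16]
ft_force: [0.1, 0.2, 1.4]
opening: 0.998
```

{"name": "step_arm", "arguments": {
  "moves": [
    [0,0.054,0.11,0,0,0],
    [0,0.054,0.11,0,0,0],
    [0,0.054,0.11,0,0,0],
    [0,0.054,0.11,0,0,0],
    [0,0.054,0.11,0,0,0]
  ]
}}

```text
clock: 52.32
tool_pos: [0.6364, -0.129, 0.1396]
ee_rot: [1.161, 1.239, -1.161]
ft_force: [0.0, 0.4, 0.1]
opening: 0.999
```

{"name": "step_arm", "arguments": {
  "moves": [
    [0,0.054,0.1,0,0,0],
    [0,0.025,0.05,0,0,0],
    [0,0,0,0,0,0],
    [0,0,0,0,0,0],
    [0,0,0,0,0,0]
  ]
}}

```text
clock: 52.73
tool_pos: [0.6617, -0.1697, 0.1392]
ee_rot: [1.161, 1.241, -1.161]
ft_force: [-0.1, -0.2, -0.5]
opening: 0.998
```

```bash
python3 - <<'E'
from plan import *
go([.663,-.1725,-.012],down(-86.2))
s=bot.get_image("side");cv2.imwrite("pics/side36.png",cv2.resize(s[90:250,200:330],None,fx=5,fy=3.7,interpolation=2))
t=bot.get_image("top");cv2.imwrite("pics/top36.png",t)
E
```

```text
t 52.73 P [ 0.6617 -0.1697  0.1392] op 0.998 F [-0.1289 -0.1508 -0.4861]
shift [0.5041 0.0041 0.0101] (mm [151.2158   1.2415   3.0403] ) turn [-0.0004 -0.0003  0.0004] deg [-0.063  -0.0559  0.0636] minrows 3.627132912733595
```

View pics/side36.png

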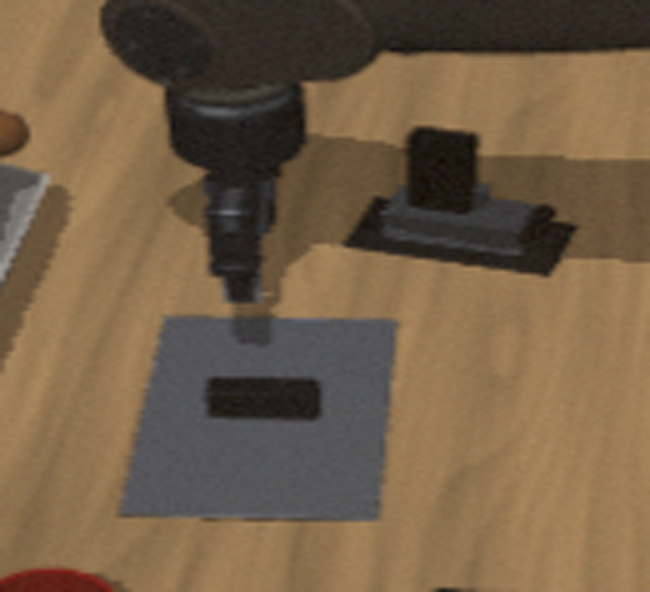

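View pics/top36.png

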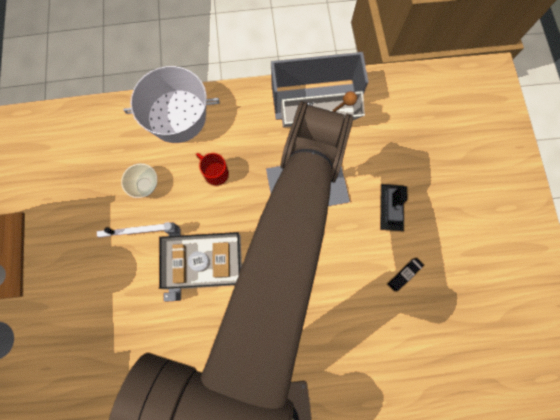

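{"name": "step_arm", "arguments": {
  "moves": [
    [0.05,0.004,0.01,0,0,0],
    [0.1,0,0,0,0,0],
    [0.11,0,0,0,0,0],
    [0.09,0,0,0,0,0],
    [0.06,0,0,0,0,0]
  ]
}}

```text
clock: 53.25
tool_pos: [0.661, -0.1717, 0.0118]
ee_rot: [1.16, 1.245, -1.163]
ft_force: [-0.9, -0.0, -0.4]
opening: 1.004
```

{"name": "step_arm", "arguments": {
  "moves": [
    [0.04,0,0,0,0,0],
    [0.025,0,0,0,0,0],
    [0.012,0,0,0,0,0],
    [0,0,0,0,0,0],
    [0,0,0,0,0,0]
  ]
}}

```text
clock: 53.67
tool_pos: [0.6648, -0.1739, -0.0051]
ee_rot: [1.162, 1.237, -1.16]
ft_force: [0.1, -0.3, 0.9]
opening: 1.002
```

```bash
python3 - <<'E'
from plan import *
go([.663,-.1725,-.012],down(-86.2))
s=bot.get_image("side");cv2.imwrite("pics/side37.png",cv2.resize(s[90:250,200:330],None,fx=5,fy=3.7,interpolation=2))
E
```

```text
t 53.67 P [ 0.6648 -0.1739 -0.0051] op 1.002 F [ 0.0754 -0.3026  0.8952]
shift [ 0.023  -0.0056 -0.0049] (mm [ 6.8922 -1.6831 -1.4715] ) turn [-0.0006  0.0003 -0.0007] deg [-0.1028  0.0612 -0.1211] minrows 0.17375982694309441
```

View pics/side37.png

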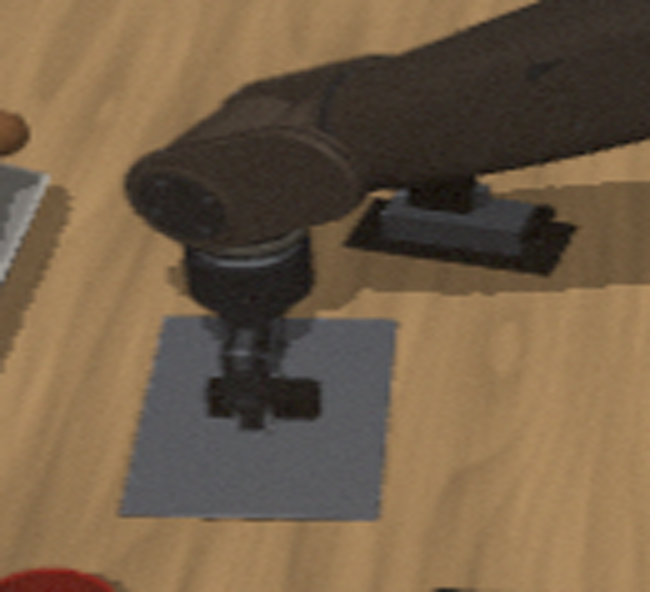

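{"name": "step_arm", "arguments": {
  "moves": [
    [0,-0.014,0,0,0,0],
    [0.008,0,0,0,0,0],
    [0.008,0,0,0,0,0],
    [0.004,0,0,0,0,0],
    [0,0,0,0,0,0]
  ]
}}

```text
clock: 54.13
tool_pos: [0.6592, -0.1737, -0.0129]
ee_rot: [1.162, 1.24, -1.162]
ft_force: [0.2, 1.1, 0.4]
opening: 1.002
```

{"name": "step_arm", "arguments": {
  "moves": [
    [0,0,0,0,0,0],
    [0,0,0,0,0,0],
    [0,0,0,0,0,0],
    [0,0,0,0,0,0],
    [0,0,0,0,0,0]
  ],
  "gripper": -1,
  "grip_force": 60
}}

```text
clock: 54.55
tool_pos: [0.6596, -0.1738, -0.0124]
ee_rot: [1.162, 1.239, -1.162]
ft_force: [0.8, 1.1, -1.2]
opening: 0.3
```

{"name": "step_arm", "arguments": {
  "moves": [
    [0,0,0,0,0,0],
    [0,0,0,0,0,0],
    [0,0,0,0,0,0],
    [0,0,0,0,0,0]
  ]
}}

```text
clock: 54.88
tool_pos: [0.6599, -0.1739, -0.0122]
ee_rot: [1.162, 1.238, -1.161]
ft_force: [0.3, -1.1, 1.0]
opening: 0.246
```

```bash
python3 - <<'E'
from plan import *
go([.663,-.1725,-.012],down(-86.2))
s=bot.get_image("side");cv2.imwrite("pics/side38r.png",s);cv2.imwrite("pics/side38.png",cv2.resize(s[90:250,200:330],None,fx=5,fy=3.7,interpolation=2))
E
```

```text
t 54.88 P [ 0.6599 -0.1739 -0.0122] op 0.246 F [ 0.2934 -1.0618  0.9619]
shift [-0.0007  0.0108 -0.0041] (mm [-0.1951  3.2305 -1.2302] ) turn [-0.0007  0.0001 -0.0002] deg [-0.1196  0.015  -0.0374] minrows 0.0830285761270313
```

View pics/side38.png

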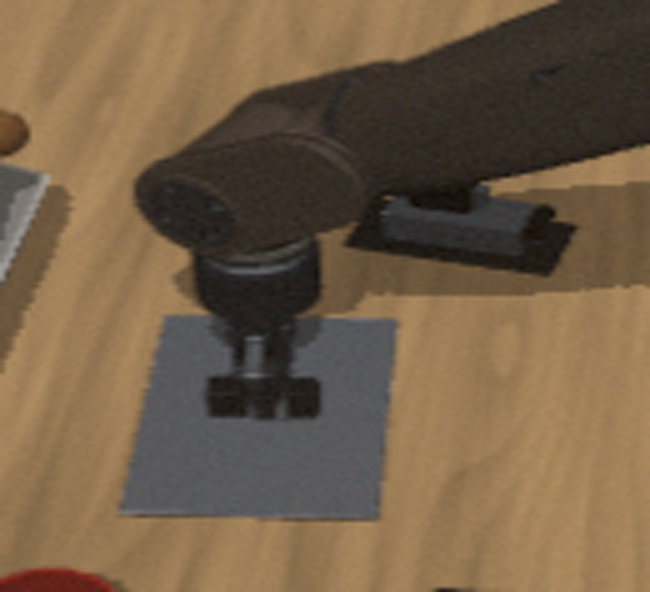

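{"name": "step_arm", "arguments": {
  "moves": [
    [-0.02,0,0,0,0,0],
    [-0.05,0,0,0,0,0],
    [-0.09,0,0,0,0,0],
    [-0.1,0,0,0,0,0],
    [-0.1,0,0,0,0,0]
  ]
}}

```text
clock: 55.35
tool_pos: [0.6587, -0.1735, 0.0966]
ee_rot: [1.161, 1.241, -1.163]
ft_force: [0.3, -0.6, -2.3]
opening: 0.247
```

{"name": "step_arm", "arguments": {
  "moves": [
    [-0.06,0,0,0.01,0,0],
    [-0.03,0,0,0.014,0,0],
    [0,0,0,0.014,0,0],
    [0,0,0,0,0,0],
    [0,0,0,0,0,0]
  ]
}}

```text
clock: 55.77
tool_pos: [0.6591, -0.1737, 0.1229]
ee_rot: [1.249, 1.184, -1.249]
ft_force: [0.8, -0.7, -2.4]
opening: 0.25
```

```bash
python3 - <<'E'
from plan import *
go([.4606,.1669,.122],down(-93))
E
```

```text
t 55.77 P [ 0.6591 -0.1737  0.1229] op 0.25 F [ 0.7542 -0.6867 -2.3682]
shift [ 0.0033 -0.722  -1.0979] (mm [   0.9862 -216.5857 -329.371 ] ) turn [-0.0005 -0.      0.0001] deg [-0.0877 -0.0061  0.0238] minrows 9.453297113578445
```

{"name": "step_arm", "arguments": {
  "moves": [
    [0,-0.03,-0.046,0,0,0],
    [0,-0.06,-0.0915,0,0,0],
    [0,-0.06,-0.0915,0,0,0],
    [0,-0.06,-0.0915,0,0,0],
    [0,-0.06,-0.0915,0,0,0]
  ]
}}

```text
clock: 56.18
tool_pos: [0.5838, -0.0447, 0.1215]
ee_rot: [1.249, 1.185, -1.251]
ft_force: [0.2, 0.4, -2.1]
opening: 0.242
```

{"name": "step_arm", "arguments": {
  "moves": [
    [0,-0.06,-0.0915,0,0,0],
    [0,-0.06,-0.0915,0,0,0],
    [0,-0.06,-0.0915,0,0,0],
    [0,-0.06,-0.0915,0,0,0],
    [0,-0.06,-0.0915,0,0,0]
  ]
}}

```text
clock: 56.6
tool_pos: [0.5014, 0.0972, 0.1219]
ee_rot: [1.248, 1.184, -1.25]
ft_force: [0.8, 0.4, -2.4]
opening: 0.24
```

{"name": "step_arm", "arguments": {
  "moves": [
    [0,-0.06,-0.0915,0,0,0],
    [0,-0.06,-0.0915,0,0,0],
    [0,-0.03,-0.046,0,0,0],
    [0,0,0,0,0,0],
    [0,0,0,0,0,0]
  ]
}}

```text
clock: 57.02
tool_pos: [0.4611, 0.1676, 0.1221]
ee_rot: [1.247, 1.184, -1.248]
ft_force: [0.0, -1.3, -2.4]
opening: 0.246
```

{"name": "step_arm", "arguments": {
  "moves": [
    [0,0,0,0,0,0],
    [0,0,0,0,0,0]
  ]
}}

```text
clock: 57.18
tool_pos: [0.4625, 0.1663, 0.1225]
ee_rot: [1.25, 1.182, -1.25]
ft_force: [0.3, 0.1, -2.1]
opening: 0.247
```

```bash
python3 - <<'E'
from plan import *
go([.4606,.1669,.122],down(-93))
for n in("side","top"): cv2.imwrite(f"pics/{n}39.png",bot.get_image(n))
im=cv2.imread("pics/side39.png");crop(im,225,170,365,350,3.3,"side39z.png")
im=cv2.imread("pics/top39.png");crop(im,120,190,270,310,4.8,"top39z.png")
E
```

```text
t 57.18 P [0.4625 0.1663 0.1225] op 0.247 F [ 0.3162  0.1163 -2.1098]
shift [ 0.0016 -0.0065 -0.0017] (mm [ 0.4702 -1.9451 -0.5215] ) turn [-0.0011  0.0001  0.    ] deg [-0.2043  0.0194  0.0006] minrows 0.0495912039576466
```

View pics/side39z.png

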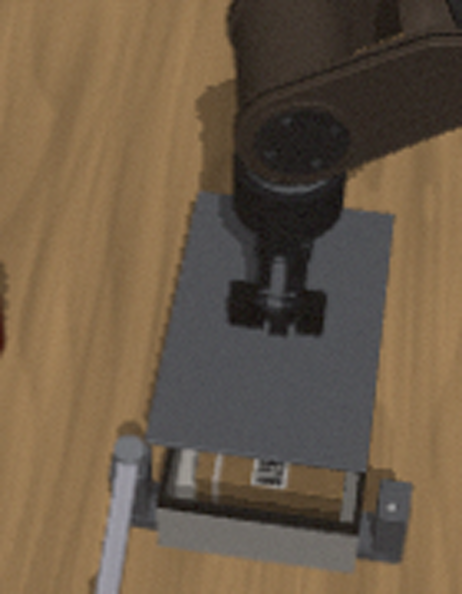

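View pics/top39z.png

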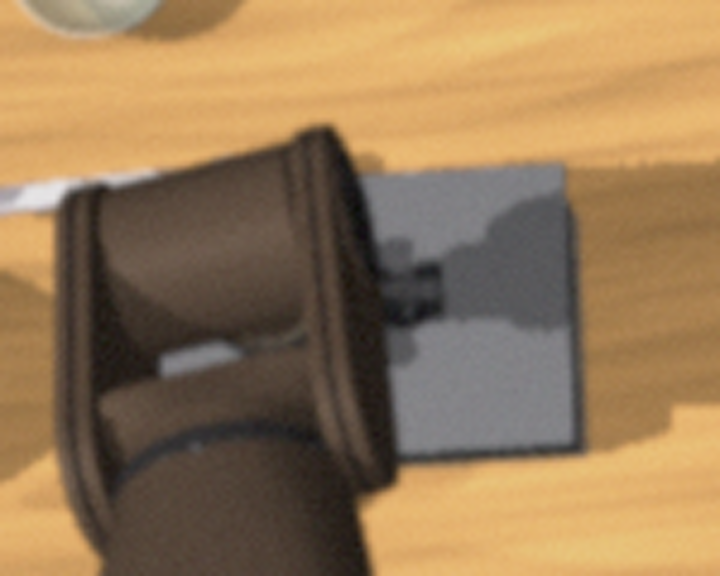

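```bash
python3 - <<'E'
from plan import *
P,M,o=pose(); zt=P[2]+.0122+.013
s=cv2.imread("pics/side39.png")
hs=cv2.cvtColor(cv2.GaussianBlur(s,(3,3),0),cv2.COLOR_BGR2HSV)
S=lambda p:(np.array(p,float)+.5)/3.3-.5+np.array([225,170])
l=onz("side",S([(200,192),(395,213),(367,470),(147,442)]),zt);e=l-np.roll(l,-1,0)
print(P,zt,l,l.mean(0),np.linalg.norm(e,axis=1),np.degrees(np.arctan2(e[:,1],e[:,0])))
T=lambda p:(np.array(p,float)+.5)/4.8-.5+np.array([120,190])
l=onz("top",T([(565,165),(572,445),(400,455)]),zt);print(l, np.degrees(np.arctan2(*(l[0]-l[1])[[1,0]])),np.linalg.norm(l[0]-l[1]))
y=Ro.from_euler('z',-3,degrees=True).as_matrix()
print("pred centre from top right edge:",(l[0]+l[1])/2+y@[0,.118,0])
# box near corners (side) near edge
l=onz("side",S([(165,500),(360,525)]),.068);print(l)
E
```

```text
[0.4625 0.1662 0.1225] 0.14765945915922482 [[0.5356 0.0496 0.1477]
 [0.3818 0.0555 0.1477]
 [0.3942 0.2894 0.1477]
 [0.5473 0.2829 0.1477]] [0.4647 0.1693 0.1477] [0.1539 0.2343 0.1532 0.2336] [ -2.1935 -93.0462 177.559   87.1303]
[[0.5357 0.0435 0.1477]
 [0.3816 0.0542 0.1477]
 [0.3868 0.1471 0.1477]] -3.9718171420809023 0.1544628278675182
pred centre from top right edge: [0.4648 0.1667 0.1477]
[[0.5366 0.2813 0.068 ]
 [0.3935 0.2871 0.068 ]]
```

{"name": "step_arm", "arguments": {
  "moves": [
    [0.02,-0.0093,0,0,0,0],
    [0.05,0,0,0,0,0],
    [0.05,0,0,0,0,0],
    [0.04,0,0,0,0,0],
    [0.03,0,0,0,0,0]
  ]
}}

```text
clock: 57.7
tool_pos: [0.4583, 0.1667, 0.0638]
ee_rot: [1.249, 1.184, -1.252]
ft_force: [0.9, -0.8, -1.9]
opening: 0.245
```

{"name": "step_arm", "arguments": {
  "moves": [
    [0.015,0,0,0,0,0],
    [0.007,0,0,0,0,0],
    [0,0,0,0,0,0],
    [0,0,0,0,0,0],
    [0,0,0,0,0,0]
  ]
}}

```text
clock: 58.12
tool_pos: [0.4599, 0.1674, 0.0597]
ee_rot: [1.251, 1.182, -1.248]
ft_force: [-0.2, -0.4, -2.5]
opening: 0.245
```

```bash
python3 - <<'E'
from plan import *
go([.4597,.1665,.048],down(-93))
for n in("side","top"): cv2.imwrite(f"pics/{n}40.png",bot.get_image(n))
im=cv2.imread("pics/side40.png");crop(im,250,230,365,350,5,"side40z.png")
im=cv2.imread("pics/top40.png");crop(im,120,190,270,310,4.8,"top40z.png")
E
```

```text
t 58.12 P [0.4599 0.1674 0.0597] op 0.245 F [-0.2386 -0.4124 -2.5076]
shift [ 0.0392 -0.0007  0.003 ] (mm [11.7462 -0.2141  0.8988] ) turn [-0.0009 -0.0001 -0.0005] deg [-0.1534 -0.0182 -0.0911] minrows 0.2825542237570575
```

View pics/side40z.png

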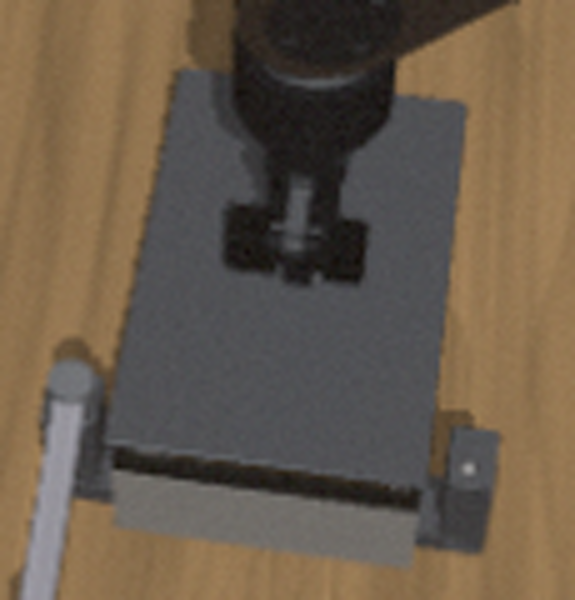

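View pics/top40z.png

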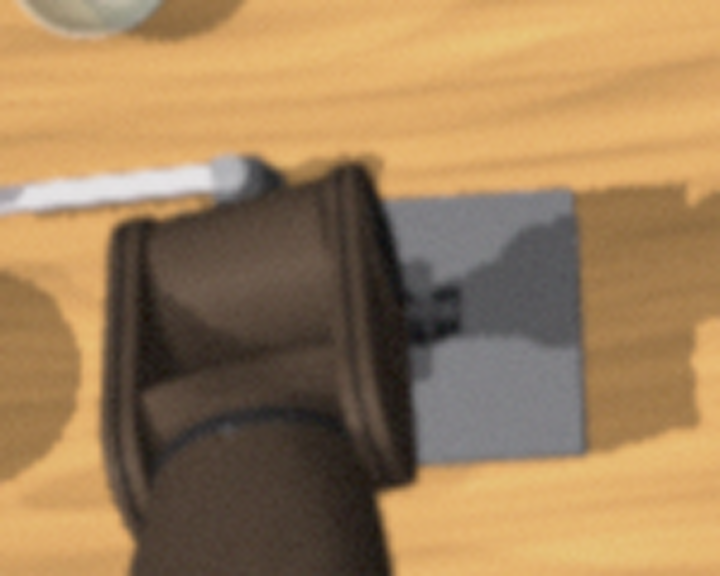

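```bash
python3 - <<'E'
from plan import *
im=cv2.imread("pics/side40.png")
a=cv2.resize(im[308:348,262:312],(500,400),interpolation=0);b=cv2.resize(im[308:348,315:365],(500,400),interpolation=0)
cv2.imwrite("pics/side40e.png",np.vstack([a,b])[:, :])
E
```

```text
(no output)
```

View pics/side40e.png

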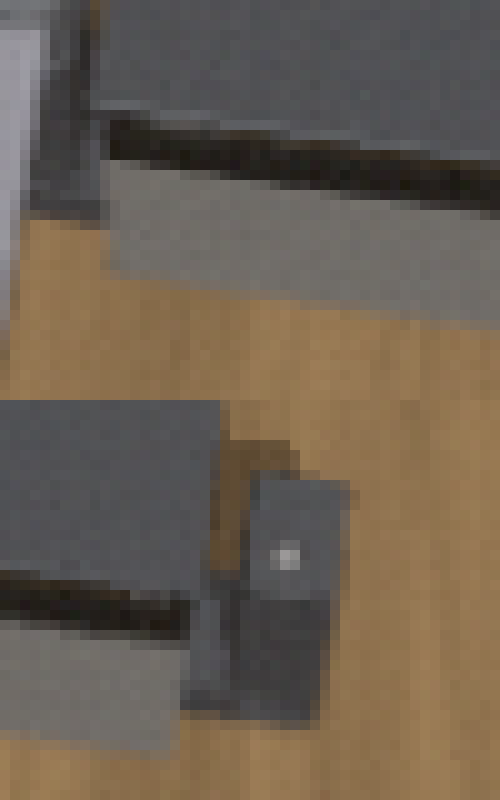

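```bash
python3 - <<'E'
from plan import *
T=lambda p:(np.array(p,float)+.5)/4.8-.5+np.array([120,190])
l=onz("top",T([(573,188),(584,453)]),.085);print(l,l.mean(0))
TB=lambda p:(np.array(p,float)+.5)/4.5-.5+np.array([90,210])
b=onz("top",TB([(668,103),(681,333)]),.068);print(b,b.mean(0), (b.mean(0)-l.mean(0)))
S=lambda p:(np.array(p,float)+.5)/5-.5+np.array([250,230])
l=onz("side",S([(108,442),(433,490)]),.080);print(l.mean(0))
b=onz("side",S([(113,468),(418,505)]),.058);print(b.mean(0))
l=onz("side",S([(178,70),(467,100)]),.085);print(l.mean(0))
E
```

```text
[[0.5345 0.0452 0.085 ]
 [0.3798 0.0535 0.085 ]] [0.4572 0.0493 0.085 ]
[[0.5273 0.0501 0.068 ]
 [0.3818 0.0558 0.068 ]] [0.4546 0.053  0.068 ] [-0.0026  0.0036 -0.017 ]
[0.4666 0.2854 0.08  ]
[0.4684 0.2842 0.058 ]
[0.458  0.0537 0.085 ]
```

{"name": "step_arm", "arguments": {
  "moves": [
    [0.005,-0.001,-0.0033,0,0,0],
    [0.005,0,0,0,0,0],
    [0,0,0,0,0,0],
    [0,0,0,0,0,0]
  ]
}}

```text
clock: 58.55
tool_pos: [0.4588, 0.1683, 0.0558]
ee_rot: [1.249, 1.183, -1.25]
ft_force: [-0.4, 0.1, -2.9]
opening: 0.244
```

{"name": "step_arm", "arguments": {
  "moves": [
    [0.006,0,0,0,0,0],
    [0.006,0,0,0,0,0],
    [0,0,0,0,0,0],
    [0,0,0,0,0,0]
  ]
}}

```text
clock: 58.88
tool_pos: [0.4588, 0.1682, 0.0521]
ee_rot: [1.249, 1.183, -1.25]
ft_force: [-0.2, 0.0, -1.6]
opening: 0.246
```

{"name": "step_arm", "arguments": {
  "moves": [
    [0.006,0,0,0,0,0],
    [0.006,0,0,0,0,0],
    [0,0,0,0,0,0],
    [0,0,0,0,0,0]
  ]
}}

```text
clock: 59.22
tool_pos: [0.4588, 0.1682, 0.0485]
ee_rot: [1.249, 1.183, -1.25]
ft_force: [-0.5, -0.7, -2.0]
opening: 0.245
```

{"name": "step_arm", "arguments": {
  "moves": [
    [0.006,0,0,0,0,0],
    [0,0,0,0,0,0],
    [0,0,0,0,0,0]
  ]
}}

```text
clock: 59.47
tool_pos: [0.4591, 0.1683, 0.047]
ee_rot: [1.25, 1.183, -1.25]
ft_force: [-0.7, -0.2, -2.7]
opening: 0.244
```

{"name": "step_arm", "arguments": {
  "moves": [
    [0.007,0,0,0,0,0],
    [0,0,0,0,0,0],
    [0,0,0,0,0,0]
  ]
}}

```text
clock: 59.72
tool_pos: [0.4592, 0.1683, 0.0455]
ee_rot: [1.25, 1.183, -1.25]
ft_force: [-2.1, -0.6, 4.5]
opening: 0.244
```

{"name": "step_arm", "arguments": {
  "moves": [
    [0.007,0,0,0,0,0],
    [0,0,0,0,0,0],
    [0,0,0,0,0,0]
  ]
}}

```text
clock: 59.97
tool_pos: [0.4592, 0.1683, 0.0433]
ee_rot: [1.25, 1.183, -1.249]
ft_force: [-2.9, -0.0, 5.0]
opening: 0.246
```

{"name": "step_arm", "arguments": {
  "moves": [
    [0.007,0,0,0,0,0],
    [0,0,0,0,0,0],
    [0,0,0,0,0,0]
  ]
}}

```text
clock: 60.22
tool_pos: [0.4593, 0.1683, 0.0416]
ee_rot: [1.25, 1.183, -1.25]
ft_force: [-4.6, -1.0, 7.5]
opening: 0.248
```

{"name": "step_arm", "arguments": {
  "moves": [
    [0.007,0,0,0,0,0],
    [0,0,0,0,0,0],
    [0,0,0,0,0,0]
  ]
}}

```text
clock: 60.47
tool_pos: [0.4593, 0.1684, 0.0416]
ee_rot: [1.248, 1.184, -1.251]
ft_force: [-9.8, -2.4, 19.5]
opening: 0.247
```

{"name": "step_arm", "arguments": {
  "moves": [
    [0.007,0,0,0,0,0],
    [0,0,0,0,0,0],
    [0,0,0,0,0,0]
  ]
}}

```text
clock: 60.72
tool_pos: [0.4593, 0.1684, 0.0415]
ee_rot: [1.247, 1.184, -1.252]
ft_force: [-14.9, -3.3, 32.4]
opening: 0.239
```

{"name": "step_arm", "arguments": {
  "moves": [
    [-0.014,0,0,0,0,0],
    [-0.004,0,0,0,0,0],
    [0,0,0,0,0,0]
  ]
}}

```text
clock: 60.97
tool_pos: [0.4592, 0.1683, 0.0417]
ee_rot: [1.25, 1.182, -1.249]
ft_force: [-0.6, -0.3, 0.3]
opening: 0.245
```

{"name": "step_arm", "arguments": {
  "moves": [
    [0,0,0,0,0,0],
    [0,0,0,0,0,0],
    [0,0,0,0,0,0],
    [0,0,0,0,0,0],
    [0,0,0,0,0,0]
  ],
  "gripper": 1
}}

```text
clock: 61.38
tool_pos: [0.4589, 0.1682, 0.0415]
ee_rot: [1.249, 1.183, -1.25]
ft_force: [-0.5, 0.8, 0.2]
opening: 0.933
```

{"name": "step_arm", "arguments": {
  "moves": [
    [-0.02,0,0,0,0,0],
    [-0.06,0,0,0,0,0],
    [-0.1,0,0,0,0,0],
    [-0.1,0,0,0,0,0],
    [-0.1,0,0,0,0,0]
  ]
}}

```text
clock: 61.8
tool_pos: [0.4586, 0.1682, 0.1572]
ee_rot: [1.249, 1.183, -1.25]
ft_force: [0.4, 0.7, -0.2]
opening: 1.002
```

{"name": "step_arm", "arguments": {
  "moves": [
    [-0.06,0,0.1,0,0,0],
    [-0.03,0,0.12,0,0,0],
    [0,0,0.12,0,0,0],
    [0,0,0.12,0,0,0],
    [0,0,0.12,0,0,0]
  ]
}}

```text
clock: 62.22
tool_pos: [0.4493, -0.0069, 0.1839]
ee_rot: [1.25, 1.181, -1.248]
ft_force: [0.5, 0.8, 0.4]
opening: 1.0
```

```bash
python3 - <<'E'
from plan import *
print(pose()[0])
for n in("side","top"): cv2.imwrite(f"pics/{n}41.png",bot.get_image(n))
im=cv2.imread("pics/side41.png");crop(im,230,230,370,400,3.5,"side41z.png")
im=cv2.imread("pics/top41.png");crop(im,90,190,270,310,4.3,"top41z.png")
E
```

```text
[ 0.4493 -0.0069  0.1839]
```

View pics/side41z.png

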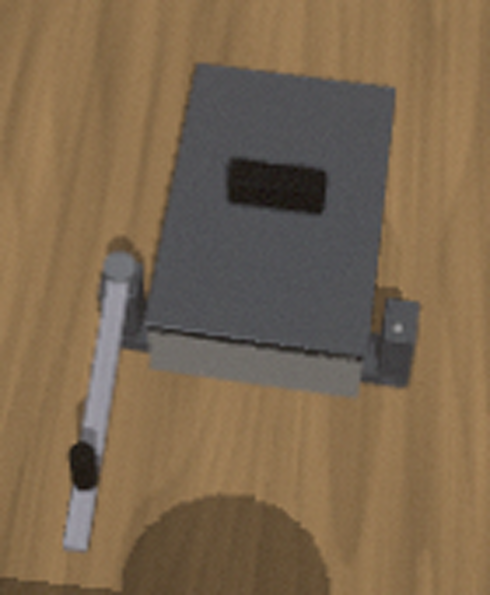

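View pics/top41z.png

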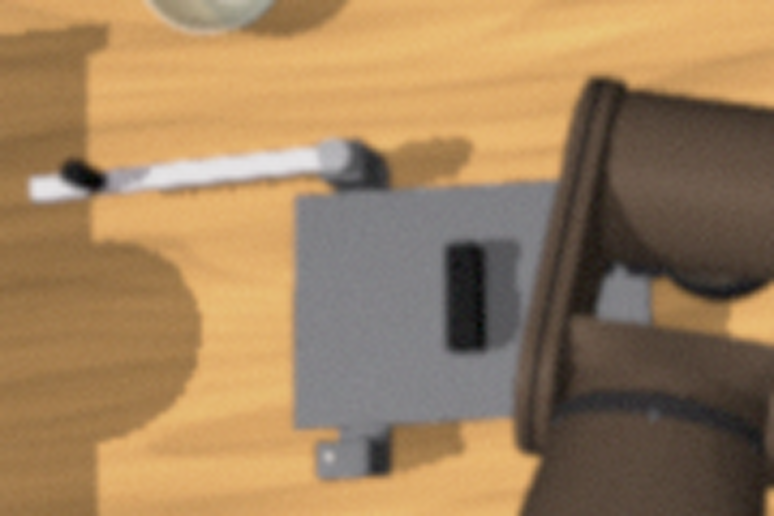

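```bash
python3 - <<'E'
from plan import *
t=cv2.imread("pics/top41.png");s=cv2.imread("pics/side41.png")
a=cv2.resize(t[215:250,90:140],(700,490),interpolation=0);cv2.imwrite("pics/pt.png",a)
a=cv2.resize(s[345:395,240:275],(490,700),interpolation=0)[:590];cv2.imwrite("pics/ps.png",a)
go([.566,.408,.19],down(0))
E
```

```text
t 62.32 P [ 0.4495 -0.0095  0.1837] op 1.001 F [-0.5319  1.4852 -0.3916]
shift [-0.0232  0.3027 -1.4129] (mm [  -6.9659   90.8058 -423.8727] ) turn [-0.5195  0.0008  0.0001] deg [-93.5048   0.1421   0.0213] minrows 13.059351103348288
```

View pics/pt.png

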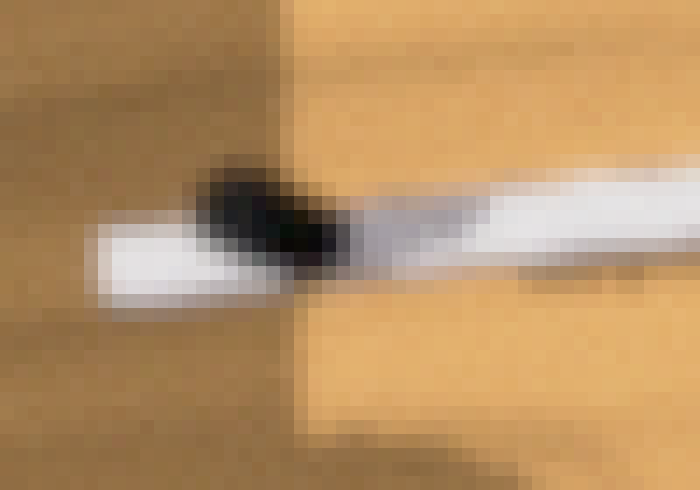

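View pics/ps.png

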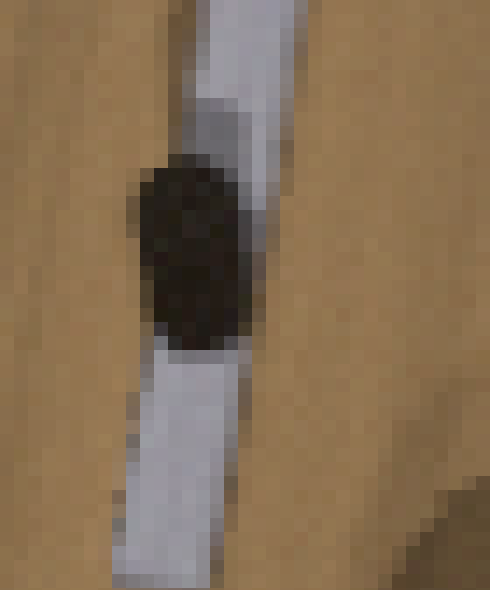

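```bash
python3 - <<'E'
from plan import *
print(onz("top",[(106.4,228.4)],.12),onz("top",[(111.9,232.0)],.082))
print(onz("side",[(252.9,359.1)],.12),onz("side",[(253.8,367)],.082))
E
```

```text
[[0.5707 0.4076 0.12  ]] [[0.5674 0.4084 0.082 ]]
[[0.5673 0.4107 0.12  ]] [[0.5673 0.4114 0.082 ]]
```

{"name": "step_arm", "arguments": {
  "moves": [
    [0,0.012,-0.056,0,0,0],
    [0,0.024,-0.112,0,0,0],
    [0,0.024,-0.112,0,0,0],
    [0,0.024,-0.112,0,0,0],
    [0,0.024,-0.112,0,0,0]
  ]
}}

```text
clock: 62.73
tool_pos: [0.4902, 0.1459, 0.1833]
ee_rot: [1.25, 1.183, -1.249]
ft_force: [-0.2, -0.9, 0.2]
opening: 0.998
```

{"name": "step_arm", "arguments": {
  "moves": [
    [0,0.024,-0.112,0,0,0],
    [0,0.024,-0.112,0,0,0],
    [0,0.024,-0.112,0,0,0],
    [0,0.024,-0.112,0,0,0],
    [0,0.024,-0.112,0,0,0]
  ]
}}

```text
clock: 63.15
tool_pos: [0.5349, 0.3122, 0.183]
ee_rot: [1.249, 1.183, -1.249]
ft_force: [0.2, 0.0, 1.0]
opening: 0.999
```

{"name": "step_arm", "arguments": {
  "moves": [
    [0,0.024,-0.112,-0.02,0,0],
    [0,0.024,-0.112,-0.039,0,0],
    [0,0.012,-0.05,-0.039,0,0],
    [0,0,0,-0.039,0,0],
    [0,0,0,-0.039,0,0]
  ],
  "gripper": -0.3
}}

```text
clock: 63.57
tool_pos: [0.5519, 0.3939, 0.1825]
ee_rot: [0.828, 1.408, -0.829]
ft_force: [0.5, 0.7, 0.3]
opening: 0.356
```

{"name": "step_arm", "arguments": {
  "moves": [
    [0,0,0,-0.039,0,0],
    [0,0,0,-0.039,0,0],
    [0,0,0,-0.039,0,0],
    [0,0,0,-0.039,0,0],
    [0,0,0,-0.039,0,0]
  ]
}}

```text
clock: 63.98
tool_pos: [0.5522, 0.3925, 0.1829]
ee_rot: [0.356, 1.542, -0.356]
ft_force: [0.9, 0.2, 0.5]
opening: 0.352
```

{"name": "step_arm", "arguments": {
  "moves": [
    [0,0,0,-0.039,0,0],
    [0,0,0,-0.039,0,0],
    [0,0,0,-0.039,0,0],
    [0,0,0,-0.03,0,0],
    [0,0,0,0,0,0]
  ]
}}

```text
clock: 64.4
tool_pos: [0.5523, 0.3924, 0.1829]
ee_rot: [-0.003, 1.571, 0.003]
ft_force: [-0.7, -0.4, -0.3]
opening: 0.354
```

```bash
python3 - <<'E'
from plan import *
go([.566,.4085,.12],down(0))
E
```

```text
t 64.4 P [0.5523 0.3924 0.1829] op 0.354 F [-0.6722 -0.422  -0.2884]
shift [0.2097 0.0533 0.0461] (mm [62.8996 16.0039 13.8357] ) turn [ 0.0012 -0.0001 -0.    ] deg [ 0.2219 -0.0227 -0.0077] minrows 1.5914137809798532
```

{"name": "step_arm", "arguments": {
  "moves": [
    [0,0.027,0.023,0,0,0],
    [0.03,0.026,0.023,0,0,0],
    [0.06,0,0,0,0,0],
    [0.05,0,0,0,0,0],
    [0.03,0,0,0,0,0]
  ]
}}

```text
clock: 64.82
tool_pos: [0.5651, 0.4074, 0.129]
ee_rot: [-0.002, 1.574, -0.001]
ft_force: [-0.6, -1.0, 0.4]
opening: 0.347
```

{"name": "step_arm", "arguments": {
  "moves": [
    [0.02,0,0,0,0,0],
    [0,0,0,0,0,0],
    [0,0,0,0,0,0]
  ]
}}

```text
clock: 65.07
tool_pos: [0.5665, 0.4075, 0.1257]
ee_rot: [-0.001, 1.571, 0.001]
ft_force: [-0.3, -0.2, -0.3]
opening: 0.351
```

```bash
python3 - <<'E'
from plan import *
go([.566,.4085,.059],down(0))
s=bot.get_image("side");cv2.imwrite("pics/side42r.png",s);crop(s,220,280,320,395,5,"side42.png")
E
```

```text
t 65.07 P [0.5665 0.4075 0.1257] op 0.351 F [-0.3324 -0.1599 -0.252 ]
shift [ 0.2223  0.0034 -0.0014] (mm [66.6779  1.023  -0.4251] ) turn [ 0.0003 -0.0002  0.0001] deg [ 0.0576 -0.0271  0.0128] minrows 1.5992109249093254
```

View pics/side42.png

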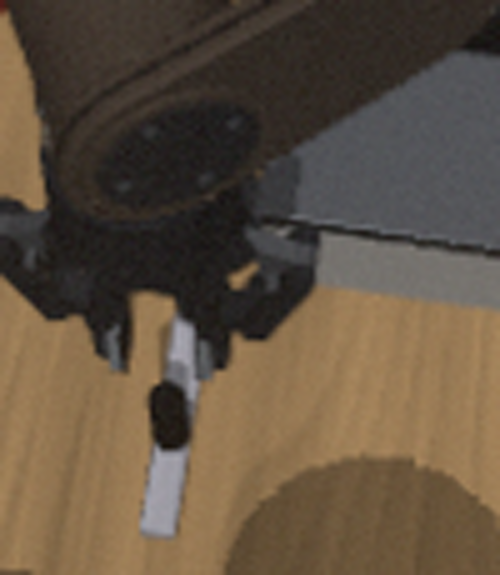

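{"name": "step_arm", "arguments": {
  "moves": [
    [0.03,0.003,-0.006,0,0,0],
    [0.05,0,0,0,0,0],
    [0.05,0,0,0,0,0],
    [0.04,0,0,0,0,0],
    [0.025,0,0,0,0,0]
  ]
}}

```text
clock: 65.53
tool_pos: [0.5631, 0.4075, 0.0635]
ee_rot: [-0.003, 1.575, -0.001]
ft_force: [0.2, 0.5, -0.5]
opening: 0.346
```

{"name": "step_arm", "arguments": {
  "moves": [
    [0.015,0,0,0,0,0],
    [0.01,0,0,0,0,0],
    [0,0,0,0,0,0],
    [0,0,0,0,0,0]
  ],
  "gripper": -0.45
}}

```text
clock: 65.87
tool_pos: [0.5651, 0.4086, 0.0601]
ee_rot: [-0.001, 1.57, 0.001]
ft_force: [0.3, 1.5, -0.7]
opening: 0.274
```

```bash
python3 - <<'E'
from plan import *
go([.566,.4085,.059],down(0))
s=bot.get_image("side");cv2.imwrite("pics/side43r.png",s);crop(s,220,280,320,395,5,"side43.png")
E
```

```text
t 65.87 P [0.5651 0.4086 0.0601] op 0.274 F [ 0.2988  1.5236 -0.6525]
shift [ 0.0038 -0.0003  0.0028] (mm [ 1.1389 -0.1023  0.8539] ) turn [ 0.0005  0.0002 -0.0001] deg [ 0.0843  0.0285 -0.0144] minrows 0.034222764359148124
```

View pics/side43.png

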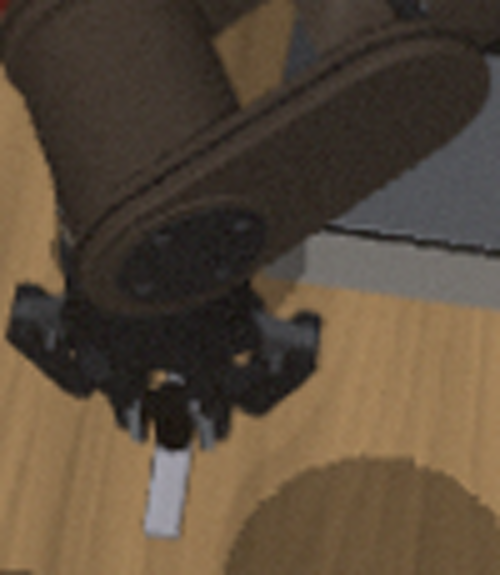

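{"name": "step_arm", "arguments": {
  "moves": [
    [0,-0.0005,-0.0233,-0.0139,0,0],
    [0,-0.002,-0.0465,-0.0278,0,0],
    [0,-0.002,-0.0465,-0.0278,0,0],
    [0,-0.002,-0.0465,-0.0278,0,0],
    [0,-0.002,-0.0465,-0.0278,0,0]
  ]
}}

```text
clock: 66.33
tool_pos: [0.5043, 0.3965, 0.0612]
ee_rot: [-0.312, 1.544, 0.313]
ft_force: [2.0, -0.0, -0.3]
opening: 0.276
```

```bash
cat > arc.py <<'E'
from plan import *
H=np.array([.564,.248])
def arc():
    P,M,o=pose(); d=P[:2]-H; yaw=np.degrees(np.arctan2(M[1,2],M[0,2]))
    a=np.degrees(np.arctan2(d[1],d[0])); # bar dir angle; shut=177
    print("t",o['clock'],"P",P,"r",np.linalg.norm(d),"theta",177-a,"yaw",yaw,"op",o['opening'],"F",o['ft_force'])
E
python3 -c "
from arc import *
arc()"
```

```text
t 66.3333 P [0.5043 0.3965 0.0612] r 0.16008157156557706 theta 65.11454721952637 yaw 22.862497810848613 op 0.27567552541710194 F [ 2.0207 -0.046  -0.288 ]
```

Radius 0.160 and about 2 N, as expected. I'll continue the swing.

{"name": "step_arm", "arguments": {
  "moves": [
    [0,-0.002,-0.0465,-0.0278,0,0],
    [0,-0.002,-0.0465,-0.0278,0,0],
    [0,-0.002,-0.0465,-0.0278,0,0],
    [0,-0.002,-0.0465,-0.0278,0,0],
    [0,-0.002,-0.0465,-0.0278,0,0]
  ]
}}

```text
clock: 66.75
tool_pos: [0.4475, 0.3569, 0.0612]
ee_rot: [-0.652, 1.467, 0.653]
ft_force: [1.4, 0.7, -0.1]
opening: 0.273
```

```bash
python3 -c "
from arc import *
arc()"
```

```text
t 66.75 P [0.4475 0.3569 0.0612] r 0.15947429982520472 theta 40.050628685703 yaw 47.88987610799904 op 0.27271042959628766 F [ 1.4353  0.7321 -0.0679]
```

{"name": "step_arm", "arguments": {
  "moves": [
    [0,-0.002,-0.0465,-0.0278,0,0],
    [0,-0.002,-0.0465,-0.0278,0,0],
    [0,-0.002,-0.0465,-0.0278,0,0],
    [0,-0.001,-0.035,-0.02,0,0],
    [0,-0.0005,-0.0233,-0.0139,0,0]
  ]
}}

```text
clock: 67.17
tool_pos: [0.416, 0.3062, 0.0611]
ee_rot: [-0.933, 1.358, 0.933]
ft_force: [0.1, 0.2, 0.4]
opening: 0.275
```

```bash
python3 -c "
from arc import *
arc()
s=bot.get_image('side');crop(s,220,220,370,395,3.3,'side44.png')"
```

```text
t 67.1667 P [0.416  0.3062 0.0611] r 0.15899503626432546 theta 18.478323642764764 yaw 68.88547149046404 op 0.2753664913520466 F [0.072  0.1602 0.3531]
```

View pics/side44.png

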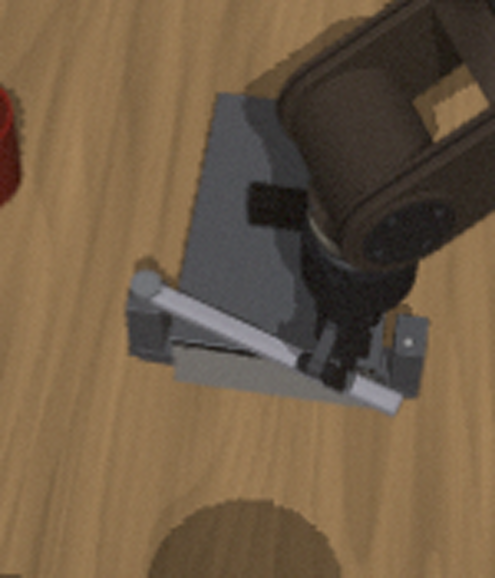

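{"name": "step_arm", "arguments": {
  "moves": [
    [0,-0.001,-0.035,-0.02,0,0],
    [0,-0.001,-0.035,-0.02,0,0],
    [0,-0.0005,-0.0233,-0.0139,0,0],
    [0,-0.0005,-0.0233,-0.0139,0,0],
    [0,0,0,0,0,0]
  ]
}}

```text
clock: 67.63
tool_pos: [0.4071, 0.2723, 0.0607]
ee_rot: [-1.092, 1.279, 1.09]
ft_force: [-0.2, -0.1, 0.3]
opening: 0.275
```

{"name": "step_arm", "arguments": {
  "moves": [
    [0,0,-0.0233,-0.0139,0,0],
    [0,0,-0.0093,-0.0056,0,0],
    [0,0,0,0,0,0],
    [0,0,0,0,0,0]
  ]
}}

```text
clock: 67.97
tool_pos: [0.4061, 0.2639, 0.0608]
ee_rot: [-1.136, 1.251, 1.136]
ft_force: [-0.0, 3.4, 1.7]
opening: 0.272
```

```bash
python3 -c "
from arc import *
arc()"
```

```text
t 67.9667 P [0.4061 0.2639 0.0608] r 0.15869116972821629 theta 2.749942518932329 yaw 84.35796209618096 op 0.27193291568165456 F [-0.0249  3.3975  1.6719]
```

{"name": "step_arm", "arguments": {
  "moves": [
    [0,0,-0.008,-0.004,0,0],
    [0,0,0,0,0,0],
    [0,0,0,0,0,0]
  ]
}}

```text
clock: 68.22
tool_pos: [0.4056, 0.261, 0.0605]
ee_rot: [-1.147, 1.247, 1.146]
ft_force: [1.3, 2.3, 1.3]
opening: 0.273
```

{"name": "step_arm", "arguments": {
  "moves": [
    [0,0,-0.008,-0.004,0,0],
    [0,0,0,0,0,0],
    [0,0,0,0,0,0]
  ]
}}

```text
clock: 68.47
tool_pos: [0.4039, 0.2573, 0.0593]
ee_rot: [-1.157, 1.245, 1.157]
ft_force: [-0.7, -0.1, -0.0]
opening: 0.274
```

{"name": "step_arm", "arguments": {
  "moves": [
    [0,0,-0.008,-0.004,0,0],
    [0,0,0,0,0,0],
    [0,0,0,0,0,0]
  ]
}}

```text
clock: 68.72
tool_pos: [0.4041, 0.2552, 0.0595]
ee_rot: [-1.166, 1.238, 1.166]
ft_force: [0.1, 0.3, -0.5]
opening: 0.275
```

{"name": "step_arm", "arguments": {
  "moves": [
    [0,0,-0.008,0,0,0],
    [0,0,0,0,0,0],
    [0,0,0,0,0,0]
  ]
}}

```text
clock: 68.97
tool_pos: [0.4042, 0.2545, 0.0596]
ee_rot: [-1.162, 1.234, 1.166]
ft_force: [-0.1, 5.6, -2.8]
opening: 0.274
```

```bash
python3 -c "
from arc import *
arc()"
```

```text
t 68.9667 P [0.4042 0.2545 0.0596] r 0.15993945953938485 theta -0.6595334950509084 yaw 86.53624328264284 op 0.2737243593108119 F [-0.1259  5.6158 -2.8415]
```

{"name": "step_arm", "arguments": {
  "moves": [
    [0,0,-0.008,0,0,0],
    [0,0,0,0,0,0],
    [0,0,0,0,0,0]
  ]
}}

```text
clock: 69.22
tool_pos: [0.4042, 0.2545, 0.0597]
ee_rot: [-1.157, 1.23, 1.167]
ft_force: [0.6, 14.2, -5.1]
opening: 0.273
```

{"name": "step_arm", "arguments": {
  "moves": [
    [0,0,0.008,0,0,0],
    [0,0,0.008,0,0,0],
    [0,0,0,0,0,0],
    [0,0,0,0,0,0]
  ]
}}

```text
clock: 69.55
tool_pos: [0.4045, 0.2554, 0.0598]
ee_rot: [-1.166, 1.237, 1.166]
ft_force: [-0.3, -0.4, -0.1]
opening: 0.277
```

```bash
python3 -c "
from arc import *
arc()
s=bot.get_image('side');crop(s,220,220,370,395,3.3,'side45.png')"
```

```text
t 69.55 P [0.4045 0.2554 0.0598] r 0.159712669784482 theta -0.345509576906494 yaw 86.62319155566354 op 0.27668751803578295 F [-0.2548 -0.442  -0.095 ]
```

View pics/side45.png

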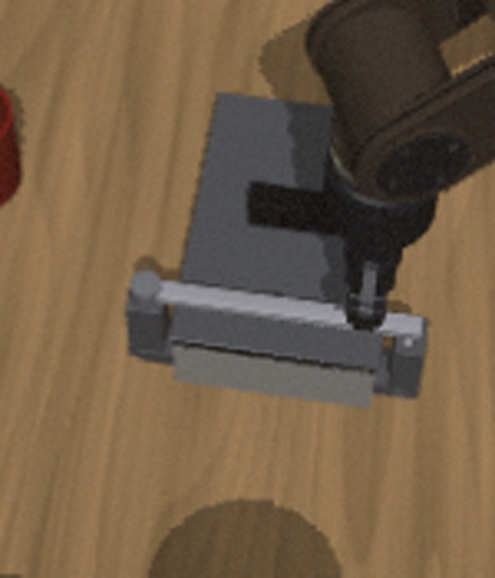

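{"name": "step_arm", "arguments": {
  "moves": [
    [-0.03,0,0,0,0,0],
    [-0.06,0,0,0,0,0],
    [-0.09,0,0,0,0,0],
    [-0.1,0,0,0,0,0],
    [-0.1,0,0,0,0,0]
  ],
  "gripper": -0.35
}}

```text
clock: 70.02
tool_pos: [0.4041, 0.2552, 0.1754]
ee_rot: [-1.165, 1.237, 1.165]
ft_force: [0.7, 0.2, 0.3]
opening: 0.319
```

{"name": "step_arm", "arguments": {
  "moves": [
    [-0.05,0,0.05,0,0,0],
    [0,-0.03,0.1,0,0,0],
    [0,-0.03,0.11,0,0,0],
    [0,-0.03,0.11,0,0,0],
    [0,-0.03,0.11,0,0,0]
  ]
}}

```text
clock: 70.43
tool_pos: [0.4495, 0.3985, 0.19]
ee_rot: [-1.165, 1.236, 1.164]
ft_force: [0.6, -0.5, -0.0]
opening: 0.325
```

{"name": "step_arm", "arguments": {
  "moves": [
    [0,-0.03,0.11,0,0,0],
    [0,-0.03,0.11,0,0,0],
    [0,0,0.06,0,0,0],
    [0,0,0,0,0,0],
    [0,0,0,0,0,0]
  ]
}}

```text
clock: 70.85
tool_pos: [0.4717, 0.4802, 0.1889]
ee_rot: [-1.167, 1.237, 1.166]
ft_force: [-0.2, 0.1, -0.5]
opening: 0.327
```

```bash
python3 - <<'E'
from plan import *
print(pose()[0])
for n in("side","top"): cv2.imwrite(f"pics/{n}46.png",bot.get_image(n))
im=cv2.imread("pics/side46.png");crop(im,240,230,360,370,5,"side46z.png")
E
```

```text
[0.4717 0.4802 0.1889]
```

View pics/side46.png

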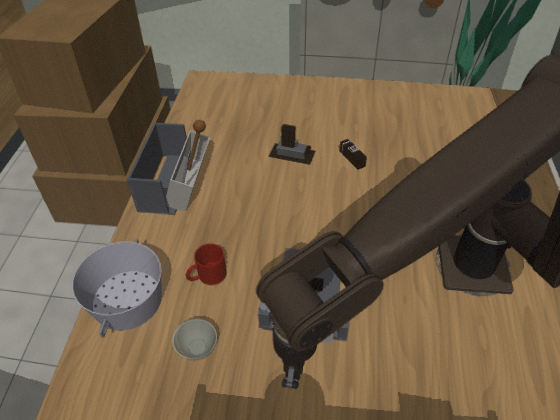

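View pics/side46z.png

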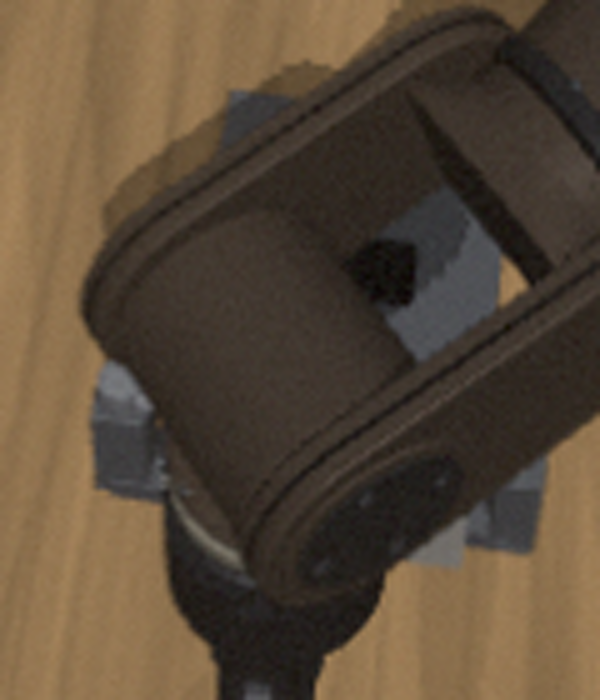

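View pics/top46.png

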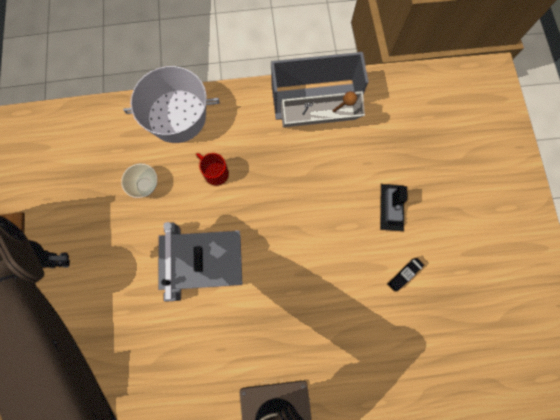

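```bash
python3 - <<'E'
from plan import *
im=cv2.imread("pics/top46.png");crop(im,145,210,255,310,6,"top46z.png")
E
```

```text
(no output)
```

View pics/top46z.png

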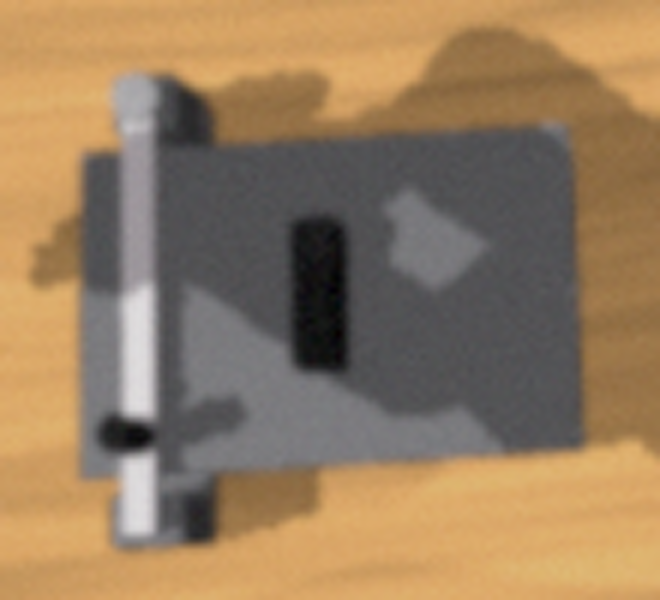

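{"name": "step_arm", "arguments": {
  "moves": [
    [-0.05,0,0.05,0,0,0],
    [-0.05,0.03,0.1,0,0,0],
    [0,0.04,0.1,0,0,0],
    [0,0.04,0.1,0,0,0],
    [0,0.04,0.08,0,0,0]
  ]
}}

```text
clock: 71.37
tool_pos: [0.4347, 0.6118, 0.2202]
ee_rot: [-1.164, 1.236, 1.164]
ft_force: [1.1, 0.4, -0.3]
opening: 0.321
```

{"name": "step_arm", "arguments": {
  "moves": [
    [0,0.06,0.05,0,0,0],
    [0,0.06,0.03,0,0,0],
    [0,0.03,0,0,0,0],
    [0,0,0,0,0,0],
    [0,0,0,0,0,0]
  ]
}}

```text
clock: 71.78
tool_pos: [0.3915, 0.637, 0.2194]
ee_rot: [-1.166, 1.236, 1.165]
ft_force: [0.5, -0.1, 0.0]
opening: 0.323
```

```bash
python3 - <<'E'
from plan import *
print(pose()[0])
im=bot.get_image("side"); cv2.imwrite("pics/side47.png",im); crop(im,240,230,360,370,4.2,"side47z.png")
E
```

```text
[0.3915 0.637  0.2194]
```

View pics/side47z.png

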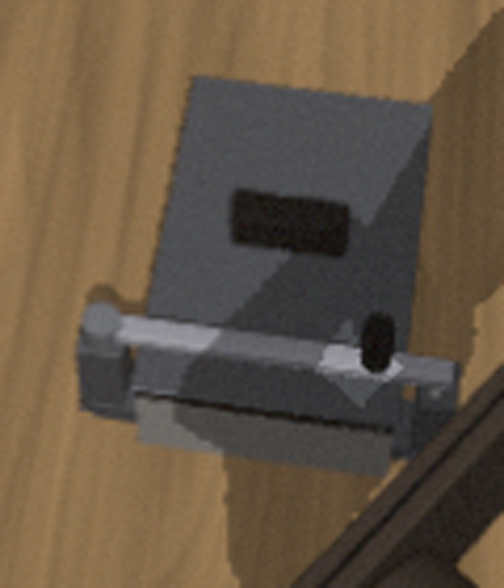

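```bash
python3 -c "
from cell import bot
print(bot.observe()['clock'],bot.observe()['dq']); print(bot.finish_job())"
```

```text
71.8333 [-0.00958255  0.00750321 -0.01022701  0.00273987 -0.00090824  0.00329875]
the job is handed in; nothing more can be done
None
```

The packing job is done and handed in at 71.8 s of the 200 s allowed, but nothing in the interface confirmed that any barcode was actually read.

**Scans:** All three packs were present. I held the scanner still over the wide carton, round tin and slim carton in that order, each for at least 2 s. The aim was worked out from the camera positions and the measured scanner pose. I then stood the scanner back on its mat.

**Packing:** The three packs are in the white box, flat and label up. The last top view with the box open showed all three inside.

**Lid:** The lid came to a hard stop at 32 N, about 5 mm below where it first met the seal. That matches fully home, and it looks level in both views.

**Keeper bar:** The resistance rose and then dropped as the bar passed the sprung ball. It then stopped firmly at 14 N, and both views show it shut across the lid over the catch.

**Left alone:** The red cup, the glass bowl and the black look-alike appear unmoved in the last full views.

Three things disagreed with the brief or with each other:
- **Fingertip height:** A touch test showed the fingertips about 39 mm higher than the stated tool frame. I corrected every height for this.
- **Scanner direction:** The scanner's nose pointed away from the robot base at the start, not towards it. I turned it half a turn before scanning.
- **Camera offset:** The two cameras differed by up to 8 mm in y. The top camera matched the poses where I gripped and placed things, so I relied on it for y.

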